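# Pack a co-op order box in two layers

### The arm

A 7-joint arm with a two-finger parallel gripper is mounted at the origin on the work surface. World frame = base frame: x ahead of the robot, y to its left, z up, the work surface at z = 0. Lengths are in m, angles in rad, forces in N, time in s.
With the tool pointing down it reaches from about 0.35 to 0.9 m from the base axis. Payload 19.9 kg.
Tool frame: the origin (TCP) lies at the very end of the fingers, on their centre line; the grasp point (between the pads) lies 19 mm behind it; z points along the fingers, y is the direction in which the jaws open and shut (so a half turn about z gives the same grasp; the last joint's range is limited). The gripper opens to 94 mm and grips with 3 to 60 N. Pads are 16 mm wide; open, the fingers measure 119 mm over their backs; the gripper's body (75 mm by 177 mm) begins 78 mm behind the grasp point.
Start: joints at [1.127, 0.417, -0.01, 1.614, 0.005, 1.111, -0.053], TCP at [0.244, -0.575, 0.205] pointing down, gripper open.
Joint ranges: [-2.81, 2.81], [-0.39, 2.02], [-1.27, 1.25], [0.06, 2.57], [-1.19, 4.33], [0.19, 2], [-2.82, 2.82]. Speed limits (rad/s): [1.89, 1.89, 2.39, 2.39, 3.01, 3.01, 3.01].

### API

Orientations are given as a 3x3 rotation matrix whose columns are the frame's x, y, z axes.
In Python, from cell import manip gives the robot as it stands.
- The arm moves only by the shell command python3 -m jog 'ROWS' [FORCE]. ROWS is JSON, a list of rows, each an object of numbers: "dx", "dy", "dz": the shift along the tool's x, y, z in mm; "ax", "ay", "az": the turn, a rotation vector about the tool's x, y, z in rad; "jaw": the opening, from 0 (shut) to 1 (fully open). A call has 1 to 20 rows; each row shifts and turns the pose as measured when the row begins, along the tool's axes as they then stand; what a row does not reach is not made up. A row lasts 1/12 s, in which the tool goes at most 41.7 mm and 7.16 degrees, less where a joint would pass 70% of its speed; a pose out of reach is approached as far as the arm can. A call with a gripper value outside its range is refused whole. The fingers move at their own pace and stop on an object; FORCE is the grip in N (left out, the last holds). Time passes only in rows, so rows that do not move let the fingers close. It gives the time, the measured TCP pose, the force and the opening at its end, in the units of the state.
- manip.get_state(): the state, without advancing time (a new reading comes with each control period).
- manip.get_image(name): name is "scene" or "top" or "wrist"; returns (picture, depth): 420x560x3 uint8, red, green, blue; 420x560 float32, m along the optical axis (not along the pixel's ray), 0 where there is no reading.
- manip.camera_model(name): a dict with "fx", "fy", "cx", "cy" (pixels), "world_from_camera" (4x4, takes a point from camera to world coordinates). Camera axes: x right, y up, looking along -z (the intrinsics and any distortion apply to the point x, -y, -z); pixel columns grow to the right and rows downward; lengths in m; the calibration is good to about 2 mm. A picture is of the moment at which its call begins: read the wrist's pose just before it. camera_model takes no time and is no camera call; for the wrist camera it gives the pose at the moment of the call.
- manip.hand_in(): hands the job in, once; it reports no verdict.
The state is a dict: "clock": time; "joints": joint angles; "joint_velocities": joint speeds; "effort": joint torques, N m; "eef_pos": TCP position; "ee_rot": TCP orientation; "ft_force": force on the tool from outside, world axes, zero at the start; "torque": the same for the moment, N m; "gripper_width": finger opening in m.
Only numpy, scipy, OpenCV 4.12 (cv2) and the standard library are available. Lean on these libraries where they do the work, as an engineer would, in place of code of your own. Each camera call takes 0.05 s, during which the arm holds its last target.

### The job

Pack the order box in layers: first lay the two loose cartons in the two free lanes at the bottom, one to a lane, ridge up, leaving the carton that is already packed where it is; then seat the divider flat and square on the ledges with its notched corner round the corner post; and last stand every white tub upright on the divider, inside the box. Leave the cloche, saucer, trowel and dibber alone.

Things in the scene. Friction and masses are not known exactly. Their poses are not given: they have to be found in the camera images.
- crate: open plywood order box, fixed; outside 240 (its x) x 172 (its y), rim 110 above the bench, inside 224 x 156. Origin: centre of its underside, z up. Slats on the floor (4 thick, 12 high, at x = -38, +38) part it into three lanes, each 72 wide and 156 long (along y). Ledges 8 deep, 10 thick, tops 86 above the bench, run along the +y and -y walls inside (140 clear between) and carry the divider.
- crate_post (a point): centre of the top (125 above the bench) of the 18 x 18 square post in the inner +x +y corner of the order box, 103 and 69 from the box's centre; the post runs down to the floor.
- lane0 (a point): centre of the floor of bottom lane 0 of the order box (x = -76 in the box's frame), 8 above the bench; a carton lies along the lane, its long side parallel to the box's y.
- lane1 (a point): centre of the floor of bottom lane 1 of the order box (x = 0 in the box's frame), 8 above the bench; a carton lies along the lane, its long side parallel to the box's y.
- lane2 (a point): centre of the floor of bottom lane 2 of the order box (x = 76 in the box's frame), 8 above the bench; a carton lies along the lane, its long side parallel to the box's y.
- carton_a_mid (a point): loose carton to pack: a cardboard carton 58 wide (its x) x 106 long (its y), with a block-shaped body 45 high and a stiff folded ridge on top, 12 thick (x) x 84 long (y) x 28 high, to be pinched from above; 73 high overall, about 0.18 kg. The point is its centre, 36.5 above its underside.
- carton_b_mid (a point): loose carton to pack: a cardboard carton 58 wide (its x) x 106 long (its y), with a block-shaped body 45 high and a stiff folded ridge on top, 12 thick (x) x 84 long (y) x 28 high, to be pinched from above; 73 high overall, about 0.18 kg. The point is its centre, 36.5 above its underside.
- packed0_mid (a point): carton already packed in lane 0, or absent (exactly one of packed0, packed1, packed2 is there); like carton_a in size, axes and point.
- packed1_mid (a point): carton already packed in lane 1, or absent (exactly one of packed0, packed1, packed2 is there); like carton_a in size, axes and point.
- packed2_mid (a point): carton already packed in lane 2, or absent (exactly one of packed0, packed1, packed2 is there); like carton_a in size, axes and point.
- divider_mid (a point): divider: plywood plate 218 (its x) x 150 (its y) x 9, 0.25 kg, with a 23 x 23 notch in its +x +y corner for the box's post, and a bar grip standing at its middle, 60 long (x), 14 thick (y), rising 32 above the plate's top. Point: centre of the plate's thickness, 4.5 above its underside; z up. Seated, its axes are the box's and it has 3 of play to each wall.
- divider_notch (a point): point in the middle of the divider's notch, at x = 103, y = 69 from the plate's centre; it lies under the post's centre when the divider is seated.
- tub0_mid (a point): lidded round white plastic tub, straight sides 60 in diameter up to 44 high, grey lid 57 in diameter on top, 52 high overall, about 0.15 kg; three or four tubs are there. The point is its centre, 26 above its underside.
- tub1_mid (a point): lidded round white plastic tub, straight sides 60 in diameter up to 44 high, grey lid 57 in diameter on top, 52 high overall, about 0.15 kg; three or four tubs are there. The point is its centre, 26 above its underside.
- tub2_mid (a point): lidded round white plastic tub, straight sides 60 in diameter up to 44 high, grey lid 57 in diameter on top, 52 high overall, about 0.15 kg; three or four tubs are there. The point is its centre, 26 above its underside.
- tub3_mid (a point): lidded round white plastic tub, straight sides 60 in diameter up to 44 high, grey lid 57 in diameter on top, 52 high overall, about 0.15 kg; three or four tubs are there. The point is its centre, 26 above its underside.
- cloche_mid (a point): bystander: upturned glass cloche, 100 in diameter, 117 high; point 50 up.
- saucer_mid (a point): bystander: blue ceramic saucer, 120 in diameter, 20 high; point 10 up.
- trowel_mid (a point): bystander: aluminium trowel with a wooden grip, 290 long, lying; point near its middle.
- dibber_mid (a point): bystander: wooden dibber, 185 long, lying; point at its middle.
There are look-alikes about, which are no part of the job. Leave any red or yellow look-alike of the part that bears tub2_mid alone.

How it is judged:
By the outcome, as a careful person would: the job done as asked, in the order asked, and still so for the second after the job is handed in, with the robot touching nothing.
Of packed0, packed1, packed2 only 1 to 1 are there at a start; the rules pass over those that are not, and their reading is None.
Of tub0, tub1, tub2, tub3 only 3 to 4 are there at a start; the rules pass over those that are not, and their reading is None.
At some moment in a run one of carton_a, carton_b, tub0, tub1, tub2, tub3 may be knocked a few centimetres aside while the robot is not near it.
It also fails if it takes over 210 s, if anything falls off the work surface, if the arm or the gripper's body presses on something with over 40 N, if the wrist force passes 120 N, or if a joint passes its speed limit or range.

## Working session

There is one attempt and no reset: what is moved stays moved. The work goes in short steps, Python scripts to look and compute and a shell command to move; the robot and the scene stay as the last step left them, time stands still between calls to the robot, and variables do not carry over. Pictures are saved under pics/ and viewed, and the job is handed in when it is done.

```bash
ls; mkdir -p pics; python3 - <<'E'
from cell import manip
import cv2,json
s=manip.get_state()
for k in s: print(k,s[k])
for n in ("scene","top","wrist"):
    m=manip.camera_model(n); print(n,m)
    im,d=manip.get_image(n); cv2.imwrite(f"pics/{n}0.png",im[...,::-1])
    import numpy as np; np.save(f"pics/{n}0.npy",d)
E
```

```text
pics
clock 0.0
joints [ 1.12749688  0.41796325 -0.01031533  1.61417651  0.00467754  1.11068315
 -0.05301909]
joint_velocities [-6.93046533e-04  8.19684575e-04  4.29128139e-04  8.55773691e-04
  1.08877345e-03  2.25569384e-05  2.32004484e-03]
effort [ 5.64263664e-04 -8.51240087e+01  6.39046468e-01 -4.25988615e+01
 -4.87877266e-02  1.85247551e-02  1.31458733e-04]
eef_pos [ 0.24427622 -0.57487791  0.20483093]
ee_rot [[ 9.20362484e-01  3.91065999e-01 -5.31333765e-04]
 [ 3.91066355e-01 -9.20361849e-01  1.08283116e-03]
 [-6.55608768e-05 -1.20438394e-03 -9.99999273e-01]]
ft_force [-0.30969901 -0.17460814  0.67519643]
torque [0.02356891 0.00095258 0.00371053]
gripper_width 0.09395014626932911
scene {'fx': 381.34155393588225, 'fy': 381.34155393588225, 'cx': 276.9410254280568, 'cy': 203.72022861828236, 'world_from_camera': array([[-0.81200133, -0.47990876,  0.3321768 ,  0.89579045],
       [ 0.58365378, -0.66624569,  0.46418201,  0.51545246],
       [-0.00145365,  0.57079265,  0.82109295,  0.96437939],
       [ 0.        ,  0.        ,  0.        ,  1.        ]])}
top {'fx': 382.7342575805256, 'fy': 382.7342575805256, 'cx': 285.9447473490436, 'cy': 208.86954842477303, 'world_from_camera': array([[-0.06117603,  0.97533771, -0.21207039,  0.35706182],
       [-0.99812   , -0.06057406,  0.00934058,  0.03977805],
       [-0.00373574,  0.21224311,  0.97720975,  1.08906722],
       [ 0.        ,  0.        ,  0.        ,  1.        ]])}
wrist {'fx': 319.5417490744658, 'fy': 319.5417490744658, 'cx': 284.41460105853, 'cy': 211.12640045857137, 'world_from_camera': array([[ 0.3907765 ,  0.89281826,  0.22398499,  0.30881292],
       [-0.92048377,  0.37951445,  0.09315799, -0.54818442],
       [-0.00183238, -0.2425785 ,  0.97013005,  0.38419931],
       [ 0.        ,  0.        ,  0.        ,  1.        ]])}
```

View pics/scene0.png

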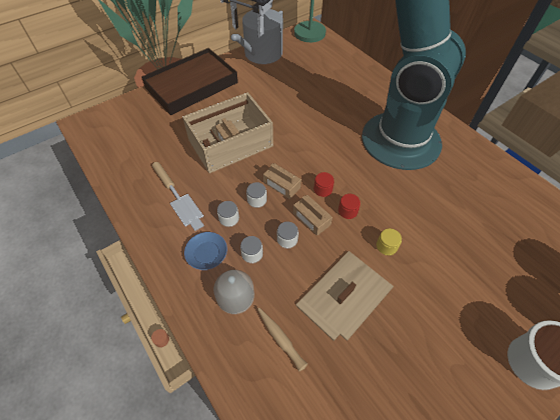

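View pics/top0.png

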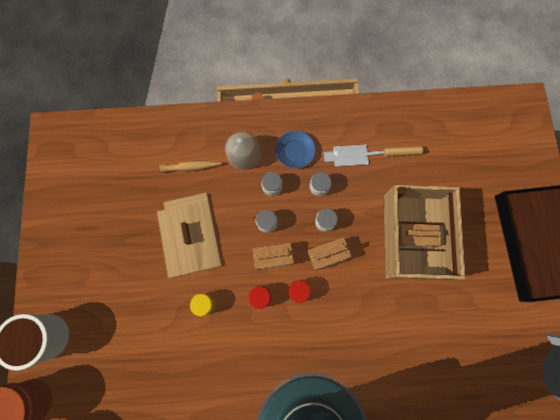

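View pics/wrist0.png

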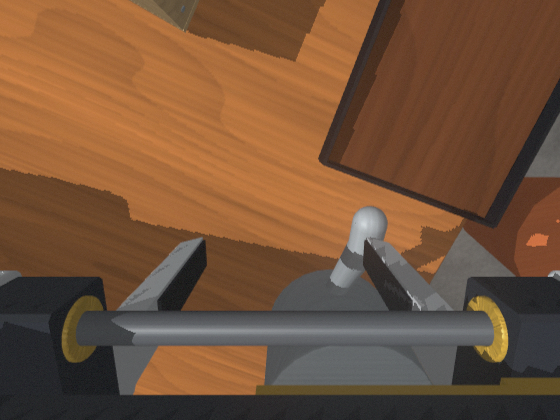

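Four white tubs are in the top view at about (272,184), (320,184), (266,221) and (326,220). The cartons are at (273,256) and (330,253), the divider at (189,235) and the crate at (425,232). The red look-alikes (260,297) and (300,291) and the yellow one (201,305) must be left alone. I'll enlarge crops next.

```bash
cat > h.py <<'E'
import numpy as np,cv2
from cell import manip
def ray(m,u,v):
    T=m["world_from_camera"]; d=np.array([(u-m["cx"])/m["fx"],-(v-m["cy"])/m["fy"],-1.0])
    return T[:3,3],T[:3,:3]@d
def onz(m,u,v,z):
    o,d=ray(m,u,v); return o+d*(z-o[2])/d[2]
def cloud(m,D):
    h,w=D.shape; u,v=np.meshgrid(np.arange(w),np.arange(h))
    c=np.stack([(u-m["cx"])/m["fx"]*D,-(v-m["cy"])/m["fy"]*D,-D],-1)
    P=c@m["world_from_camera"][:3,:3].T+m["world_from_camera"][:3,3]
    P[D==0]=np.nan; return P
def proj(m,p):
    T=m["world_from_camera"]; c=T[:3,:3].T@(np.array(p)-T[:3,3])
    return m["cx"]+m["fx"]*c[0]/-c[2], m["cy"]-m["fy"]*c[1]/-c[2]
E
python3 - <<'E'
import cv2
t=cv2.imread("pics/top0.png")
cv2.imwrite("pics/c1.png",cv2.resize(t[170:300,370:530],None,fx=5,fy=4.5,interpolation=cv2.INTER_CUBIC))
cv2.imwrite("pics/c2.png",cv2.resize(t[160:320,150:360],None,fx=3.7,fy=3.7,interpolation=cv2.INTER_CUBIC))
E
```

```text
(no output)
```

View pics/c1.png

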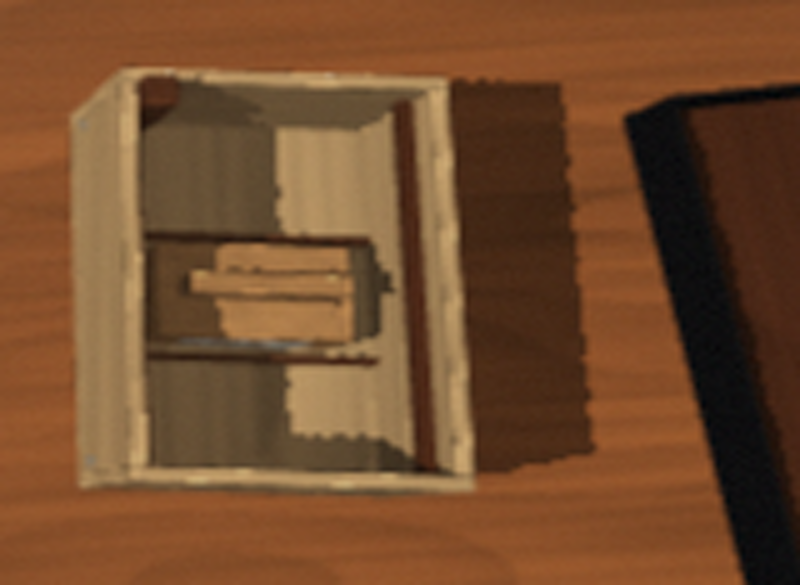

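View pics/c2.png

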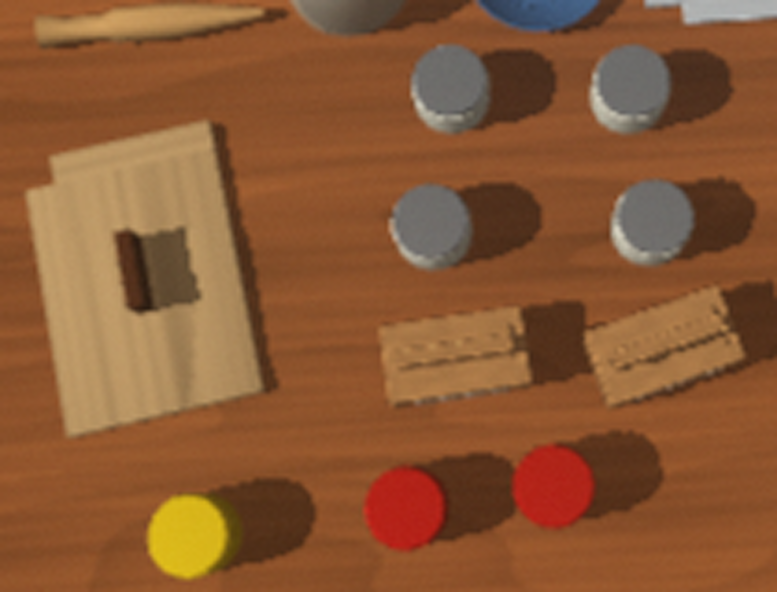

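The crate's dark post is at the upper left of the crop (top px ~(402,190)), so the box axes roughly match the world axes. The packed carton is in the middle lane, so lanes 0 and 2 are free. The divider's notch is also at its upper left. Now I'll measure poses.

```bash
cat > meas.py <<'E'
from h import *
import sys
def rect(pts): 
    (c,sz,a)=cv2.minAreaRect((pts[:,:2]*1000).astype(np.float32)); return np.round(c,1),np.round(sz,1),round(a,2)
def blobs(M,mn=15):
    n,l,st,ce=cv2.connectedComponentsWithStats(M.astype(np.uint8)); return [(l==i) for i in range(1,n) if st[i,4]>=mn]
if __name__=="__main__":
  for n in ("top","scene"):
    m=manip.camera_model(n); im,D=manip.get_image(n); P=cloud(m,D); z=P[...,2]
    x,y=P[...,0],P[...,1]
    print(n)
    reg=(x>.2)&(x<.85)&(y>-.6)&(y<.45)
    for b in blobs((z>.013)&reg,20):
        p=P[b]; v,u=np.argwhere(b).mean(0); zt=np.percentile(p[:,2],97)
        tp=p[p[:,2]>zt-.006]
        print("px",int(u),int(v),"n",b.sum(),"ztop",round(zt,4),"top",rect(tp),"col",im[b].mean(0).astype(int))
E
python3 meas.py
```

```text
top
px 242 149 n 1048 ztop 0.109 top (array([769., 146.]), array([14.2, 16. ]), 4.07) col [126 112  96]
px 294 147 n 464 ztop 0.0227 top (array([770.1,  -6.8]), array([116.6, 116.5]), 39.7) col [ 67  85 111]
px 399 150 n 360 ztop 0.0295 top (array([ 746.2, -325. ]), array([107.4,  22.5]), 88.47) col [173 134  89]
px 187 165 n 453 ztop 0.0301 top (array([737.7, 313. ]), array([ 22.7, 157.8]), 0.76) col [170 127  77]
px 270 182 n 386 ztop 0.0556 top (array([665.1,  68.3]), array([53.8, 54.2]), 87.58) col [115 110 105]
px 319 182 n 391 ztop 0.0556 top (array([656.4, -72.2]), array([53.7, 53.8]), 85.68) col [119 115 110]
px 424 230 n 4730 ztop 0.113 top (array([ 490.9, -331.4]), array([173.2, 240.3]), 84.57) col [135 103  67]
px 512 244 n 1135 ztop 0.0528 top (array([ 446.6, -587.4]), array([ 22.7, 303.6]), 89.69) col [16 14 14]
px 265 220 n 382 ztop 0.0557 top (array([557.3,  88. ]), array([54.2, 53.2]), 40.84) col [115 109 104]
px 325 219 n 392 ztop 0.0559 top (array([550.2, -79.1]), array([54.8, 53.9]), 52.67) col [120 115 109]
px 185 232 n 158 ztop 0.0445 top (array([536.5, 315.5]), 
[... 1718 characters left out ...]
top 0.0565 top (array([556.7,  87.1]), array([57.3, 53. ]), 54.29) col [125 125 124]
px 388 240 n 468 ztop 0.0561 top (array([339.9, 271.1]), array([57.4, 54.2]), 42.6) col [162 145  68]
px 204 249 n 570 ztop 0.0232 top (array([767.3,  -7.6]), array([117.7, 116. ]), 16.16) col [ 78  97 123]
px 250 248 n 453 ztop 0.0563 top (array([664.4,  67.3]), array([54.6, 54. ]), 11.05) col [125 126 126]
px 233 290 n 1389 ztop 0.1074 top (array([769.4, 145.9]), array([15.9, 15.3]), 28.67) col [129 126 120]
px 345 292 n 186 ztop 0.0449 top (array([535.8, 315.4]), array([59. , 14.2]), 8.16) col [91 67 51]
px 282 340 n 694 ztop 0.0308 top (array([737.5, 320. ]), array([ 22.8, 143.5]), 0.7) col [151 129  99]
```

Measurements from both cameras agree to within about 2 mm. There are seven things to move: cartons at (455,-80) and (457,75), the divider at (536,315) and four tubs. Next is a small helper that turns a target into tool-axis moves, after a look at what stands near the gripper.

```bash
cat > to.py <<'E'
# usage: to.py x y z(mm) yaw_deg_of_tool_y  -> turn and shift needed in tool axes (turn first, then shift)
import sys
from h import *
from scipy.spatial.transform import Rotation as Ro
x,y,z,w=map(float,sys.argv[1:5]); s=manip.get_state(); R=np.array(s["ee_rot"]); p=np.array(s["eef_pos"])*1000
a=np.radians(w); ty=np.array([np.cos(a),np.sin(a),0]); tz=np.array([0,0,-1.]); T=np.stack([np.cross(ty,tz),ty,tz],1)
rv=Ro.from_matrix(R.T@T).as_rotvec(); d=np.array([x,y,z])-p
print("clock %.2f"%s["clock"],"pos",p.round(1),"yawy %.2f"%np.degrees(np.arctan2(R[1,1],R[0,1])),"w %.1f"%(s["gripper_width"]*1000),"F",np.round(s["ft_force"],1),"j",np.round(s["joints"],2))
print("turn(rad)",rv.round(4),"shift after turn",(T.T@d).round(1),"| shift in current axes",(R.T@d).round(1))
E
python3 - <<'E'
import cv2
t=cv2.imread("pics/scene0.png")
cv2.imwrite("pics/c3.png",cv2.resize(t[0:180,120:360],None,fx=3.3,fy=3.3,interpolation=cv2.INTER_CUBIC))
E
python3 to.py 491 -331 330 -5.5
```

```text
clock 0.25 pos [ 244.4 -575.1  205.2] yawy -66.98 w 94.1 F [-0.4 -0.4  0.2] j [ 1.13  0.42 -0.01  1.61  0.    1.11 -0.05]
turn(rad) [-5.000e-04 -2.000e-04 -1.073e+00] shift after turn [ 266.6  222.1 -124.8] | shift in current axes [ 322.4 -128.2 -124.8]
```

View pics/c3.png

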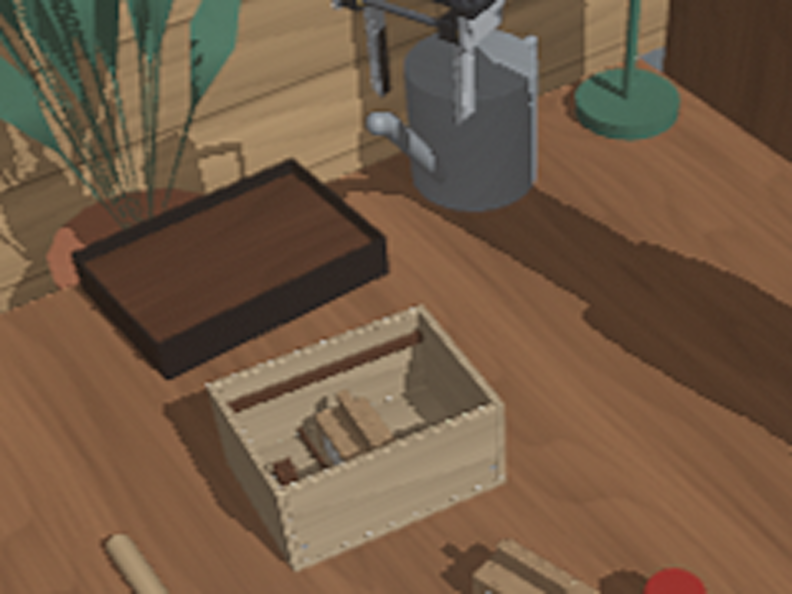

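The grey can below the gripper is scenery at the bench edge. The box's post shows at its near-left corner in the scene view. I'll lift clear first, then move to a look pose above the crate.

```bash
python3 -m jog '[{"dz":-40},{"dz":-40},{"dz":-40},{"dx":36,"dy":-14},{"dx":36,"dy":-14},{"dx":36,"dy":-14},{"dx":36,"dy":-14},{"dx":36,"dy":-14},{"dx":36,"dy":-14},{"dx":36,"dy":-14},{"dx":36,"dy":-14},{"dx":36,"dy":-14},{"az":-0.12},{"az":-0.12},{"az":-0.12},{"az":-0.12},{"az":-0.12},{"az":-0.12},{"az":-0.12},{"az":-0.12}]' 40; python3 to.py 491 -331 330 -5.5
```

```text
clock 0.25 pos [ 244.4 -575.1  205.2] yawy -66.98 w 94.1 F [-0.4 -0.4  0.2] j [ 1.13  0.42 -0.01  1.61  0.    1.11 -0.05]
turn(rad) [-5.000e-04 -2.000e-04 -1.073e+00] shift after turn [ 266.6  222.1 -124.8] | shift in current axes [ 322.4 -128.2 -124.8]invalid input
```

```bash
python3 -m jog '[{"dx":0,"dy":0,"dz":-40,"ax":0,"ay":0,"az":0,"jaw":1}]' 40; echo; python3 -m jog '[{"dz":-40}]'
```

```text
clock: 0.33
eef_pos: [0.2431, -0.5723, 0.2389]
ee_rot: [[0.92, 0.391, -0.005], [0.391, -0.92, 0.01], [-0.001, -0.011, -1.0]]
ft_force: [-0.7, -0.0, -0.8]
gripper_width: 0.0941
invalid input
```

```bash
python3 -m jog '[{"dz":-40,"jaw":1}]'; echo; python3 to.py 491 -331 330 -5.5; python3 -m jog 2>&1 | head
```

```text
clock 0.33 pos [ 243.1 -572.3  238.9] yawy -66.97 w 94.1 F [-0.7 -0.  -0.8] j [ 1.13  0.39 -0.01  1.57  0.    1.19 -0.05]
turn(rad) [-0.0101 -0.0054 -1.0728] shift after turn [264.  223.6 -91.1] | shift in current axes [ 322.5 -126.1  -89.9]
invalid inputinvalid input
```

All seven keys are required in every row.

```bash
python3 -m jog '[{"dx":0,"dy":0,"dz":-40,"ax":0,"ay":0,"az":0,"jaw":1},{"dx":0,"dy":0,"dz":-40,"ax":0,"ay":0,"az":0,"jaw":1},{"dx":36,"dy":-14,"dz":0,"ax":0,"ay":0,"az":0,"jaw":1},{"dx":36,"dy":-14,"dz":0,"ax":0,"ay":0,"az":0,"jaw":1},{"dx":36,"dy":-14,"dz":0,"ax":0,"ay":0,"az":0,"jaw":1},{"dx":36,"dy":-14,"dz":0,"ax":0,"ay":0,"az":0,"jaw":1},{"dx":36,"dy":-14,"dz":0,"ax":0,"ay":0,"az":0,"jaw":1},{"dx":36,"dy":-14,"dz":0,"ax":0,"ay":0,"az":0,"jaw":1},{"dx":36,"dy":-14,"dz":0,"ax":0,"ay":0,"az":0,"jaw":1},{"dx":36,"dy":-14,"dz":0,"ax":0,"ay":0,"az":0,"jaw":1},{"dx":36,"dy":-14,"dz":0,"ax":0,"ay":0,"az":0,"jaw":1},{"dx":0,"dy":0,"dz":0,"ax":0,"ay":0,"az":-0.12,"jaw":1},{"dx":0,"dy":0,"dz":0,"ax":0,"ay":0,"az":-0.12,"jaw":1},{"dx":0,"dy":0,"dz":0,"ax":0,"ay":0,"az":-0.12,"jaw":1},{"dx":0,"dy":0,"dz":0,"ax":0,"ay":0,"az":-0.12,"jaw":1},{"dx":0,"dy":0,"dz":0,"ax":0,"ay":0,"az":-0.12,"jaw":1},{"dx":0,"dy":0,"dz":0,"ax":0,"ay":0,"az":-0.12,"jaw":1},{"dx":0,"dy":0,"dz":0,"ax":0,"ay":0,"az":-0.12,"jaw":1},{"dx":0,"dy":0,"dz":0,"ax":0,"ay":0,"az":-0.12,"jaw":1},{"dx":0,"dy":0,"dz":0,"ax":0,"ay":0,"az":-0.12,"jaw":1}]' 40; echo; python3 to.py 491 -331 330 -5.5
```

```text
clock: 2.0
eef_pos: [0.5039, -0.3173, 0.3291]
ee_rot: [[0.063, 0.998, -0.002], [0.998, -0.063, 0.004], [0.004, -0.003, -1.0]]
ft_force: [0.1, 0.4, -0.9]
gripper_width: 0.0941

clock 2.00 pos [ 503.9 -317.3  329.1] yawy -3.61 w 94.1 F [ 0.1  0.4 -0.9] j [ 0.79  0.3  -0.35  1.51  0.1   1.35  0.36]
turn(rad) [-0.0026 -0.004   0.033 ] shift after turn [-14.9 -11.5  -0.9] | shift in current axes [-14.5 -12.   -1. ]
```

```bash
python3 - <<'E'
from h import *
m=manip.camera_model("wrist"); im,D=manip.get_image("wrist"); cv2.imwrite("pics/w1.png",im[...,::-1]); np.savez("pics/w1.npz",D=D,T=m["world_from_camera"])
print(m["world_from_camera"].round(3))
P=cloud(m,D); 
sel=(P[...,2]>.100)&(P[...,2]<.118)&(abs(P[...,0]-.49)<.2)&(abs(P[...,1]+.33)<.2)
print(sel.sum()); pts=P[sel]; print(np.median(pts[:,2])); print(cv2.minAreaRect((pts[:,:2]*1000).astype(np.float32)))
q=(P[...,2]>.119)&(P[...,2]<.13)&(abs(P[...,0]-.49)<.2)&(abs(P[...,1]+.33)<.2); print(q.sum(),cv2.minAreaRect((P[q][:,:2]*1000).astype(np.float32)) if q.sum() else 0)
E
```

```text
[[ 0.998  0.061  0.017  0.509]
 [-0.063  0.969  0.237 -0.248]
 [-0.003 -0.238  0.971  0.509]
 [ 0.     0.     0.     1.   ]]
4350
0.10977967201428987
((490.19940185546875, -333.86102294921875), (172.3545379638672, 240.707275390625), 84.48956298828125)
256 ((599.0632934570312, -274.7275085449219), (17.76955223083496, 18.422460556030273), 84.69828033447266)
```

View pics/w1.png

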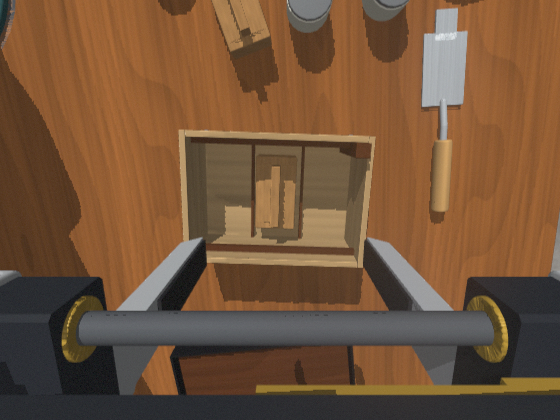

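The wrist view shows the crate squarely, with its post top at px (363,148) and the packed carton in the middle lane at px (276,195). The wrist fit gives centre (490.2, -333.9) and yaw -5.5°, and the post agrees. Next is carton b.

```bash
python3 to.py 471.5 -138 230 16
```

```text
clock 2.05 pos [ 503.9 -317.3  329. ] yawy -3.01 w 93.9 F [-1.   0.4 -0.5] j [ 0.79  0.3  -0.35  1.51  0.1   1.35  0.37]
turn(rad) [-0.0019 -0.0045 -0.3318] shift after turn [181.2  18.3  99. ] | shift in current axes [176.9 -41.5  99.9]
```

```bash
python3 -m jog '[{"dx":0,"dy":0,"dz":0,"ax":0,"ay":0,"az":-0.11,"jaw":1},{"dx":0,"dy":0,"dz":0,"ax":0,"ay":0,"az":-0.11,"jaw":1},{"dx":0,"dy":0,"dz":0,"ax":0,"ay":0,"az":-0.11,"jaw":1},{"dx":30,"dy":3,"dz":16,"ax":0,"ay":0,"az":0,"jaw":1},{"dx":30,"dy":3,"dz":16,"ax":0,"ay":0,"az":0,"jaw":1},{"dx":30,"dy":3,"dz":16,"ax":0,"ay":0,"az":0,"jaw":1},{"dx":30,"dy":3,"dz":16,"ax":0,"ay":0,"az":0,"jaw":1},{"dx":30,"dy":3,"dz":16,"ax":0,"ay":0,"az":0,"jaw":1},{"dx":30,"dy":3,"dz":16,"ax":0,"ay":0,"az":0,"jaw":1},{"dx":0,"dy":0,"dz":0,"ax":0,"ay":0,"az":0,"jaw":1},{"dx":0,"dy":0,"dz":0,"ax":0,"ay":0,"az":0,"jaw":1}]' 40; echo; python3 to.py 471.5 -138 230 16
cat > wm.py <<'E'
from meas import *
import sys
def run(tag):
    m=manip.camera_model("wrist"); s=manip.get_state(); im,D=manip.get_image("wrist"); cv2.imwrite(f"pics/{tag}.png",im[...,::-1])
    P=cloud(m,D); z=P[...,2]
    ok=np.ones(z.shape,bool); ok[236:]=False   # fingers below
    R=[]
    for b in blobs((z>.013)&(z<.16)&ok&(P[...,0]>.3),60):
        p=P[b]; v,u=np.argwhere(b).mean(0); zt=np.percentile(p[:,2],97); tp=p[p[:,2]>zt-.006]
        print("px",int(u),int(v),"n",b.sum(),"ztop",round(zt,4),"top",rect(tp),"col",im[b].mean(0).astype(int))
    return im,D,P
if __name__=="__main__": run(sys.argv[1])
E
python3 wm.py w2
```

```text
clock: 2.97
eef_pos: [0.4687, -0.1332, 0.2288]
ee_rot: [[-0.253, 0.967, -0.002], [0.967, 0.253, 0.003], [0.004, -0.002, -1.0]]
ft_force: [1.0, -0.2, 0.0]
gripper_width: 0.094

clock 2.97 pos [ 468.7 -133.2  228.8] yawy 14.66 w 94.0 F [ 1.  -0.2  0. ] j [ 0.67  0.18 -0.5   1.9   0.09  1.09  0.38]
turn(rad) [-0.0015 -0.0037 -0.0234] shift after turn [-5.4  1.3 -1.2] | shift in current axes [-5.3  1.5 -1.2]
px 320 29 n 3376 ztop 0.0738 top (array([459.4,  45.5]), array([12. , 28.8]), 4.85) col [145 108  69]
px 417 21 n 2753 ztop 0.0536 top (array([559.4,  75.5]), array([56.5, 35.6]), 14.08) col [108 107 105]
px 217 39 n 3208 ztop 0.0536 top (array([359.1,   7.2]), array([55.9, 55.9]), 38.93) col [163  23  17]
px 507 61 n 3808 ztop 0.0536 top (array([664.8,  65.4]), array([56.1, 56.5]), 89.77) col [109 110 108]
px 284 144 n 4996 ztop 0.0738 top (array([454.6, -81.6]), array([12. , 83.3]), 16.05) col [159 118  75]
px 529 158 n 1217 ztop 0.0212 top (array([746.6, -19.6]), array([ 68.7, 118.3]), 26.14) col [ 66  97 129]
px 363 167 n 2363 ztop 0.0535 top (array([549.7, -80.8]), array([55.9, 55.6]), 16.42) col [118 117 115]
px 451 183 n 2728 ztop 0.0535 top (array([655.9, -73.5]), array([56.2, 56. ]), 87.44) col [117 116 114]
```

View pics/w2.png

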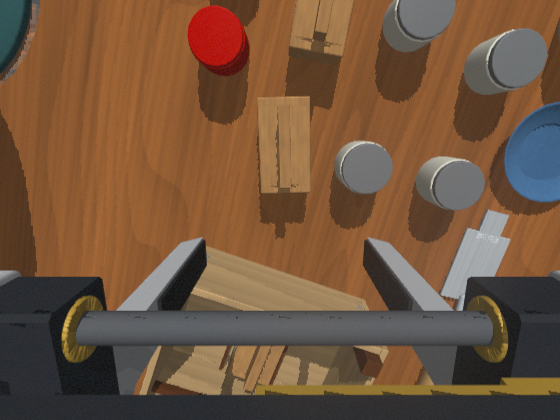

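Carton b is at px (284,144) with its ridge up. The wrist camera measures (454.6,-81.6) and 16.05°, matching the top camera to about 2 mm. I'll go over it with the jaws half open.

```bash
python3 -m jog '[{"dx":0,"dy":0,"dz":0,"ax":-0.0015,"ay":-0.004,"az":-0.023,"jaw":0.5},{"dx":25,"dy":0,"dz":20,"ax":0,"ay":0,"az":0,"jaw":0.5},{"dx":25,"dy":0,"dz":20,"ax":0,"ay":0,"az":0,"jaw":0.5},{"dx":0,"dy":0,"dz":20,"ax":0,"ay":0,"az":0,"jaw":0.5}]' 40; echo; python3 to.py 454.6 -81.6 50 16.05
```

```text
clock: 3.35
eef_pos: [0.4587, -0.0881, 0.1718]
ee_rot: [[-0.27, 0.963, 0.009], [0.963, 0.27, -0.003], [-0.006, 0.008, -1.0]]
ft_force: [0.5, -0.4, -0.3]
gripper_width: 0.0708

clock 3.35 pos [458.7 -88.1 171.8] yawy 15.64 w 70.8 F [ 0.5 -0.4 -0.3] j [ 0.6   0.2  -0.54  2.02  0.13  0.94  0.27]
turn(rad) [ 0.0082  0.0056 -0.0071] shift after turn [  7.4  -2.2 121.8] | shift in current axes [  8.   -3.2 121.7]
```

```bash
python3 -m jog '[{"dx":7,"dy":-2,"dz":20,"ax":0.008,"ay":0.006,"az":-0.007,"jaw":0.45},{"dx":0,"dy":0,"dz":25,"ax":0,"ay":0,"az":0,"jaw":0.45},{"dx":0,"dy":0,"dz":25,"ax":0,"ay":0,"az":0,"jaw":0.45},{"dx":0,"dy":0,"dz":15,"ax":0,"ay":0,"az":0,"jaw":0.45},{"dx":0,"dy":0,"dz":0,"ax":0,"ay":0,"az":0,"jaw":0.45}]' 40; echo; python3 to.py 454.6 -81.6 50 16.05
```

```text
clock: 3.77
eef_pos: [0.4564, -0.0852, 0.0824]
ee_rot: [[-0.273, 0.962, 0.002], [0.962, 0.273, -0.0], [-0.001, 0.002, -1.0]]
ft_force: [-0.3, 0.4, -0.5]
gripper_width: 0.0425

clock 3.77 pos [456.4 -85.2  82.4] yawy 15.84 w 42.5 F [-0.3  0.4 -0.5] j [ 0.55  0.35 -0.5   2.1   0.24  0.75  0.18]
turn(rad) [ 0.0017  0.0008 -0.0037] shift after turn [ 4.  -0.7 32.4] | shift in current axes [ 4.  -0.8 32.4]
```

```bash
python3 -m jog '[{"dx":4,"dy":-1,"dz":18,"ax":0.0,"ay":0.0,"az":-0.004,"jaw":0.45},{"dx":0,"dy":0,"dz":14,"ax":0,"ay":0,"az":0,"jaw":0.45},{"dx":0,"dy":0,"dz":0,"ax":0,"ay":0,"az":0,"jaw":0.45}]' 40; echo; python3 to.py 454.6 -81.6 50 16.05
```

```text
clock: 4.02
eef_pos: [0.4566, -0.0842, 0.0513]
ee_rot: [[-0.274, 0.962, 0.004], [0.962, 0.274, -0.001], [-0.002, 0.004, -1.0]]
ft_force: [-0.2, -0.1, -0.3]
gripper_width: 0.0423

clock 4.02 pos [456.6 -84.2  51.3] yawy 15.88 w 42.3 F [-0.2 -0.1 -0.3] j [ 0.52  0.4  -0.47  2.12  0.29  0.68  0.13]
turn(rad) [ 0.0038  0.0024 -0.003 ] shift after turn [ 3.  -1.2  1.3] | shift in current axes [ 3.  -1.2  1.3]
```

```bash
python3 -m jog '[{"dx":3,"dy":-1,"dz":1,"ax":0,"ay":0,"az":0,"jaw":0.3},{"dx":0,"dy":0,"dz":0,"ax":0,"ay":0,"az":0,"jaw":0},{"dx":0,"dy":0,"dz":0,"ax":0,"ay":0,"az":0,"jaw":0},{"dx":0,"dy":0,"dz":0,"ax":0,"ay":0,"az":0,"jaw":0},{"dx":0,"dy":0,"dz":0,"ax":0,"ay":0,"az":0,"jaw":0}]' 40; echo; python3 to.py 454.6 -81.6 50 16.05
```

```text
clock: 4.43
eef_pos: [0.4574, -0.0833, 0.0548]
ee_rot: [[-0.271, 0.962, 0.009], [0.962, 0.271, -0.003], [-0.005, 0.008, -1.0]]
ft_force: [-0.8, -0.7, -0.9]
gripper_width: 0.0125

clock 4.43 pos [457.4 -83.3  54.8] yawy 15.75 w 12.5 F [-0.8 -0.7 -0.9] j [ 0.52  0.39 -0.48  2.12  0.28  0.68  0.13]
turn(rad) [ 0.0076  0.0055 -0.0053] shift after turn [ 2.4 -2.2  4.8] | shift in current axes [ 2.4 -2.2  4.7]
```

```bash
python3 -m jog '[{"dx":0,"dy":0,"dz":0,"ax":0,"ay":0,"az":0,"jaw":0.3},{"dx":0,"dy":0,"dz":0,"ax":0,"ay":0,"az":0,"jaw":0.3},{"dx":2,"dy":-2,"dz":6,"ax":0.007,"ay":0.005,"az":0,"jaw":0.3},{"dx":0,"dy":0,"dz":2,"ax":0,"ay":0,"az":0,"jaw":0},{"dx":0,"dy":0,"dz":1,"ax":0,"ay":0,"az":0,"jaw":0},{"dx":0,"dy":0,"dz":1,"ax":0,"ay":0,"az":0,"jaw":0}]' 40; echo; python3 to.py 454.6 -81.6 50 16.05
```

```text
clock: 4.93
eef_pos: [0.4562, -0.082, 0.0452]
ee_rot: [[-0.271, 0.962, 0.003], [0.962, 0.271, -0.001], [-0.002, 0.003, -1.0]]
ft_force: [8.8, 5.6, 16.5]
gripper_width: 0.0117

clock 4.93 pos [456.2 -82.   45.2] yawy 15.74 w 11.7 F [ 8.8  5.6 16.5] j [ 0.51  0.41 -0.47  2.12  0.3   0.67  0.12]
turn(rad) [ 0.0031  0.0015 -0.0054] shift after turn [ 0.8 -1.4 -4.8] | shift in current axes [ 0.8 -1.4 -4.8]
```

The grip holds at 11.7 mm with the tips resting on the body top. I'll lift and carry it to lane 2.

```bash
python3 -m jog '[{"dx":0,"dy":0,"dz":-30,"ax":0,"ay":0,"az":0,"jaw":0},{"dx":0,"dy":0,"dz":-40,"ax":0,"ay":0,"az":0,"jaw":0},{"dx":0,"dy":0,"dz":-40,"ax":0,"ay":0,"az":0,"jaw":0},{"dx":0,"dy":0,"dz":-40,"ax":0,"ay":0,"az":0,"jaw":0},{"dx":0,"dy":0,"dz":-40,"ax":0,"ay":0,"az":0.1,"jaw":0},{"dx":0,"dy":0,"dz":0,"ax":0,"ay":0,"az":0.11,"jaw":0},{"dx":0,"dy":0,"dz":0,"ax":0,"ay":0,"az":0.11,"jaw":0}]' 40; echo; python3 to.py 565.9 -341.2 235 -5.5
```

```text
clock: 5.52
eef_pos: [0.4534, -0.0802, 0.2413]
ee_rot: [[0.049, 0.999, -0.003], [0.999, -0.049, 0.004], [0.004, -0.004, -1.0]]
ft_force: [0.0, 0.0, -3.6]
gripper_width: 0.0115

clock 5.52 pos [453.4 -80.2 241.3] yawy -2.83 w 11.5 F [ 0.   0.  -3.6] j [ 0.61  0.11 -0.53  1.94  0.06  1.11  0.  ]
turn(rad) [-0.0037 -0.0037  0.0466] shift after turn [-249.   137.     6.3] | shift in current axes [-255.2  125.3    4.9]
```

```bash
python3 -m jog '[{"dx":0,"dy":0,"dz":0,"ax":-0.004,"ay":-0.004,"az":0.046,"jaw":0},{"dx":-30,"dy":17,"dz":0,"ax":0,"ay":0,"az":0,"jaw":0},{"dx":-30,"dy":17,"dz":0,"ax":0,"ay":0,"az":0,"jaw":0},{"dx":-30,"dy":17,"dz":0,"ax":0,"ay":0,"az":0,"jaw":0},{"dx":-30,"dy":17,"dz":0,"ax":0,"ay":0,"az":0,"jaw":0},{"dx":-30,"dy":17,"dz":0,"ax":0,"ay":0,"az":0,"jaw":0},{"dx":-30,"dy":17,"dz":0,"ax":0,"ay":0,"az":0,"jaw":0},{"dx":-30,"dy":17,"dz":0,"ax":0,"ay":0,"az":0,"jaw":0},{"dx":-20,"dy":10,"dz":0,"ax":0,"ay":0,"az":0,"jaw":0},{"dx":-10,"dy":5,"dz":0,"ax":0,"ay":0,"az":0,"jaw":0},{"dx":0,"dy":0,"dz":0,"ax":0,"ay":0,"az":0,"jaw":0}]' 40; echo; python3 to.py 565.9 -341.2 200 -5.5
```

```text
clock: 6.43
eef_pos: [0.5641, -0.3439, 0.2377]
ee_rot: [[0.103, 0.995, -0.004], [0.995, -0.103, -0.002], [-0.002, -0.004, -1.0]]
ft_force: [0.2, 0.3, -3.6]
gripper_width: 0.0117

clock 6.43 pos [ 564.1 -343.9  237.7] yawy -5.91 w 11.7 F [ 0.2  0.3 -3.6] j [ 0.76  0.48 -0.37  1.47  0.19  1.23  0.26]
turn(rad) [-0.0043  0.0024 -0.0072] shift after turn [ 2.8  1.5 37.7] | shift in current axes [ 2.9  1.7 37.7]
```

```bash
python3 -m jog '[{"dx":3,"dy":1.5,"dz":20,"ax":-0.004,"ay":0.002,"az":-0.007,"jaw":0},{"dx":0,"dy":0,"dz":25,"ax":0,"ay":0,"az":0,"jaw":0},{"dx":0,"dy":0,"dz":25,"ax":0,"ay":0,"az":0,"jaw":0},{"dx":0,"dy":0,"dz":25,"ax":0,"ay":0,"az":0,"jaw":0},{"dx":0,"dy":0,"dz":10,"ax":0,"ay":0,"az":0,"jaw":0}]' 40; echo; python3 to.py 565.9 -341.2 55 -5.5
```

```text
clock: 6.85
eef_pos: [0.566, -0.3397, 0.129]
ee_rot: [[0.096, 0.995, 0.001], [0.995, -0.096, -0.0], [0.0, 0.001, -1.0]]
ft_force: [-1.2, 0.1, -3.4]
gripper_width: 0.0115

clock 6.85 pos [ 566.  -339.7  129. ] yawy -5.51 w 11.5 F [-1.2  0.1 -3.4] j [ 0.75  0.58 -0.36  1.58  0.23  1.03  0.23]
turn(rad) [ 0.0011 -0.     -0.0001] shift after turn [-1.5  0.1 74. ] | shift in current axes [-1.5 -0.  74. ]
```

```bash
python3 -m jog '[{"dx":-1,"dy":0,"dz":20,"ax":0,"ay":0,"az":0,"jaw":0},{"dx":0,"dy":0,"dz":20,"ax":0,"ay":0,"az":0,"jaw":0},{"dx":0,"dy":0,"dz":18,"ax":0,"ay":0,"az":0,"jaw":0},{"dx":0,"dy":0,"dz":8,"ax":0,"ay":0,"az":0,"jaw":0},{"dx":0,"dy":0,"dz":4,"ax":0,"ay":0,"az":0,"jaw":0}]' 40; echo; python3 to.py 565.9 -341.2 54 -5.5
```

```text
clock: 7.27
eef_pos: [0.5653, -0.3374, 0.0556]
ee_rot: [[0.093, 0.996, -0.001], [0.996, -0.093, 0.002], [0.002, -0.001, -1.0]]
ft_force: [0.5, -0.1, -1.8]
gripper_width: 0.012

clock 7.27 pos [ 565.3 -337.4   55.6] yawy -5.36 w 12.0 F [ 0.5 -0.1 -1.8] j [ 0.73  0.66 -0.34  1.62  0.26  0.9   0.2 ]
turn(rad) [-0.0013 -0.002   0.0024] shift after turn [-3.7  1.   1.6] | shift in current axes [-3.7  0.9  1.6]
```

```bash
python3 -m jog '[{"dx":-4,"dy":1,"dz":0,"ax":0,"ay":0,"az":0,"jaw":0},{"dx":-1,"dy":0,"dz":3,"ax":0,"ay":0,"az":0,"jaw":0},{"dx":0,"dy":0,"dz":1,"ax":0,"ay":0,"az":0,"jaw":0.28},{"dx":0,"dy":0,"dz":0,"ax":0,"ay":0,"az":0,"jaw":0.28}]' 40; echo; python3 to.py 565.9 -341.2 54 -5.5;
```

```text
clock: 7.6
eef_pos: [0.5677, -0.3434, 0.0548]
ee_rot: [[0.093, 0.996, 0.002], [0.996, -0.093, 0.0], [0.001, 0.002, -1.0]]
ft_force: [0.3, 0.3, -0.5]
gripper_width: 0.0217

clock 7.60 pos [ 567.7 -343.4   54.8] yawy -5.35 w 21.7 F [ 0.3  0.3 -0.5] j [ 0.73  0.67 -0.34  1.61  0.26  0.9   0.21]
turn(rad) [ 0.0022 -0.0006  0.0027] shift after turn [ 2.  -2.   0.8] | shift in current axes [ 2.  -2.   0.8]
```

Released. I'll raise straight up with the jaws held at about 26 mm, then look before moving to carton a.

```bash
python3 -m jog '[{"dx":0,"dy":0,"dz":-20,"ax":0,"ay":0,"az":0,"jaw":0.28},{"dx":0,"dy":0,"dz":-35,"ax":0,"ay":0,"az":0,"jaw":0.28},{"dx":0,"dy":0,"dz":-40,"ax":0,"ay":0,"az":0,"jaw":0.45},{"dx":0,"dy":0,"dz":-40,"ax":0,"ay":0,"az":0,"jaw":0.45},{"dx":0,"dy":0,"dz":-35,"ax":0,"ay":0,"az":0,"jaw":0.45}]' 40; echo; python3 to.py 460 15 230 5; python3 meas.py | awk '/scene/{exit} {print}' ;python3 - <<'E'
from h import *
im,D=manip.get_image("top"); cv2.imwrite("pics/t3.png",cv2.resize(im[150:320,210:480,::-1],None,fx=2.9,fy=2.9,interpolation=cv2.INTER_CUBIC))
E
```

```text
clock: 8.02
eef_pos: [0.5649, -0.3425, 0.2275]
ee_rot: [[0.093, 0.996, -0.004], [0.996, -0.093, 0.005], [0.004, -0.004, -1.0]]
ft_force: [-0.1, -0.1, -0.1]
gripper_width: 0.0414

clock 8.02 pos [ 564.9 -342.5  227.5] yawy -5.34 w 41.4 F [-0.1 -0.1 -0.1] j [ 0.76  0.49 -0.38  1.48  0.19  1.21  0.27]
turn(rad) [-0.004  -0.0046 -0.1804] shift after turn [365.3 -73.4  -2.5] | shift in current axes [ 346.2 -137.8   -0.5]
top
px 501 238 n 29632 ztop 0.7325 top (array([ 255.3, -173.7]), array([25.5, 77.9]), 35.99) col [62 74 66]
px 242 149 n 1048 ztop 0.1065 top (array([768.7, 145.6]), array([13.2, 15.9]), 23.18) col [127 113  97]
px 294 147 n 443 ztop 0.0233 top (array([770. ,  -6.5]), array([116.6, 116.9]), 59.72) col [ 67  84 111]
px 399 150 n 361 ztop 0.029 top (array([ 745.6, -325. ]), array([107.1,  22.2]), 89.87) col [173 135  89]
px 187 165 n 457 ztop 0.0295 top (array([737.4, 315.7]), array([151.8,  22.9]), 90.0) col [171 127  77]
px 270 182 n 387 ztop 0.0559 top (array([665.2,  68. ]), array([53.3, 53.9]), 1.11) col [115 111 105]
px 319 182 n 389 ztop 0.0557 top (array([656.3, -72.2]), array([53.8, 53. ]), 85.84) col [120 116 111]
px 265 220 n 388 ztop 0.0557 top (array([558.6,  87.7]), array([52.7, 54.3]), 88.17) col [116 110 104]
px 325 219 n 390 ztop 0.0563 top (array([550.4, -79.2]), array([54. , 54.2]), 59.73) col [121 116 110]
px 185 232 n 162 ztop 0.0439 top (array([536.7, 314.8]), array([57.9, 14. ]), 9.66) col [85 55 33]
px 272 255 n 859 ztop 0.0749 top (array([457.5,  75.2]), array([12.4, 83.4]), 5.18) col [161 113  67]
px 298 290 n 395 ztop 0.0561 top (array([359.1,   8.9]), array([53.5, 54. ]), 40.94) col [173  36  24]
px 259 296 n 410 ztop 0.056 top (array([349.8, 116.3]), array([53.6, 54.9]), 22.47) col [172  35  24]
px 201 303 n 447 ztop 0.056 top (array([339.1, 271.3]), array([53.6, 53.8]), 86.53) col [196 163  25]
```

View pics/t3.png

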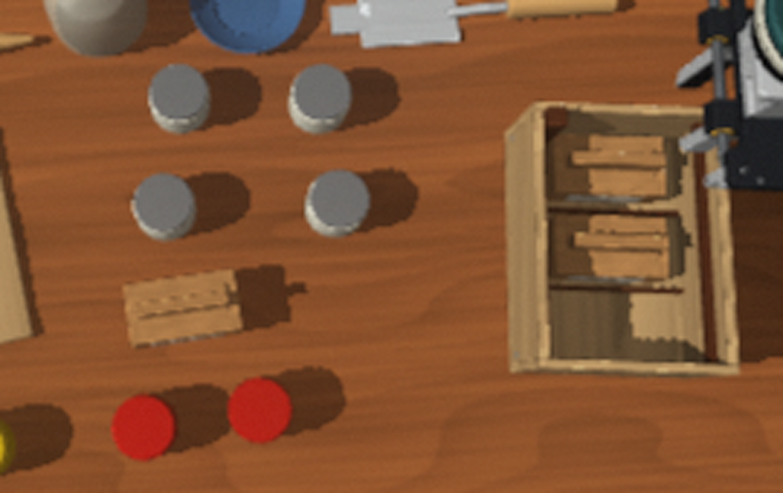

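Carton b lies ridge up in lane 2 (crop px (625,165)), with lane 0 free and nothing else moved. Next is carton a, at px (272,255) in the top view.

```bash
python3 -m jog '[{"dx":0,"dy":0,"dz":0,"ax":-0.004,"ay":-0.005,"az":-0.09,"jaw":0.45},{"dx":0,"dy":0,"dz":0,"ax":0,"ay":0,"az":-0.09,"jaw":0.45},{"dx":35,"dy":-7,"dz":0,"ax":0,"ay":0,"az":0,"jaw":0.45},{"dx":35,"dy":-7,"dz":0,"ax":0,"ay":0,"az":0,"jaw":0.45},{"dx":35,"dy":-7,"dz":0,"ax":0,"ay":0,"az":0,"jaw":0.45},{"dx":35,"dy":-7,"dz":0,"ax":0,"ay":0,"az":0,"jaw":0.45},{"dx":35,"dy":-7,"dz":0,"ax":0,"ay":0,"az":0,"jaw":0.45},{"dx":35,"dy":-7,"dz":0,"ax":0,"ay":0,"az":0,"jaw":0.45},{"dx":35,"dy":-7,"dz":0,"ax":0,"ay":0,"az":0,"jaw":0.45},{"dx":35,"dy":-7,"dz":0,"ax":0,"ay":0,"az":0,"jaw":0.45},{"dx":35,"dy":-7,"dz":0,"ax":0,"ay":0,"az":0,"jaw":0.45},{"dx":35,"dy":-7,"dz":0,"ax":0,"ay":0,"az":0,"jaw":0.45},{"dx":10,"dy":-3,"dz":0,"ax":0,"ay":0,"az":0,"jaw":0.45},{"dx":0,"dy":0,"dz":0,"ax":0,"ay":0,"az":0,"jaw":0.45}]' 40; echo; python3 to.py 456.5 73.5 130 5; python3 wm.py w4
```

```text
clock: 9.33
eef_pos: [0.4491, 0.0211, 0.2181]
ee_rot: [[-0.092, 0.996, -0.002], [0.996, 0.092, -0.005], [-0.005, -0.003, -1.0]]
ft_force: [-0.3, -0.1, -0.3]
gripper_width: 0.0425

clock 9.33 pos [449.1  21.1 218.1] yawy 5.26 w 42.5 F [-0.3 -0.1 -0.3] j [ 0.48  0.12 -0.64  2.    0.09  1.05 -0.11]
turn(rad) [-0.0029  0.005   0.0045] shift after turn [51.5 12.  88.1] | shift in current axes [51.9 12.4 87.8]
px 200 98 n 2915 ztop 0.0535 top (array([349.9, 114.8]), array([55.8, 55.9]), 32.15) col [179  22  15]
px 547 113 n 1804 ztop 0.0512 top (array([724.2, 130.8]), array([ 7.8, 48.5]), 16.6) col [99 90 79]
px 296 145 n 5263 ztop 0.0739 top (array([457.2,  73.1]), array([11.9, 83.8]), 5.48) col [174 130  82]
px 387 143 n 2740 ztop 0.0534 top (array([556.4,  86.1]), array([55.5, 56.2]), 17.81) col [127 126 124]
px 478 170 n 3094 ztop 0.0534 top (array([664.8,  66.2]), array([56.2, 55.4]), 5.1) col [127 127 124]
px 205 197 n 2433 ztop 0.0533 top (array([359.1,   7.8]), array([55.2, 55.5]), 0.51) col [180  19  12]
px 526 204 n 527 ztop 0.021 top (array([739. ,  24.4]), array([88.9, 30. ]), 37.48) col [ 57  82 109]
```

View pics/w4.png

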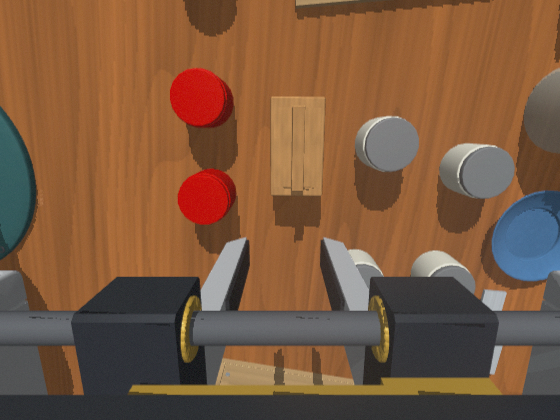

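Carton a is at px (296,145), measured at (457.2,73.1) and 5.3°. I'll approach it.

```bash
python3 -m jog '[{"dx":26,"dy":6,"dz":20,"ax":-0.003,"ay":0.005,"az":0,"jaw":0.45},{"dx":26,"dy":6,"dz":25,"ax":0,"ay":0,"az":0,"jaw":0.45},{"dx":0,"dy":0,"dz":25,"ax":0,"ay":0,"az":0,"jaw":0.45},{"dx":0,"dy":0,"dz":25,"ax":0,"ay":0,"az":0,"jaw":0.45},{"dx":0,"dy":0,"dz":10,"ax":0,"ay":0,"az":0,"jaw":0.45},{"dx":0,"dy":0,"dz":0,"ax":0,"ay":0,"az":0,"jaw":0.45}]' 40; echo; python3 to.py 457.2 73.1 47 5.3
```

```text
clock: 9.88
eef_pos: [0.461, 0.0676, 0.1084]
ee_rot: [[-0.082, 0.997, 0.003], [0.997, 0.082, -0.0], [-0.0, 0.003, -1.0]]
ft_force: [-0.2, 0.6, -0.6]
gripper_width: 0.0426

clock 9.88 pos [461.   67.6 108.4] yawy 4.68 w 42.6 F [-0.2  0.6 -0.6] j [ 0.34  0.32 -0.63  2.07  0.26  0.82 -0.37]
turn(rad) [ 0.0026  0.0004 -0.0109] shift after turn [ 5.9 -3.3 61.4] | shift in current axes [ 5.9 -3.5 61.3]
```

```bash
python3 -m jog '[{"dx":6,"dy":-3,"dz":15,"ax":0.002,"ay":0,"az":-0.01,"jaw":0.4},{"dx":0,"dy":0,"dz":15,"ax":0,"ay":0,"az":0,"jaw":0.4},{"dx":0,"dy":0,"dz":15,"ax":0,"ay":0,"az":0,"jaw":0.4},{"dx":0,"dy":0,"dz":10,"ax":0,"ay":0,"az":0,"jaw":0.4}]' 40; echo; python3 to.py 457.2 73.1 47 5.3
```

```text
clock: 10.22
eef_pos: [0.4616, 0.0691, 0.0553]
ee_rot: [[-0.085, 0.996, 0.005], [0.996, 0.085, -0.002], [-0.002, 0.005, -1.0]]
ft_force: [-0.1, 0.4, -0.2]
gripper_width: 0.0376

clock 10.22 pos [461.6  69.1  55.3] yawy 4.90 w 37.6 F [-0.1  0.4 -0.2] j [ 0.28  0.42 -0.58  2.11  0.35  0.71 -0.45]
turn(rad) [ 0.0047  0.002  -0.007 ] shift after turn [ 4.4 -4.   8.3] | shift in current axes [ 4.3 -4.1  8.3]
```

```bash
python3 -m jog '[{"dx":4,"dy":-4,"dz":6,"ax":0.004,"ay":0.002,"az":-0.007,"jaw":0.4},{"dx":1,"dy":-1,"dz":2,"ax":0,"ay":0,"az":0,"jaw":0},{"dx":0,"dy":0,"dz":2,"ax":0,"ay":0,"az":0,"jaw":0},{"dx":0,"dy":0,"dz":1,"ax":0,"ay":0,"az":0,"jaw":0},{"dx":0,"dy":0,"dz":1,"ax":0,"ay":0,"az":0,"jaw":0}]' 40; echo; python3 to.py 457.2 73.1 47 5.3
```

```text
clock: 10.63
eef_pos: [0.4586, 0.0724, 0.0452]
ee_rot: [[-0.09, 0.996, 0.004], [0.996, 0.09, -0.001], [-0.001, 0.004, -1.0]]
ft_force: [-4.0, -0.4, 11.5]
gripper_width: 0.0142

clock 10.63 pos [458.6  72.4  45.2] yawy 5.16 w 14.2 F [-4.  -0.4 11.5] j [ 0.27  0.43 -0.57  2.12  0.37  0.69 -0.47]
turn(rad) [ 0.0036  0.001  -0.0024] shift after turn [ 0.8 -1.3 -1.8] | shift in current axes [ 0.8 -1.3 -1.8]
```

```bash
python3 -m jog '[{"dx":0,"dy":0,"dz":0,"ax":0,"ay":0,"az":0,"jaw":0},{"dx":0,"dy":0,"dz":0,"ax":0,"ay":0,"az":0,"jaw":0},{"dx":0,"dy":0,"dz":-30,"ax":0,"ay":0,"az":0,"jaw":0},{"dx":0,"dy":0,"dz":-40,"ax":0,"ay":0,"az":0,"jaw":0},{"dx":0,"dy":0,"dz":-40,"ax":0,"ay":0,"az":0,"jaw":0},{"dx":0,"dy":0,"dz":-40,"ax":0,"ay":0,"az":0.09,"jaw":0},{"dx":0,"dy":0,"dz":-40,"ax":0,"ay":0,"az":0.09,"jaw":0}]' 40; echo; python3 to.py 414.5 -326.6 235 -5.5
```

```text
clock: 11.22
eef_pos: [0.4538, 0.0726, 0.2385]
ee_rot: [[0.089, 0.996, -0.008], [0.996, -0.089, 0.001], [0.0, -0.008, -1.0]]
ft_force: [1.2, 0.0, -2.6]
gripper_width: 0.0117

clock 11.22 pos [453.8  72.6 238.5] yawy -5.13 w 11.7 F [ 1.2  0.  -2.6] j [ 0.4   0.13 -0.67  1.94  0.08  1.11 -0.39]
turn(rad) [-0.0078 -0.0005  0.0065] shift after turn [-401.1   -0.9    3.5] | shift in current axes [-401.1   -3.5    3.3]
```

```bash
python3 -m jog '[{"dx":-36,"dy":0,"dz":0,"ax":-0.008,"ay":0,"az":0.006,"jaw":0},{"dx":-36,"dy":0,"dz":0,"ax":0,"ay":0,"az":0,"jaw":0},{"dx":-36,"dy":0,"dz":0,"ax":0,"ay":0,"az":0,"jaw":0},{"dx":-36,"dy":0,"dz":0,"ax":0,"ay":0,"az":0,"jaw":0},{"dx":-36,"dy":0,"dz":0,"ax":0,"ay":0,"az":0,"jaw":0},{"dx":-36,"dy":0,"dz":0,"ax":0,"ay":0,"az":0,"jaw":0},{"dx":-36,"dy":0,"dz":0,"ax":0,"ay":0,"az":0,"jaw":0},{"dx":-36,"dy":0,"dz":0,"ax":0,"ay":0,"az":0,"jaw":0},{"dx":-36,"dy":0,"dz":0,"ax":0,"ay":0,"az":0,"jaw":0},{"dx":-36,"dy":0,"dz":0,"ax":0,"ay":0,"az":0,"jaw":0},{"dx":-25,"dy":0,"dz":0,"ax":0,"ay":0,"az":0,"jaw":0},{"dx":-12,"dy":0,"dz":0,"ax":0,"ay":0,"az":0,"jaw":0},{"dx":0,"dy":0,"dz":0,"ax":0,"ay":0,"az":0,"jaw":0}]' 40; echo; python3 to.py 414.5 -326.6 180 -5.5
```

```text
clock: 12.3
eef_pos: [0.4139, -0.339, 0.2548]
ee_rot: [[0.098, 0.995, 0.024], [0.995, -0.097, -0.006], [-0.004, 0.024, -1.0]]
ft_force: [-0.3, -0.2, -1.8]
gripper_width: 0.0117

clock 12.30 pos [ 413.9 -339.   254.8] yawy -5.60 w 11.7 F [-0.3 -0.2 -1.8] j [ 0.9   0.21 -0.31  1.79  0.06  1.13  0.48]
turn(rad) [ 0.0241  0.0037 -0.0017] shift after turn [12.4 -0.6 74.8] | shift in current axes [12.7 -2.4 74.8]
```

```bash
python3 -m jog '[{"dx":12,"dy":0,"dz":10,"ax":0.024,"ay":0.004,"az":0,"jaw":0},{"dx":0,"dy":0,"dz":25,"ax":0,"ay":0,"az":0,"jaw":0},{"dx":0,"dy":0,"dz":25,"ax":0,"ay":0,"az":0,"jaw":0},{"dx":0,"dy":0,"dz":25,"ax":0,"ay":0,"az":0,"jaw":0},{"dx":0,"dy":0,"dz":15,"ax":0,"ay":0,"az":0,"jaw":0},{"dx":0,"dy":0,"dz":0,"ax":0,"ay":0,"az":0,"jaw":0}]' 40; echo; python3 to.py 414.5 -326.6 54 -5.5
```

```text
clock: 12.8
eef_pos: [0.418, -0.321, 0.1539]
ee_rot: [[0.093, 0.996, 0.004], [0.996, -0.093, 0.0], [0.0, 0.004, -1.0]]
ft_force: [-0.7, 0.3, -1.3]
gripper_width: 0.0118

clock 12.80 pos [ 418.  -321.   153.9] yawy -5.36 w 11.8 F [-0.7  0.3 -1.3] j [ 0.86  0.32 -0.31  1.9   0.11  0.94  0.4 ]
turn(rad) [ 0.0038 -0.0004  0.0025] shift after turn [-5.9 -2.9 99.9] | shift in current axes [-5.9 -3.3 99.9]
```

```bash
python3 -m jog '[{"dx":-6,"dy":-4,"dz":10,"ax":0.004,"ay":0,"az":0.002,"jaw":0},{"dx":-1,"dy":-1,"dz":20,"ax":0,"ay":0,"az":0,"jaw":0},{"dx":0,"dy":0,"dz":20,"ax":0,"ay":0,"az":0,"jaw":0},{"dx":-1,"dy":0,"dz":10,"ax":0,"ay":0,"az":0,"jaw":0}]' 40; echo; python3 to.py 414.5 -326.6 54 -5.5
```

```text
clock: 13.13
eef_pos: [0.4146, -0.3282, 0.0961]
ee_rot: [[0.092, 0.996, 0.005], [0.996, -0.092, -0.003], [-0.003, 0.005, -1.0]]
ft_force: [-0.5, 0.0, -1.9]
gripper_width: 0.0117

clock 13.13 pos [ 414.6 -328.2   96.1] yawy -5.29 w 11.7 F [-0.5  0.  -1.9] j [ 0.85  0.4  -0.29  1.95  0.15  0.81  0.39]
turn(rad) [0.005  0.0028 0.0037] shift after turn [ 1.6 -0.2 42.1] | shift in current axes [ 1.7 -0.4 42.1]
```

```bash
python3 -m jog '[{"dx":1,"dy":-1,"dz":18,"ax":0.005,"ay":0.003,"az":0.003,"jaw":0},{"dx":0,"dy":-1,"dz":15,"ax":0,"ay":0,"az":0,"jaw":0},{"dx":0,"dy":0,"dz":8,"ax":0,"ay":0,"az":0,"jaw":0},{"dx":0,"dy":0,"dz":3,"ax":0,"ay":0,"az":0,"jaw":0}]' 40; echo; python3 to.py 414.5 -326.6 54 -5.5
```

```text
clock: 13.47
eef_pos: [0.4135, -0.3283, 0.053]
ee_rot: [[0.096, 0.995, 0.001], [0.995, -0.096, -0.002], [-0.002, 0.001, -1.0]]
ft_force: [-25.6, 19.3, 88.7]
gripper_width: 0.0117

clock 13.47 pos [ 413.5 -328.3   53. ] yawy -5.48 w 11.7 F [-25.6  19.3  88.7] j [ 0.84  0.46 -0.27  1.97  0.18  0.73  0.36]
turn(rad) [0.0012 0.0015 0.0003] shift after turn [ 1.8  0.8 -1. ] | shift in current axes [ 1.8  0.8 -1. ]
```

The contact force reached 89 N, too close to the 120 N limit. I'll back off 1 mm and release, and approach contact more slowly from now on.

```bash
python3 -m jog '[{"dx":0,"dy":0,"dz":-1,"ax":0,"ay":0,"az":0,"jaw":0.28},{"dx":0,"dy":0,"dz":-1,"ax":0,"ay":0,"az":0,"jaw":0.28},{"dx":0,"dy":0,"dz":-15,"ax":0,"ay":0,"az":0,"jaw":0.28},{"dx":0,"dy":0,"dz":-35,"ax":0,"ay":0,"az":0,"jaw":0.28},{"dx":0,"dy":0,"dz":-40,"ax":0,"ay":0,"az":0,"jaw":0.28},{"dx":0,"dy":0,"dz":-40,"ax":0,"ay":0,"az":0,"jaw":0.5},{"dx":0,"dy":0,"dz":-40,"ax":0,"ay":0,"az":0,"jaw":0.5},{"dx":0,"dy":0,"dz":-40,"ax":0,"ay":0,"az":0,"jaw":0.5},{"dx":0,"dy":0,"dz":-25,"ax":0,"ay":0,"az":0,"jaw":0.5}]' 40; echo; python3 to.py 490 -331 310 -5.5
```

```text
clock: 14.22
eef_pos: [0.4128, -0.3263, 0.3021]
ee_rot: [[0.093, 0.996, 0.001], [0.996, -0.093, -0.0], [-0.0, 0.001, -1.0]]
ft_force: [-0.5, 0.4, -0.2]
gripper_width: 0.0465

clock 14.22 pos [ 412.8 -326.3  302.1] yawy -5.35 w 46.5 F [-0.5  0.4 -0.2] j [ 0.89  0.17 -0.32  1.72  0.06  1.25  0.47]
turn(rad) [0.0007 0.0002 0.0027] shift after turn [ 2.7 77.3 -7.9] | shift in current axes [ 2.5 77.3 -7.9]
```

```bash
python3 - <<'E'
from h import *
im,D=manip.get_image("wrist"); cv2.imwrite("pics/w5.png",im[...,::-1])
E
python3 to.py 475 305 310 -81
```

```text
clock 14.27 pos [ 414.1 -327.2  306.2] yawy -5.35 w 46.9 F [-0.9 -0.2  5.4] j [ 0.89  0.17 -0.32  1.72  0.06  1.26  0.47]
turn(rad) [ 6.5000e-03 -6.0000e-04  1.3204e+00] shift after turn [ 159.1 -614.9   -3.8] | shift in current axes [635.1   1.7  -5.9]
```

View pics/w5.png

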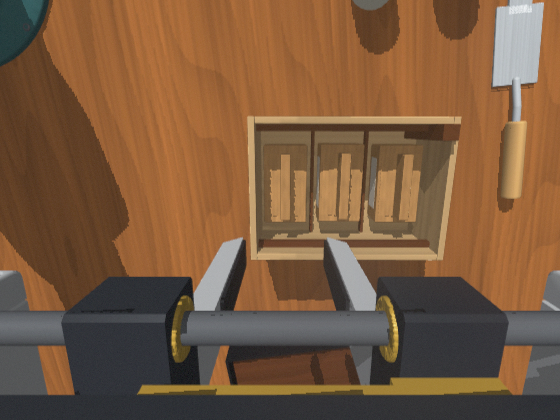

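All three cartons lie ridge up in their lanes (px (285,185), (340,185) and (396,185)). On to the divider.

```bash
python3 -m jog '[{"dx":38,"dy":0,"dz":0,"ax":0,"ay":0,"az":0,"jaw":0.5},{"dx":38,"dy":0,"dz":0,"ax":0,"ay":0,"az":0,"jaw":0.5},{"dx":38,"dy":0,"dz":0,"ax":0,"ay":0,"az":0,"jaw":0.5},{"dx":38,"dy":0,"dz":0,"ax":0,"ay":0,"az":0,"jaw":0.5},{"dx":38,"dy":0,"dz":0,"ax":0,"ay":0,"az":0,"jaw":0.5},{"dx":38,"dy":0,"dz":0,"ax":0,"ay":0,"az":0,"jaw":0.5},{"dx":38,"dy":0,"dz":0,"ax":0,"ay":0,"az":0,"jaw":0.5},{"dx":38,"dy":0,"dz":0,"ax":0,"ay":0,"az":0,"jaw":0.5},{"dx":38,"dy":0,"dz":0,"ax":0,"ay":0,"az":0,"jaw":0.5},{"dx":38,"dy":0,"dz":0,"ax":0,"ay":0,"az":0,"jaw":0.5},{"dx":38,"dy":0,"dz":0,"ax":0,"ay":0,"az":0,"jaw":0.5},{"dx":38,"dy":0,"dz":0,"ax":0,"ay":0,"az":0,"jaw":0.5},{"dx":38,"dy":0,"dz":0,"ax":0,"ay":0,"az":0,"jaw":0.5},{"dx":38,"dy":0,"dz":0,"ax":0,"ay":0,"az":0,"jaw":0.5},{"dx":38,"dy":0,"dz":0,"ax":0,"ay":0,"az":0,"jaw":0.5},{"dx":0,"dy":0,"dz":0,"ax":0,"ay":0,"az":0,"jaw":0.5}]' 40; echo; python3 to.py 475 305 310 -81;python3 to.py 475 305 310 99
```

```text
clock: 15.6
eef_pos: [0.4695, 0.2654, 0.3173]
ee_rot: [[0.1, 0.994, 0.032], [0.995, -0.1, -0.015], [-0.012, 0.033, -0.999]]
ft_force: [-0.5, 0.5, -0.4]
gripper_width: 0.0471

clock 15.60 pos [469.5 265.4 317.3] yawy -5.74 w 47.1 F [-0.5  0.5 -0.4] j [ 0.14  0.25 -0.86  1.67  0.23  1.3  -0.87]
turn(rad) [ 0.0361 -0.012   1.3131] shift after turn [ 11.7 -38.3   7.3] | shift in current axes [40.   1.3  6.9]
clock 15.60 pos [469.5 265.4 317.3] yawy -5.74 w 47.1 F [-0.5  0.5 -0.4] j [ 0.14  0.25 -0.86  1.67  0.23  1.3  -0.87]
turn(rad) [ 0.0128  0.0387 -1.8281] shift after turn [-11.7  38.3   7.3] | shift in current axes [40.   1.3  6.9]
```

```bash
python3 -m jog '[{"dx":20,"dy":0,"dz":0,"ax":0.036,"ay":-0.012,"az":0.1,"jaw":0.5},{"dx":20,"dy":0,"dz":0,"ax":0,"ay":0,"az":0.12,"jaw":0.5},{"dx":0,"dy":0,"dz":0,"ax":0,"ay":0,"az":0.12,"jaw":0.5},{"dx":0,"dy":0,"dz":0,"ax":0,"ay":0,"az":0.12,"jaw":0.5},{"dx":0,"dy":0,"dz":0,"ax":0,"ay":0,"az":0.12,"jaw":0.5},{"dx":0,"dy":0,"dz":0,"ax":0,"ay":0,"az":0.12,"jaw":0.5},{"dx":0,"dy":0,"dz":0,"ax":0,"ay":0,"az":0.12,"jaw":0.5},{"dx":0,"dy":0,"dz":0,"ax":0,"ay":0,"az":0.12,"jaw":0.5},{"dx":0,"dy":0,"dz":0,"ax":0,"ay":0,"az":0.12,"jaw":0.5},{"dx":0,"dy":0,"dz":0,"ax":0,"ay":0,"az":0.12,"jaw":0.5},{"dx":0,"dy":0,"dz":0,"ax":0,"ay":0,"az":0.1,"jaw":0.5},{"dx":0,"dy":0,"dz":0,"ax":0,"ay":0,"az":0,"jaw":0.5}]' 40; echo; python3 to.py 475 305 310 -81; python3 - <<'E'
from meas import *
m=manip.camera_model("wrist"); im,D=manip.get_image("wrist"); cv2.imwrite("pics/w6.png",im[...,::-1])
P=cloud(m,D); z=P[...,2]; near=(abs(P[...,0]-.536)<.16)&(abs(P[...,1]-.315)<.16)
bar=near&(z>.03)&(z<.05); bar[236:]=0
for b in blobs(bar,60): print("bar",b.sum(),rect(P[b]),np.median(z[b]))
pl=near&(z>.005)&(z<.02)
for b in blobs(pl,200): print("plate",b.sum(),rect(P[b]),np.median(z[b]),P[b].mean(0))
np.savez("pics/w6.npz",P=P,im=im)
E
```

```text
clock: 16.6
eef_pos: [0.4744, 0.311, 0.3239]
ee_rot: [[0.99, 0.139, -0.001], [0.139, -0.99, -0.018], [-0.003, 0.018, -1.0]]
ft_force: [-0.1, 0.2, -0.8]
gripper_width: 0.0468

clock 16.60 pos [474.4 311.  323.9] yawy -81.99 w 46.8 F [-0.1  0.2 -0.8] j [-0.13  0.29 -0.64  1.58  0.19  1.35 -2.23]
turn(rad) [ 0.0179  0.0032 -0.0174] shift after turn [-0.4  6.  13.9] | shift in current axes [-0.2  5.7 14. ]
bar 430 (array([535.7, 314.8]), array([59.4, 14. ]), 8.26) 0.040938263121703344
plate 14144 (array([536. , 314.1]), array([218.4, 150.3]), 9.81) 0.009207760746258259 [0.54053709 0.31389017 0.0092064 ]
```

View pics/w6.png

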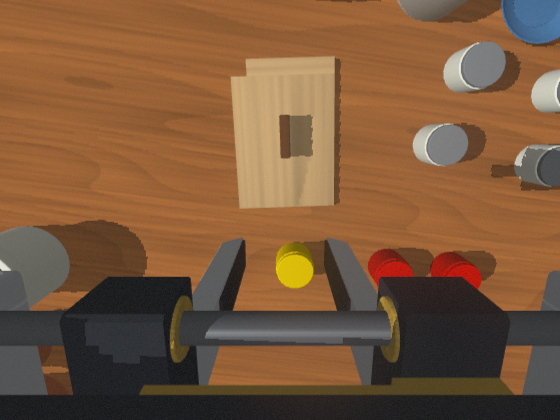

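The divider lies flat at px (285,135) with its notch at the far left (px (238,68)), that is +x+y. The plate fit is (536.0,314.1) at 9.8°. I'll descend on the grip bar at px (285,136).

```bash
python3 to.py 536 314.4 150 -80.2; python3 -m jog '[{"dx":20,"dy":0,"dz":20,"ax":0.018,"ay":0.003,"az":-0.03,"jaw":0.5},{"dx":20,"dy":0,"dz":30,"ax":0,"ay":0,"az":0,"jaw":0.5},{"dx":20,"dy":0,"dz":35,"ax":0,"ay":0,"az":0,"jaw":0.5},{"dx":0,"dy":0,"dz":35,"ax":0,"ay":0,"az":0,"jaw":0.5},{"dx":0,"dy":0,"dz":35,"ax":0,"ay":0,"az":0,"jaw":0.5},{"dx":0,"dy":0,"dz":20,"ax":0,"ay":0,"az":0,"jaw":0.5},{"dx":0,"dy":0,"dz":0,"ax":0,"ay":0,"az":0,"jaw":0.5}]' 50; echo; python3 to.py 536 314.4 100 -80.2
```

```text
clock 16.65 pos [474.4 311.1 324. ] yawy -81.63 w 46.9 F [-0.1 -0.1  1.2] j [-0.13  0.29 -0.64  1.58  0.19  1.35 -2.22]
turn(rad) [ 0.0178  0.0032 -0.025 ] shift after turn [ 61.2   7.2 174. ] | shift in current axes [ 61.9   2.6 173.9]
clock: 17.23
eef_pos: [0.5387, 0.3228, 0.1471]
ee_rot: [[0.978, 0.208, 0.009], [0.208, -0.978, 0.005], [0.009, -0.004, -1.0]]
ft_force: [0.7, -0.7, -0.0]
gripper_width: 0.0471

clock 17.23 pos [538.7 322.8 147.1] yawy -77.97 w 47.1 F [ 0.7 -0.7 -0. ] j [-0.16  0.54 -0.58  1.65  0.34  1.04 -2.21]
turn(rad) [-0.0037 -0.0094  0.0389] shift after turn [-4.1  7.9 47.1] | shift in current axes [-4.9  7.9 47. ]
```

```bash
python3 -m jog '[{"dx":-4,"dy":8,"dz":20,"ax":-0.004,"ay":-0.009,"az":0.039,"jaw":0.5},{"dx":0,"dy":0,"dz":30,"ax":0,"ay":0,"az":0,"jaw":0.5},{"dx":0,"dy":0,"dz":25,"ax":0,"ay":0,"az":0,"jaw":0.5},{"dx":0,"dy":0,"dz":10,"ax":0,"ay":0,"az":0,"jaw":0.5},{"dx":0,"dy":0,"dz":0,"ax":0,"ay":0,"az":0,"jaw":0.5}]' 50; echo; python3 to.py 536 314.4 14 -80.2
```

```text
clock: 17.65
eef_pos: [0.5395, 0.3156, 0.0656]
ee_rot: [[0.983, 0.183, 0.005], [0.183, -0.983, 0.003], [0.006, -0.002, -1.0]]
ft_force: [-0.2, 0.1, -0.1]
gripper_width: 0.0467

clock 17.65 pos [539.5 315.6  65.6] yawy -79.47 w 46.7 F [-0.2  0.1 -0.1] j [-0.19  0.63 -0.53  1.71  0.39  0.9  -2.27]
turn(rad) [-0.0023 -0.0055  0.0128] shift after turn [-3.6  0.6 51.6] | shift in current axes [-3.9  0.7 51.6]
```

```bash
python3 -m jog '[{"dx":-4,"dy":1,"dz":15,"ax":-0.002,"ay":-0.006,"az":0.014,"jaw":0.5},{"dx":-1,"dy":0,"dz":20,"ax":0,"ay":0,"az":0,"jaw":0.5},{"dx":-1,"dy":0,"dz":10,"ax":0,"ay":0,"az":0,"jaw":0.5},{"dx":0,"dy":0,"dz":1,"ax":0,"ay":0,"az":0,"jaw":0.5}]' 50; echo; python3 to.py 536 314.4 14 -80.2
```

```text
clock: 17.98
eef_pos: [0.5366, 0.3156, 0.0237]
ee_rot: [[0.985, 0.171, 0.006], [0.171, -0.985, 0.004], [0.006, -0.003, -1.0]]
ft_force: [-0.2, -0.7, -0.1]
gripper_width: 0.0469

clock 17.98 pos [536.6 315.6  23.7] yawy -80.17 w 46.9 F [-0.2 -0.7 -0.1] j [-0.21  0.68 -0.5   1.74  0.43  0.83 -2.31]
turn(rad) [-0.0026 -0.0061  0.0004] shift after turn [-0.8  1.   9.7] | shift in current axes [-0.8  1.1  9.7]
```

```bash
python3 -m jog '[{"dx":-1,"dy":1,"dz":6,"ax":-0.003,"ay":-0.006,"az":0,"jaw":0.5},{"dx":0,"dy":0,"dz":3,"ax":0,"ay":0,"az":0,"jaw":0.3},{"dx":0,"dy":0,"dz":1,"ax":0,"ay":0,"az":0,"jaw":0.25}]' 50; echo; python3 to.py 536 314.4 14 -80.2
```

```text
clock: 18.23
eef_pos: [0.5368, 0.3152, 0.0155]
ee_rot: [[0.985, 0.171, 0.002], [0.171, -0.985, 0.0], [0.002, -0.0, -1.0]]
ft_force: [-0.9, 0.1, 0.5]
gripper_width: 0.0369

clock 18.23 pos [536.8 315.2  15.5] yawy -80.14 w 36.9 F [-0.9  0.1  0.5] j [-0.22  0.7  -0.5   1.73  0.43  0.82 -2.32]
turn(rad) [-0.0001 -0.0018  0.001 ] shift after turn [-0.9  0.6  1.5] | shift in current axes [-0.9  0.6  1.5]
```

```bash
python3 -m jog '[{"dx":-1,"dy":0.5,"dz":1,"ax":0,"ay":-0.002,"az":0.001,"jaw":0},{"dx":0,"dy":0,"dz":1,"ax":0,"ay":0,"az":0,"jaw":0},{"dx":0,"dy":0,"dz":0.5,"ax":0,"ay":0,"az":0,"jaw":0},{"dx":0,"dy":0,"dz":0,"ax":0,"ay":0,"az":0,"jaw":0},{"dx":0,"dy":0,"dz":0,"ax":0,"ay":0,"az":0,"jaw":0}]' 60; echo; python3 to.py 536 314.4 14 -80.2
```

```text
clock: 18.65
eef_pos: [0.5366, 0.3148, 0.0142]
ee_rot: [[0.985, 0.17, 0.001], [0.17, -0.985, 0.001], [0.001, -0.001, -1.0]]
ft_force: [0.7, -0.7, -1.5]
gripper_width: 0.0139

clock 18.65 pos [536.6 314.8  14.2] yawy -80.21 w 13.9 F [ 0.7 -0.7 -1.5] j [-0.22  0.7  -0.5   1.74  0.43  0.82 -2.32]
turn(rad) [-0.0006 -0.0013 -0.0002] shift after turn [-0.7  0.3  0.2] | shift in current axes [-0.7  0.3  0.2]
```

The bar is gripped at 13.9 mm, centred within 1 mm. I'll lift and carry it toward the crate.

```bash
python3 -m jog '[{"dx":0,"dy":0,"dz":-15,"ax":0,"ay":0,"az":0,"jaw":0},{"dx":0,"dy":0,"dz":-30,"ax":0,"ay":0,"az":0,"jaw":0},{"dx":0,"dy":0,"dz":-40,"ax":0,"ay":0,"az":0,"jaw":0},{"dx":0,"dy":0,"dz":-40,"ax":0,"ay":0,"az":0,"jaw":0},{"dx":0,"dy":0,"dz":-40,"ax":0,"ay":0,"az":0,"jaw":0},{"dx":0,"dy":0,"dz":-40,"ax":0,"ay":0,"az":0,"jaw":0},{"dx":0,"dy":0,"dz":-20,"ax":0,"ay":0,"az":0.1,"jaw":0},{"dx":0,"dy":0,"dz":0,"ax":0,"ay":0,"az":0.1,"jaw":0},{"dx":0,"dy":0,"dz":0,"ax":0,"ay":0,"az":0.06,"jaw":0}]' 60; echo; python3 to.py 491 -333.4 250 -95.5
```

```text
clock: 19.4
eef_pos: [0.5329, 0.3148, 0.2575]
ee_rot: [[0.996, -0.093, -0.0], [-0.093, -0.996, 0.002], [-0.0, -0.002, -1.0]]
ft_force: [-0.3, -0.7, -3.1]
gripper_width: 0.0133

clock 19.40 pos [532.9 314.8 257.5] yawy -95.31 w 13.3 F [-0.3 -0.7 -3.1] j [-0.16  0.42 -0.56  1.55  0.23  1.24 -2.43]
turn(rad) [-0.0024  0.0004  0.0033] shift after turn [ 20.4 649.3   7.5] | shift in current axes [ 18.3 649.3   6. ]
```

```bash
python3 -m jog '[{"dx":1,"dy":20,"dz":0,"ax":0,"ay":0,"az":0,"jaw":0},{"dx":1,"dy":35,"dz":0,"ax":0,"ay":0,"az":0,"jaw":0},{"dx":1,"dy":35,"dz":0,"ax":0,"ay":0,"az":0,"jaw":0},{"dx":1,"dy":35,"dz":0,"ax":0,"ay":0,"az":0,"jaw":0},{"dx":1,"dy":35,"dz":0,"ax":0,"ay":0,"az":0,"jaw":0},{"dx":1,"dy":35,"dz":0,"ax":0,"ay":0,"az":0,"jaw":0},{"dx":1,"dy":35,"dz":0,"ax":0,"ay":0,"az":0,"jaw":0},{"dx":1,"dy":35,"dz":0,"ax":0,"ay":0,"az":0,"jaw":0},{"dx":1,"dy":35,"dz":0,"ax":0,"ay":0,"az":0,"jaw":0},{"dx":1,"dy":35,"dz":0,"ax":0,"ay":0,"az":0,"jaw":0},{"dx":1,"dy":35,"dz":0,"ax":0,"ay":0,"az":0,"jaw":0},{"dx":1,"dy":35,"dz":0,"ax":0,"ay":0,"az":0,"jaw":0},{"dx":1,"dy":35,"dz":0,"ax":0,"ay":0,"az":0,"jaw":0},{"dx":1,"dy":35,"dz":0,"ax":0,"ay":0,"az":0,"jaw":0},{"dx":1,"dy":35,"dz":0,"ax":0,"ay":0,"az":0,"jaw":0},{"dx":1,"dy":30,"dz":0,"ax":0,"ay":0,"az":0,"jaw":0},{"dx":1,"dy":20,"dz":0,"ax":0,"ay":0,"az":0,"jaw":0},{"dx":1,"dy":10,"dz":0,"ax":0,"ay":0,"az":0,"jaw":0},{"dx":0,"dy":0,"dz":0,"ax":0,"ay":0,"az":0,"jaw":0}]' 60; echo; python3 to.py 491 -333.4 200 -95.5
```

```text
clock: 20.98
eef_pos: [0.4886, -0.2728, 0.2762]
ee_rot: [[0.996, -0.083, 0.016], [-0.083, -0.997, 0.007], [0.015, -0.008, -1.0]]
ft_force: [0.6, -0.1, -2.0]
gripper_width: 0.0137

clock 20.98 pos [ 488.6 -272.8  276.2] yawy -94.77 w 13.7 F [ 0.6 -0.1 -2. ] j [ 0.67  0.24 -0.25  1.69  0.05  1.2  -1.24]
turn(rad) [-0.0079 -0.0153  0.0126] shift after turn [ 8.2 60.1 76.2] | shift in current axes [ 6.3 60.8 75.8]
```

```bash
python3 -m jog '[{"dx":3,"dy":20,"dz":15,"ax":-0.008,"ay":-0.015,"az":0.012,"jaw":0},{"dx":3,"dy":20,"dz":25,"ax":0,"ay":0,"az":0,"jaw":0},{"dx":2,"dy":15,"dz":25,"ax":0,"ay":0,"az":0,"jaw":0},{"dx":0,"dy":5,"dz":10,"ax":0,"ay":0,"az":0,"jaw":0},{"dx":0,"dy":0,"dz":0,"ax":0,"ay":0,"az":0,"jaw":0}]' 60; echo; python3 to.py 491 -333.4 165 -95.5
```

```text
clock: 21.4
eef_pos: [0.4949, -0.3284, 0.2035]
ee_rot: [[0.996, -0.088, 0.006], [-0.088, -0.996, 0.0], [0.006, -0.001, -1.0]]
ft_force: [-0.5, 0.1, -1.6]
gripper_width: 0.0137

clock 21.40 pos [ 494.9 -328.4  203.5] yawy -95.08 w 13.7 F [-0.5  0.1 -1.6] j [ 0.71  0.37 -0.22  1.69  0.09  1.08 -1.2 ]
turn(rad) [-0.0008 -0.0059  0.0074] shift after turn [-3.4  5.4 38.5] | shift in current axes [-3.7  5.4 38.4]
```

```bash
python3 -m jog '[{"dx":-4,"dy":5,"dz":15,"ax":-0.001,"ay":-0.006,"az":0.008,"jaw":0},{"dx":-1,"dy":0,"dz":15,"ax":0,"ay":0,"az":0,"jaw":0},{"dx":0,"dy":0,"dz":6,"ax":0,"ay":0,"az":0,"jaw":0},{"dx":0,"dy":0,"dz":0,"ax":0,"ay":0,"az":0,"jaw":0}]' 60; echo; python3 to.py 491 -333.4 165 -95.5
cat > fit.py <<'E'
from meas import *
import sys
def crop(n,tag,box,f):
    m=manip.camera_model(n); im,D=manip.get_image(n); v0,v1,u0,u1=box
    cv2.imwrite(f"pics/{tag}.png",cv2.resize(im[v0:v1,u0:u1,::-1],None,fx=f,fy=f,interpolation=cv2.INTER_CUBIC)); return m,im,D
tag=sys.argv[1]
for n,b in (("wrist",(0,420,0,560)),("top",(160,300,370,530)),("scene",(70,190,160,300))):
    m,im,D=crop(n,tag+n,b,1.4 if n=="wrist" else 5 if n=="top" else 5.5)
    np.savez(f"pics/{tag}{n}.npz",P=cloud(m,D),im=im)
E
python3 fit.py f1
```

```text
clock: 21.73
eef_pos: [0.4912, -0.3288, 0.1686]
ee_rot: [[0.996, -0.093, 0.002], [-0.093, -0.996, -0.0], [0.002, 0.0, -1.0]]
ft_force: [0.8, -0.2, -1.9]
gripper_width: 0.0136

clock 21.73 pos [ 491.2 -328.8  168.6] yawy -95.35 w 13.6 F [ 0.8 -0.2 -1.9] j [ 0.71  0.4  -0.21  1.73  0.1   1.01 -1.21]
turn(rad) [ 0.0001 -0.0024  0.0027] shift after turn [0.2 4.6 3.6] | shift in current axes [0.2 4.6 3.6]
```

View pics/f1wrist.png

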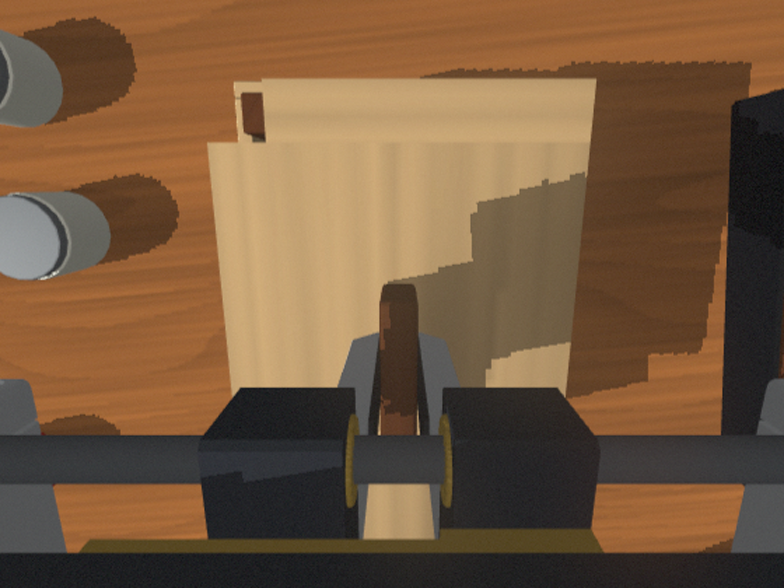

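View pics/f1top.png

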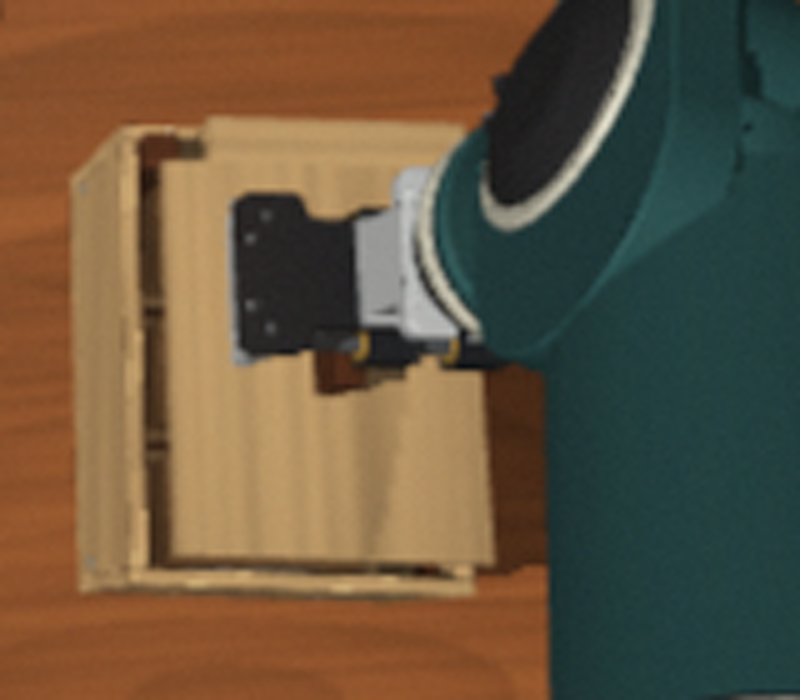

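View pics/f1scene.png

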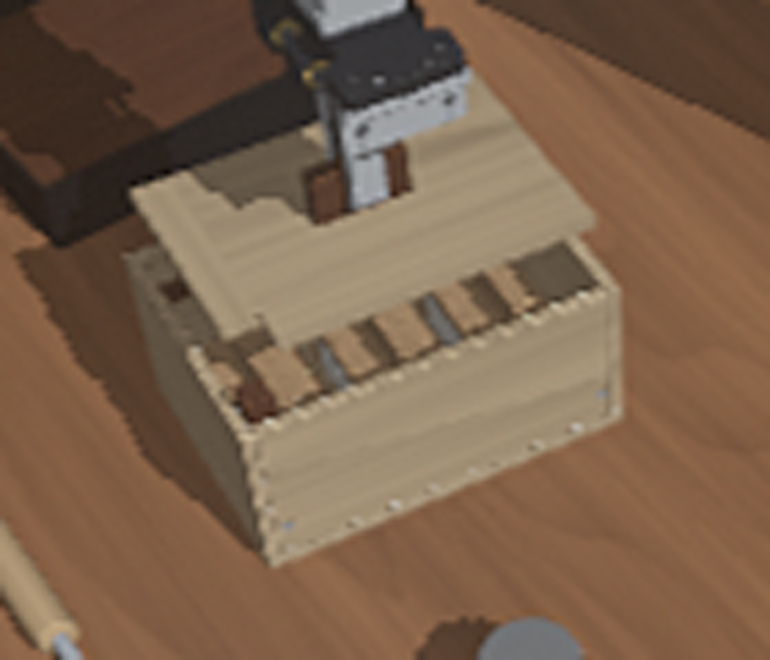

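In the wrist picture the notch is at px (250,110) in the enlarged view, with the dark post inside it. The scene view shows the plate level above the box. I'll measure the plate against the box in the camera clouds.

```bash
cat > plate.py <<'E'
import numpy as np,cv2,sys
from meas import rect
# plate edge fit from a cloud: x+ edge, y+ edge, y- edge, notch; in the frame given (centre,yaw)
def an(f,cx,cy,yaw,zt):
    d=np.load(f); P=d["P"]; a=np.radians(yaw); c,s=np.cos(a),np.sin(a)
    dx,dy=P[...,0]*1000-cx,P[...,1]*1000-cy; X=c*dx+s*dy; Y=-s*dx+c*dy; Z=P[...,2]*1000
    near=(abs(X)<150)&(abs(Y)<120)
    pl=near&(abs(Z-zt)<5)
    def edge(mask,coord,along,lo,hi,q,n=12):
        pts=[]
        for t0 in np.linspace(lo,hi,n+1)[:-1]:
            w=(hi-lo)/n; k=mask&(along>=t0)&(along<t0+w)
            if k.sum()>6: pts.append((t0+w/2,coord[k].max() if q>0 else coord[k].min()))
        pts=np.array(pts)
        if len(pts)<4: return None
        p=np.polyfit(pts[:,0],pts[:,1],1); r=pts[:,1]-np.polyval(p,pts[:,0]); g=abs(r)<2
        if g.sum()>3: p=np.polyfit(pts[g,0],pts[g,1],1)
        return "at0 %.1f slope %.2fdeg n%d"%(p[1],np.degrees(np.arctan(p[0])),g.sum())
    print(f,"plate n",pl.sum(),"z med",np.median(Z[pl]).round(1))
    if pl.sum()>100:
        A=np.c_[X[pl],Y[pl],np.ones(pl.sum())]; co=np.linalg.lstsq(A,Z[pl],rcond=None)[0]; print(" tilt deg about: dz/dx %.2f dz/dy %.2f"%tuple(np.degrees(co[:2])))
        print(" x+ edge",edge(pl,X,Y,-65,40,1)); print(" x- edge",edge(pl,X,Y,-65,65,-1)); print(" y+ edge",edge(pl,Y,X,-100,75,1)); print(" y- edge",edge(pl,Y,X,-100,100,-1))
        print(" notch x-side",edge(pl&(Y>56),X,Y,56,72,1,6)," y-side",edge(pl&(X>90),Y,X,90,106,1,6))
    po=near&(X>80)&(Y>50)&(X<125)&(Y<90)&(Z>120)&(Z<133)
    if po.sum()>10: print(" post n",po.sum(),"X",X[po].min().round(1),X[po].max().round(1),"Y",Y[po].min().round(1),Y[po].max().round(1),"z",np.median(Z[po]).round(1))
    ri=(abs(X)<135)&(abs(Y)<105)&(abs(Z-111)<4)
    for nm,k,cc,ss in (("rim x+",ri&(X>100)&(abs(Y)<70),X,1),("rim x-",ri&(X<-100)&(abs(Y)<70),X,-1),("rim y+",ri&(Y>70)&(abs(X)<100),Y,1),("rim y-",ri&(Y<-70)&(abs(X)<100),Y,-1)):
        if k.sum()>20: print(" ",nm,"n",k.sum(),"inner/outer",np.percentile(cc[k],[3,97]).round(1))
if __name__=="__main__":
    tag=sys.argv[1]; zt=float(sys.argv[2])
    for n in ("wrist","top","scene"): an(f"pics/{tag}{n}.npz",490.2,-333.9,-5.5,zt)
E
python3 plate.py f1 163.4
```

```text
pics/f1wrist.npz plate n 53466 z med 163.8
 tilt deg about: dz/dx 0.07 dz/dy 0.05
 x+ edge at0 109.0 slope -0.15deg n12
 x- edge at0 -44.8 slope -0.06deg n0
 y+ edge at0 62.2 slope 25.87deg n1
 y- edge at0 -51.8 slope -20.47deg n0
 notch x-side at0 167.5 slope -50.53deg n1  y-side at0 55.0 slope 1.20deg n6
 post n 456 X 93.4 111.0 Y 67.7 78.5 z 125.1
  rim y+ n 118 inner/outer [73.3 86. ]
pics/f1top.npz plate n 3595 z med 164.7
 tilt deg about: dz/dx 0.03 dz/dy -0.06
 x+ edge at0 109.8 slope -0.43deg n12
 x- edge at0 -106.8 slope 0.06deg n12
 y+ edge at0 82.2 slope 0.12deg n12
 y- edge at0 -29.4 slope 22.53deg n1
 notch x-side at0 223.6 slope -63.82deg n1  y-side at0 51.1 slope 4.78deg n6
 post n 46 X 94.1 112.8 Y 64.1 80.5 z 125.3
  rim x+ n 22 inner/outer [111.8 119.9]
  rim x- n 178 inner/outer [-119.4 -111.8]
  rim y+ n 261 inner/outer [80.3 88.6]
pics/f1scene.npz plate n 1839 z med 166.0
 tilt deg about: dz/dx 0.02 dz/dy -0.37
 x+ edge at0 108.2 slope 0.09deg n12
 x- edge at0 -109.1 slope -0.62deg n12
 y+ edge at0 82.4 slope 0.08deg n12
 y- edge at0 -53.6 slope -13.99deg n2
 notch x-side at0 207.0 slope -61.18deg n1  y-side at0 52.8 slope 2.49deg n6
 post n 35 X 93.1 110.1 Y 60.4 82.1 z 126.1
  rim x+ n 86 inner/outer [109.7 118.2]
  rim x- n 22 inner/outer [-121.2 -113.1]
  rim y+ n 170 inner/outer [78.7 88.8]
```

All three cameras agree. The plate is square and level, about 1.0 mm too far in box +x and 4.6 mm in +y. The corrected target is TCP (489.8,-333.3) at yaw -95.5. I'll align above the post first.

```bash
python3 -m jog '[{"dx":-1,"dy":4.6,"dz":5,"ax":0,"ay":-0.002,"az":0.003,"jaw":0},{"dx":0,"dy":0,"dz":5,"ax":0,"ay":0,"az":0,"jaw":0},{"dx":0,"dy":0,"dz":3,"ax":0,"ay":0,"az":0,"jaw":0}]' 60; echo; python3 to.py 489.8 -333.3 145 -95.5
```

```text
clock: 22.13
eef_pos: [0.4916, -0.3349, 0.1588]
ee_rot: [[0.995, -0.096, 0.005], [-0.096, -0.995, -0.004], [0.006, 0.003, -1.0]]
ft_force: [0.5, -0.3, -2.6]
gripper_width: 0.0132

clock 22.13 pos [ 491.6 -334.9  158.8] yawy -95.53 w 13.2 F [ 0.5 -0.3 -2.6] j [ 0.71  0.42 -0.21  1.74  0.1   0.99 -1.2 ]
turn(rad) [ 0.003  -0.0055 -0.0005] shift after turn [-1.9 -1.4 13.8] | shift in current axes [-2.  -1.4 13.8]
```

```bash
python3 -m jog '[{"dx":-2,"dy":-1.4,"dz":5,"ax":0.003,"ay":-0.005,"az":0,"jaw":0},{"dx":-0.3,"dy":0,"dz":5,"ax":0,"ay":0,"az":0,"jaw":0}]' 60; echo; python3 to.py 489.8 -333.3 140 -95.5
```

```text
clock: 22.3
eef_pos: [0.4895, -0.3334, 0.1483]
ee_rot: [[0.995, -0.097, 0.001], [-0.097, -0.995, -0.0], [0.001, 0.0, -1.0]]
ft_force: [0.1, -0.1, -2.1]
gripper_width: 0.0137

clock 22.30 pos [ 489.5 -333.4  148.3] yawy -95.55 w 13.7 F [ 0.1 -0.1 -2.1] j [ 0.71  0.43 -0.21  1.75  0.1   0.98 -1.21]
turn(rad) [ 0.0002 -0.0007 -0.0009] shift after turn [ 0.3 -0.2  8.3] | shift in current axes [ 0.3 -0.2  8.3]
```

```bash
python3 -m jog '[{"dx":0.2,"dy":0,"dz":6,"ax":0,"ay":0,"az":-0.001,"jaw":0},{"dx":0,"dy":0,"dz":6,"ax":0,"ay":0,"az":0,"jaw":0}]' 60; echo; python3 to.py 489.8 -333.3 140 -95.5
```

```text
clock: 22.47
eef_pos: [0.4896, -0.3334, 0.1351]
ee_rot: [[0.995, -0.096, 0.001], [-0.096, -0.995, -0.0], [0.001, 0.0, -1.0]]
ft_force: [-0.1, 0.1, -1.8]
gripper_width: 0.0139

clock 22.47 pos [ 489.6 -333.4  135.1] yawy -95.49 w 13.9 F [-0.1  0.1 -1.8] j [ 0.71  0.44 -0.21  1.76  0.11  0.95 -1.21]
turn(rad) [ 0.0001 -0.0007  0.0002] shift after turn [ 0.2 -0.1 -4.9] | shift in current axes [ 0.2 -0.1 -4.9]
```

The plate's notch is now past the top of the post with no contact force. Continuing down.

```bash
python3 -m jog '[{"dx":0.2,"dy":0,"dz":6,"ax":0,"ay":0,"az":0,"jaw":0},{"dx":0,"dy":0,"dz":6,"ax":0,"ay":0,"az":0,"jaw":0},{"dx":0,"dy":0,"dz":4,"ax":0,"ay":0,"az":0,"jaw":0}]' 60; echo; python3 to.py 489.8 -333.3 101 -95.5
```

```text
clock: 22.72
eef_pos: [0.4895, -0.3331, 0.1165]
ee_rot: [[0.995, -0.096, -0.0], [-0.096, -0.995, 0.001], [-0.0, -0.001, -1.0]]
ft_force: [-0.2, -0.1, -1.8]
gripper_width: 0.0132

clock 22.72 pos [ 489.5 -333.1  116.5] yawy -95.48 w 13.2 F [-0.2 -0.1 -1.8] j [ 0.7   0.47 -0.2   1.77  0.11  0.92 -1.21]
turn(rad) [-0.0005  0.0004  0.0003] shift after turn [ 0.4  0.1 15.5] | shift in current axes [ 0.4  0.2 15.5]
```

```bash
python3 -m jog '[{"dx":0.4,"dy":0,"dz":5,"ax":0,"ay":0,"az":0,"jaw":0},{"dx":0,"dy":0,"dz":4,"ax":0,"ay":0,"az":0,"jaw":0},{"dx":0,"dy":0,"dz":2,"ax":0,"ay":0,"az":0,"jaw":0}]' 60; echo; python3 to.py 489.8 -333.3 101 -95.5
```

```text
clock: 22.97
eef_pos: [0.4897, -0.3329, 0.1035]
ee_rot: [[0.995, -0.095, -0.001], [-0.095, -0.995, 0.001], [-0.001, -0.001, -1.0]]
ft_force: [-0.5, 0.5, -2.0]
gripper_width: 0.0138

clock 22.97 pos [ 489.7 -332.9  103.5] yawy -95.48 w 13.8 F [-0.5  0.5 -2. ] j [ 0.7   0.48 -0.2   1.78  0.12  0.89 -1.22]
turn(rad) [-0.0011  0.0012  0.0004] shift after turn [0.1 0.4 2.5] | shift in current axes [0.1 0.4 2.5]
```

```bash
python3 -m jog '[{"dx":0,"dy":0.4,"dz":1.5,"ax":-0.001,"ay":0.001,"az":0,"jaw":0},{"dx":0,"dy":0,"dz":0.7,"ax":0,"ay":0,"az":0,"jaw":0}]' 60; echo; python3 to.py 489.8 -333.3 101 -95.5;  python3 fit.py f2; python3 plate.py f2 95
```

```text
clock: 23.13
eef_pos: [0.4896, -0.3333, 0.1006]
ee_rot: [[0.995, -0.095, -0.0], [-0.095, -0.995, 0.0], [-0.0, -0.0, -1.0]]
ft_force: [0.8, 0.2, -1.4]
gripper_width: 0.0135

clock 23.13 pos [ 489.6 -333.3  100.6] yawy -95.48 w 13.5 F [ 0.8  0.2 -1.4] j [ 0.7   0.49 -0.2   1.78  0.12  0.89 -1.22]
turn(rad) [-0.0002  0.0005  0.0004] shift after turn [ 0.2 -0.  -0.4] | shift in current axes [ 0.2 -0.  -0.4]
pics/f2wrist.npz plate n 58195 z med 95.6
 tilt deg about: dz/dx -0.10 dz/dy 0.05
 x+ edge at0 111.9 slope -0.05deg n12
 x- edge at0 -45.9 slope -0.04deg n0
 y+ edge at0 63.7 slope 26.28deg n1
 y- edge at0 -58.6 slope -21.65deg n0
 notch x-side at0 199.5 slope -57.32deg n2  y-side at0 218.4 slope -57.08deg n2
 post n 1954 X 93.4 111.6 Y 59.8 78.7 z 125.0
  rim x+ n 5667 inner/outer [111.3 119.1]
  rim y+ n 3828 inner/outer [78.1 85.8]
  rim y- n 3939 inner/outer [-85.  -77.3]
pics/f2top.npz plate n 3254 z med 96.2
 tilt deg about: dz/dx -0.14 dz/dy -0.03
 x+ edge at0 113.0 slope -0.08deg n12
 x- edge at0 -111.2 slope -0.72deg n2
 y+ edge at0 88.9 slope 0.11deg n12
 y- edge at0 -35.8 slope 21.45deg n0
 notch x-side at0 85.7 slope -1.08deg n4  y-side at0 123.1 slope -22.35deg n0
 post n 51 X 93.9 112.7 Y 63.6 80.8 z 125.4
  rim x+ n 158 inner/outer [112.1 120.6]
  rim x- n 173 inner/outer [-119.2 -111.9]
  rim y+ n 252 inner/outer [80.6 88.6]
  rim y- n 119 inner/outer [-83.  -75.1]
pics/f2scene.npz plate n 1740 z med 97.1
 tilt deg about: dz/dx -0.12 dz/dy -0.32
 x+ edge at0 117.8 slope -0.11deg n12
 x- edge at0 -115.3 slope -0.30deg n11
 y+ edge at0 88.9 slope -0.03deg n12
 y- edge at0 -57.3 slope -19.72deg n0
 notch x-side at0 104.2 slope -3.09deg n0  y-side at0 91.5 slope -2.51deg n6
 post n 38 X 92.0 110.0 Y 60.5 80.5 z 125.2
  rim x+ n 88 inner/outer [110.1 118.1]
  rim x- n 77 inner/outer [-121.5 -113.1]
  rim y+ n 174 inner/outer [78.3 89.5]
  rim y- n 79 inner/outer [-86.4 -74.3]
```

View pics/f2wrist.png

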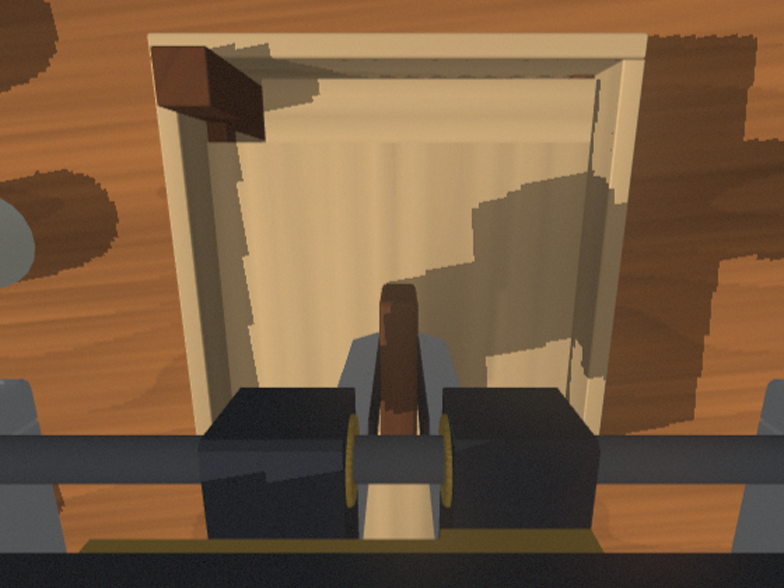

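View pics/f2scene.png

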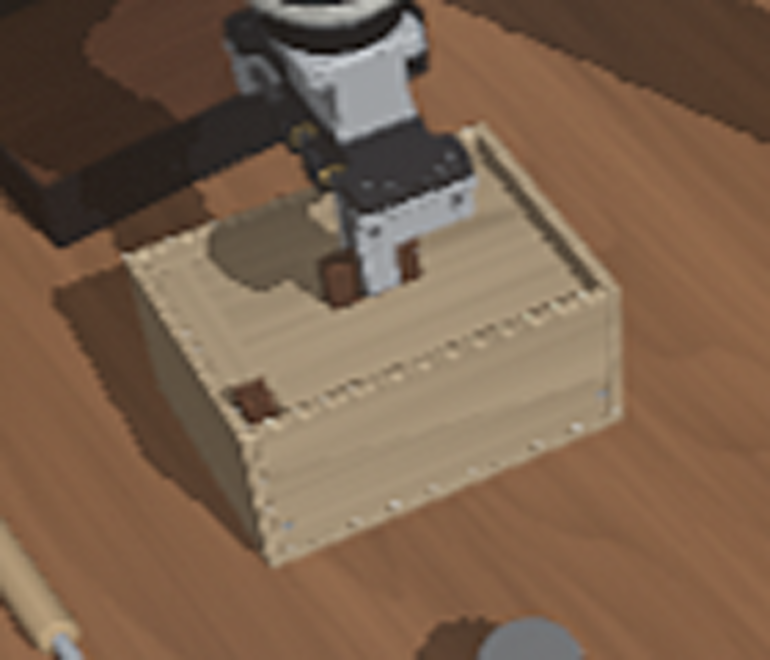

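The divider sits inside the rim with the post in its notch: plate top 95.6 (95 when seated), tilt about 0.1°. I'll lower the last half millimetre and release.

```bash
python3 -m jog '[{"dx":0,"dy":0,"dz":0.7,"ax":0,"ay":0,"az":0,"jaw":0},{"dx":0,"dy":0,"dz":0.2,"ax":0,"ay":0,"az":0,"jaw":0.25},{"dx":0,"dy":0,"dz":0,"ax":0,"ay":0,"az":0,"jaw":0.35}]' 40; echo; python3 to.py 489.8 -333.3 101 -95.5
```

```text
clock: 23.53
eef_pos: [0.4903, -0.3337, 0.101]
ee_rot: [[0.995, -0.095, 0.001], [-0.095, -0.995, -0.001], [0.001, 0.001, -1.0]]
ft_force: [-0.6, 0.9, -0.1]
gripper_width: 0.0235

clock 23.53 pos [ 490.3 -333.7  101. ] yawy -95.48 w 23.5 F [-0.6  0.9 -0.1] j [ 0.7   0.49 -0.2   1.78  0.12  0.89 -1.22]
turn(rad) [ 0.0007 -0.0012  0.0004] shift after turn [-0.5 -0.3 -0. ] | shift in current axes [-0.5 -0.3 -0. ]
```

```bash
python3 -m jog '[{"dx":0,"dy":0,"dz":-10,"ax":0,"ay":0,"az":0,"jaw":0.35},{"dx":0,"dy":0,"dz":-30,"ax":0,"ay":0,"az":0,"jaw":0.4},{"dx":0,"dy":0,"dz":-40,"ax":0,"ay":0,"az":0,"jaw":0.8},{"dx":0,"dy":0,"dz":-40,"ax":0,"ay":0,"az":0,"jaw":0.8},{"dx":0,"dy":0,"dz":-30,"ax":0,"ay":0,"az":-0.1,"jaw":0.8},{"dx":0,"dy":0,"dz":0,"ax":0,"ay":0,"az":-0.12,"jaw":0.8},{"dx":0,"dy":-20,"dz":0,"ax":0,"ay":0,"az":-0.12,"jaw":0.8},{"dx":0,"dy":-20,"dz":0,"ax":0,"ay":0,"az":-0.12,"jaw":0.8},{"dx":0,"dy":-20,"dz":0,"ax":0,"ay":0,"az":-0.12,"jaw":0.8},{"dx":0,"dy":-20,"dz":0,"ax":0,"ay":0,"az":-0.12,"jaw":0.8},{"dx":0,"dy":-20,"dz":0,"ax":0,"ay":0,"az":-0.12,"jaw":0.8},{"dx":0,"dy":0,"dz":0,"ax":0,"ay":0,"az":-0.12,"jaw":0.8},{"dx":0,"dy":0,"dz":0,"ax":0,"ay":0,"az":-0.12,"jaw":0.8},{"dx":0,"dy":0,"dz":0,"ax":0,"ay":0,"az":-0.12,"jaw":0.8},{"dx":0,"dy":0,"dz":0,"ax":0,"ay":0,"az":-0.12,"jaw":0.8},{"dx":0,"dy":0,"dz":0,"ax":0,"ay":0,"az":-0.12,"jaw":0.8},{"dx":0,"dy":0,"dz":0,"ax":0,"ay":0,"az":-0.1,"jaw":0.8}]' 40; echo; python3 to.py 550 -140 230 -5.5; python3 meas.py | awk '/scene/{exit} {print}' | grep -v "n 29"
```

```text
clock: 24.95
eef_pos: [0.4526, -0.2367, 0.2755]
ee_rot: [[0.089, 0.996, 0.013], [0.996, -0.089, -0.012], [-0.011, 0.014, -1.0]]
ft_force: [-0.0, -0.4, -0.0]
gripper_width: 0.0749

clock 24.95 pos [ 452.6 -236.7  275.5] yawy -5.09 w 74.9 F [-0.  -0.4 -0. ] j [ 0.83  0.16 -0.46  1.81  0.09  1.18  0.25]
turn(rad) [0.0139 0.0111 0.0071] shift after turn [105.6  87.7  45.5] | shift in current axes [105.5  87.8  45.6]
top
px 242 149 n 1050 ztop 0.107 top (array([769.1, 146.7]), array([16.4, 14.1]), 80.22) col [131 117 100]
px 294 147 n 447 ztop 0.0228 top (array([769.8,  -6.5]), array([116.8, 116.2]), 58.34) col [ 70  88 116]
px 399 150 n 356 ztop 0.0294 top (array([ 745.2, -325.5]), array([ 21.1, 108.6]), 0.26) col [178 139  92]
px 487 282 n 34658 ztop 0.7467 top (array([ 260.8, -149.8]), array([66. , 34.7]), 88.72) col [56 75 70]
px 187 165 n 454 ztop 0.0301 top (array([737.4, 315.6]), array([ 23.1, 151.6]), 3.3) col [176 132  79]
px 319 182 n 387 ztop 0.0555 top (array([656.3, -72.3]), array([53.8, 53.8]), 86.23) col [123 120 114]
px 284 184 n 393 ztop 0.0557 top (array([656.6,  29.7]), array([53.9, 53.5]), 83.69) col [120 116 110]
px 265 220 n 384 ztop 0.0558 top (array([557.4,  87.9]), array([54.2, 54.3]), 23.49) col [120 113 108]
px 325 219 n 389 ztop 0.0559 top (array([550.3, -79.3]), array([54.6, 53.9]), 42.99) col [125 120 114]
px 298 290 n 393 ztop 0.0559 top (array([359.1,   8.9]), array([53.6, 53.9]), 40.9) col [178  37  25]
px 259 296 n 407 ztop 0.0561 top (array([349.5, 116.1]), array([54. , 55.1]), 41.82) col [177  36  24]
px 201 303 n 445 ztop 0.0559 top (array([339.3, 271.7]), array([53.3, 53.9]), 87.34) col [201 167  25]
```

The top view shows that the far-left tub has been knocked from (665,68) to (657,30), so its slot is updated. The divider and the rest haven't moved. Next is tub D at (550,-80).

```bash
python3 -m jog '[{"dx":30,"dy":25,"dz":10,"ax":0.014,"ay":0.011,"az":0.007,"jaw":0.85},{"dx":30,"dy":25,"dz":15,"ax":0,"ay":0,"az":0,"jaw":0.85},{"dx":30,"dy":25,"dz":15,"ax":0,"ay":0,"az":0,"jaw":0.85},{"dx":15,"dy":12,"dz":5,"ax":0,"ay":0,"az":0,"jaw":0.85},{"dx":0,"dy":0,"dz":0,"ax":0,"ay":0,"az":0,"jaw":0.85}]' 40; echo; python3 to.py 549.8 -80.5 120 -5.5; python3 wm.py w7
```

```text
clock: 25.47
eef_pos: [0.5537, -0.1409, 0.2321]
ee_rot: [[0.131, 0.991, 0.003], [0.991, -0.131, -0.004], [-0.003, 0.004, -1.0]]
ft_force: [0.9, 0.8, 0.3]
gripper_width: 0.0797

clock 25.47 pos [ 553.7 -140.9  232.1] yawy -7.54 w 79.7 F [0.9 0.8 0.3] j [ 0.61  0.34 -0.52  1.71  0.18  1.14 -0.09]
turn(rad) [ 0.0035  0.0032 -0.0356] shift after turn [ 59.7  -9.6 112.1] | shift in current axes [ 59.7 -12.2 111.9]
px 68 4 n 428 ztop 0.0441 top (array([347.6,  86.1]), array([ 3.5, 25. ]), 84.55) col [79 17 15]
px 259 5 n 455 ztop 0.045 top (array([553.9,  58.6]), array([ 4.7, 31.8]), 82.74) col [94 92 85]
px 359 25 n 2895 ztop 0.0537 top (array([655.7,  21.8]), array([43.7, 56.4]), 82.46) col [113 113 112]
px 464 49 n 3118 ztop 0.0211 top (array([768.6, -13.1]), array([107.8, 118.4]), 82.59) col [ 66  94 126]
px 90 81 n 3432 ztop 0.0535 top (array([358.8,   7.1]), array([55.2, 56. ]), 82.86) col [149  16  13]
px 365 120 n 2552 ztop 0.0535 top (array([655.8, -73.5]), array([55.8, 55.8]), 42.25) col [117 117 116]
px 273 140 n 2230 ztop 0.0536 top (array([549.8, -81.2]), array([56.4, 55.3]), 37.3) col [118 117 117]
```

View pics/w7.png

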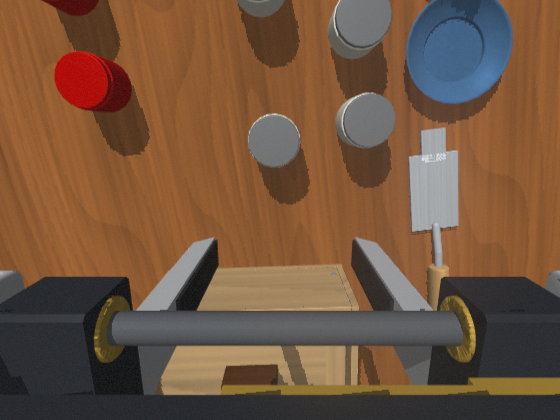

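Tub D at px (273,140) is a white tub with a grey lid, at (549.8,-81.2). I'll approach with the jaws at 80 mm.

```bash
python3 -m jog '[{"dx":30,"dy":-5,"dz":20,"ax":0.003,"ay":0.003,"az":-0.035,"jaw":0.87},{"dx":30,"dy":-5,"dz":30,"ax":0,"ay":0,"az":0,"jaw":0.87},{"dx":0,"dy":0,"dz":35,"ax":0,"ay":0,"az":0,"jaw":0.87},{"dx":0,"dy":0,"dz":25,"ax":0,"ay":0,"az":0,"jaw":0.87},{"dx":0,"dy":0,"dz":0,"ax":0,"ay":0,"az":0,"jaw":0.87}]' 40; echo; python3 to.py 549.8 -81.2 70 -5.5
```

```text
clock: 25.93
eef_pos: [0.5499, -0.0847, 0.1232]
ee_rot: [[0.116, 0.993, 0.006], [0.993, -0.116, -0.005], [-0.004, 0.007, -1.0]]
ft_force: [-1.3, 0.9, -0.4]
gripper_width: 0.0818

clock 25.93 pos [549.9 -84.7 123.2] yawy -6.65 w 81.8 F [-1.3  0.9 -0.4] j [ 0.5   0.43 -0.51  1.85  0.27  0.91 -0.25]
turn(rad) [ 0.0068  0.0044 -0.02  ] shift after turn [ 3.5 -0.5 53.2] | shift in current axes [ 3.7 -0.9 53.2]
```

```bash
python3 -m jog '[{"dx":4,"dy":-1,"dz":20,"ax":0.007,"ay":0.004,"az":-0.02,"jaw":0.87},{"dx":0,"dy":0,"dz":30,"ax":0,"ay":0,"az":0,"jaw":0.87},{"dx":0,"dy":0,"dz":25,"ax":0,"ay":0,"az":0,"jaw":0.87},{"dx":0,"dy":0,"dz":15,"ax":0,"ay":0,"az":0,"jaw":0.87},{"dx":0,"dy":0,"dz":5,"ax":0,"ay":0,"az":0,"jaw":0.87}]' 40; echo; python3 to.py 549.8 -81.2 18 -5.5
```

```text
clock: 26.35
eef_pos: [0.5522, -0.0885, 0.0339]
ee_rot: [[0.113, 0.994, 0.007], [0.994, -0.113, -0.007], [-0.006, 0.008, -1.0]]
ft_force: [-1.0, 0.5, 0.4]
gripper_width: 0.0818

clock 26.35 pos [552.2 -88.5  33.9] yawy -6.50 w 81.8 F [-1.   0.5  0.4] j [ 0.46  0.56 -0.45  1.9   0.36  0.75 -0.31]
turn(rad) [ 0.0075  0.0058 -0.0175] shift after turn [ 7.1 -3.1 15.9] | shift in current axes [ 7.1 -3.3 15.8]
```

```bash
python3 -m jog '[{"dx":7,"dy":-3,"dz":8,"ax":0.007,"ay":0.006,"az":-0.017,"jaw":0.87},{"dx":1,"dy":0,"dz":6,"ax":0,"ay":0,"az":0,"jaw":0.87},{"dx":0,"dy":0,"dz":2,"ax":0,"ay":0,"az":0,"jaw":0.8}]' 40; echo; python3 to.py 549.8 -81.2 18 -5.5
```

```text
clock: 26.6
eef_pos: [0.5514, -0.0825, 0.0203]
ee_rot: [[0.101, 0.995, 0.003], [0.995, -0.101, -0.001], [-0.001, 0.003, -1.0]]
ft_force: [0.8, -0.5, -0.4]
gripper_width: 0.0777

clock 26.60 pos [551.4 -82.5  20.3] yawy -5.78 w 77.7 F [ 0.8 -0.5 -0.4] j [ 0.45  0.59 -0.45  1.9   0.37  0.73 -0.32]
turn(rad) [ 0.0029  0.0011 -0.0049] shift after turn [ 1.1 -1.7  2.3] | shift in current axes [ 1.1 -1.7  2.3]
```

```bash
python3 -m jog '[{"dx":1,"dy":-1.5,"dz":2,"ax":0.003,"ay":0.001,"az":-0.005,"jaw":0.5},{"dx":0,"dy":0,"dz":1,"ax":0,"ay":0,"az":0,"jaw":0.3},{"dx":0,"dy":0,"dz":1,"ax":0,"ay":0,"az":0,"jaw":0.3},{"dx":0,"dy":0,"dz":0,"ax":0,"ay":0,"az":0,"jaw":0.3}]' 30; echo; python3 to.py 549.8 -81.2 18 -5.5
```

```text
clock: 26.93
eef_pos: [0.5513, -0.0817, 0.0185]
ee_rot: [[0.096, 0.995, 0.003], [0.995, -0.096, -0.001], [-0.001, 0.003, -1.0]]
ft_force: [1.3, 0.0, -1.3]
gripper_width: 0.0595

clock 26.93 pos [551.3 -81.7  18.5] yawy -5.52 w 59.5 F [ 1.3  0.  -1.3] j [ 0.45  0.59 -0.45  1.9   0.37  0.73 -0.32]
turn(rad) [ 0.0027  0.0008 -0.0004] shift after turn [ 0.4 -1.5  0.5] | shift in current axes [ 0.4 -1.5  0.5]
```

```bash
python3 -m jog '[{"dx":0,"dy":0,"dz":-20,"ax":0,"ay":0,"az":0,"jaw":0.3},{"dx":0,"dy":0,"dz":-40,"ax":0,"ay":0,"az":0,"jaw":0.3},{"dx":0,"dy":0,"dz":-40,"ax":0,"ay":0,"az":0,"jaw":0.3},{"dx":0,"dy":0,"dz":-40,"ax":0,"ay":0,"az":0,"jaw":0.3},{"dx":-20,"dy":-1,"dz":-40,"ax":0,"ay":0,"az":0,"jaw":0.3},{"dx":-36,"dy":-3,"dz":-10,"ax":0,"ay":0,"az":0,"jaw":0.3},{"dx":-36,"dy":-3,"dz":0,"ax":0,"ay":0,"az":0,"jaw":0.3},{"dx":-36,"dy":-3,"dz":0,"ax":0,"ay":0,"az":0,"jaw":0.3},{"dx":-36,"dy":-3,"dz":0,"ax":0,"ay":0,"az":0,"jaw":0.3},{"dx":-36,"dy":-3,"dz":0,"ax":0,"ay":0,"az":0,"jaw":0.3},{"dx":-36,"dy":-3,"dz":0,"ax":0,"ay":0,"az":0,"jaw":0.3},{"dx":-25,"dy":-2,"dz":0,"ax":0,"ay":0,"az":0,"jaw":0.3},{"dx":-15,"dy":-1,"dz":0,"ax":0,"ay":0,"az":0,"jaw":0.3},{"dx":-6,"dy":0,"dz":0,"ax":0,"ay":0,"az":0,"jaw":0.3},{"dx":0,"dy":0,"dz":0,"ax":0,"ay":0,"az":0,"jaw":0.3}]' 30; echo; python3 to.py 551.8 -376 180 -5.5
```

```text
clock: 28.18
eef_pos: [0.4991, -0.3695, 0.2188]
ee_rot: [[0.091, 0.996, 0.006], [0.996, -0.091, -0.005], [-0.004, 0.006, -1.0]]
ft_force: [-0.0, -0.5, -1.2]
gripper_width: 0.0595

clock 28.18 pos [ 499.1 -369.5  218.8] yawy -5.22 w 59.5 F [-0.  -0.5 -1.2] j [ 0.91  0.43 -0.43  1.6   0.19  1.15  0.34]
turn(rad) [0.006  0.0043 0.0049] shift after turn [-1.5 53.1 38.8] | shift in current axes [-1.5 52.8 39.1]
```

```bash
python3 -m jog '[{"dx":-1,"dy":25,"dz":0,"ax":0.006,"ay":0.004,"az":0.005,"jaw":0.3},{"dx":0,"dy":22,"dz":10,"ax":0,"ay":0,"az":0,"jaw":0.3},{"dx":0,"dy":6,"dz":20,"ax":0,"ay":0,"az":0,"jaw":0.3},{"dx":0,"dy":0,"dz":15,"ax":0,"ay":0,"az":0,"jaw":0.3},{"dx":0,"dy":0,"dz":0,"ax":0,"ay":0,"az":0,"jaw":0.3}]' 30; echo; python3 to.py 551.8 -376 140 -5.5
```

```text
clock: 28.6
eef_pos: [0.5563, -0.3694, 0.1741]
ee_rot: [[0.092, 0.996, 0.002], [0.996, -0.092, 0.0], [0.001, 0.002, -1.0]]
ft_force: [-1.1, -0.2, -2.5]
gripper_width: 0.0596

clock 28.60 pos [ 556.3 -369.4  174.1] yawy -5.30 w 59.6 F [-1.1 -0.2 -2.5] j [ 0.83  0.56 -0.42  1.52  0.24  1.12  0.27]
turn(rad) [ 0.002  -0.0007  0.0036] shift after turn [-7.  -3.9 34.1] | shift in current axes [-7.  -3.9 34.1]
```

```bash
python3 -m jog '[{"dx":-7,"dy":-4,"dz":15,"ax":0.002,"ay":0,"az":0.003,"jaw":0.3},{"dx":-1,"dy":0,"dz":15,"ax":0,"ay":0,"az":0,"jaw":0.3},{"dx":0,"dy":0,"dz":10,"ax":0,"ay":0,"az":0,"jaw":0.3},{"dx":0,"dy":0,"dz":4,"ax":0,"ay":0,"az":0,"jaw":0.3}]' 30; echo; python3 to.py 551.8 -376 114 -5.5
```

```text
clock: 28.93
eef_pos: [0.5542, -0.3723, 0.1309]
ee_rot: [[0.09, 0.996, 0.003], [0.996, -0.09, 0.001], [0.001, 0.003, -1.0]]
ft_force: [-0.2, -0.2, -1.9]
gripper_width: 0.0598

clock 28.93 pos [ 554.2 -372.3  130.9] yawy -5.16 w 59.8 F [-0.2 -0.2 -1.9] j [ 0.83  0.6  -0.41  1.55  0.26  1.04  0.26]
turn(rad) [ 0.0026 -0.0012  0.0059] shift after turn [-4.  -2.  16.9] | shift in current axes [-4.  -2.1 16.9]
```

```bash
python3 -m jog '[{"dx":-4,"dy":-2,"dz":7,"ax":0.003,"ay":-0.001,"az":0.006,"jaw":0.3},{"dx":0,"dy":0,"dz":5,"ax":0,"ay":0,"az":0,"jaw":0.3},{"dx":0,"dy":0,"dz":2,"ax":0,"ay":0,"az":0,"jaw":0.3}]' 30; echo; python3 to.py 551.8 -376 114 -5.5
```

```text
clock: 29.18
eef_pos: [0.5523, -0.3754, 0.1164]
ee_rot: [[0.096, 0.995, 0.0], [0.995, -0.096, 0.0], [0.0, 0.0, -1.0]]
ft_force: [-0.4, -0.6, -2.0]
gripper_width: 0.0598

clock 29.18 pos [ 552.3 -375.4  116.4] yawy -5.49 w 59.8 F [-0.4 -0.6 -2. ] j [ 0.83  0.61 -0.4   1.56  0.27  1.02  0.26]
turn(rad) [ 0.     -0.0002  0.0002] shift after turn [-0.7 -0.4  2.4] | shift in current axes [-0.7 -0.4  2.4]
```

```bash
python3 -m jog '[{"dx":-0.5,"dy":-0.4,"dz":1.5,"ax":0,"ay":0,"az":0,"jaw":0.3},{"dx":0,"dy":0,"dz":1,"ax":0,"ay":0,"az":0,"jaw":0.3},{"dx":0,"dy":0,"dz":0,"ax":0,"ay":0,"az":0,"jaw":0.3}]' 30; echo; python3 to.py 551.8 -376 114 -5.5
```

```text
clock: 29.43
eef_pos: [0.552, -0.376, 0.1141]
ee_rot: [[0.096, 0.995, 0.0], [0.995, -0.096, -0.0], [-0.0, 0.001, -1.0]]
ft_force: [0.6, 0.4, -1.7]
gripper_width: 0.0599

clock 29.43 pos [ 552.  -376.   114.1] yawy -5.50 w 59.9 F [ 0.6  0.4 -1.7] j [ 0.83  0.62 -0.4   1.56  0.27  1.02  0.26]
turn(rad) [ 0.0005  0.0001 -0.    ] shift after turn [ 0.  -0.2  0.1] | shift in current axes [ 0.  -0.2  0.1]
```

```bash
python3 -m jog '[{"dx":0,"dy":0,"dz":0.7,"ax":0,"ay":0,"az":0,"jaw":0.3},{"dx":0,"dy":0,"dz":0,"ax":0,"ay":0,"az":0,"jaw":0.72},{"dx":0,"dy":0,"dz":0,"ax":0,"ay":0,"az":0,"jaw":0.72},{"dx":0,"dy":0,"dz":-15,"ax":0,"ay":0,"az":0,"jaw":0.72},{"dx":0,"dy":0,"dz":-35,"ax":0,"ay":0,"az":0,"jaw":0.75},{"dx":0,"dy":0,"dz":-40,"ax":0,"ay":0,"az":0,"jaw":0.87},{"dx":0,"dy":0,"dz":-30,"ax":0,"ay":0,"az":0,"jaw":0.87}]' 30; echo; python3 to.py 655.8 -130 230 -5.5;  python3 - <<'E'
from h import *
im,D=manip.get_image("wrist"); cv2.imwrite("pics/w8.png",im[...,::-1])
E
```

```text
clock: 30.02
eef_pos: [0.5497, -0.3746, 0.2321]
ee_rot: [[0.095, 0.995, -0.007], [0.995, -0.095, 0.005], [0.005, -0.007, -1.0]]
ft_force: [-0.1, 0.4, 0.3]
gripper_width: 0.0798

clock 30.02 pos [ 549.7 -374.6  232.1] yawy -5.47 w 79.8 F [-0.1  0.4  0.3] j [ 0.85  0.51 -0.43  1.45  0.21  1.23  0.3 ]
turn(rad) [-0.0071 -0.0047  0.0006] shift after turn [253.6  82.1   2.1] | shift in current axes [253.5  82.3   2.7]
```

View pics/w8.png

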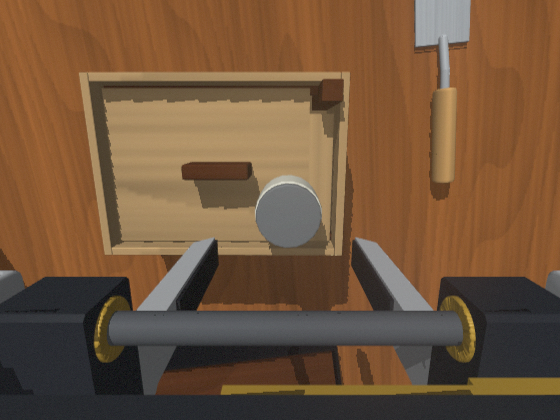

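Tub D stands upright on the divider at px (288,210), and the plate looks seated, with the post in its notch. Next is tub B.

```bash
python3 -m jog '[{"dx":32,"dy":10,"dz":0,"ax":-0.007,"ay":-0.005,"az":0,"jaw":0.87},{"dx":32,"dy":10,"dz":0,"ax":0,"ay":0,"az":0,"jaw":0.87},{"dx":32,"dy":10,"dz":0,"ax":0,"ay":0,"az":0,"jaw":0.87},{"dx":32,"dy":10,"dz":0,"ax":0,"ay":0,"az":0,"jaw":0.87},{"dx":32,"dy":10,"dz":0,"ax":0,"ay":0,"az":0,"jaw":0.87},{"dx":32,"dy":10,"dz":0,"ax":0,"ay":0,"az":0,"jaw":0.87},{"dx":32,"dy":10,"dz":0,"ax":0,"ay":0,"az":0,"jaw":0.87},{"dx":20,"dy":8,"dz":0,"ax":0,"ay":0,"az":0,"jaw":0.87},{"dx":0,"dy":0,"dz":0,"ax":0,"ay":0,"az":0,"jaw":0.87}]' 30; echo; python3 to.py 655.8 -73.5 120 -5.5; python3 wm.py w9
```

```text
clock: 30.82
eef_pos: [0.6585, -0.1334, 0.2432]
ee_rot: [[0.102, 0.995, 0.016], [0.995, -0.102, -0.011], [-0.009, 0.017, -1.0]]
ft_force: [0.4, 1.2, -0.4]
gripper_width: 0.0819

clock 30.82 pos [ 658.5 -133.4  243.2] yawy -5.87 w 81.9 F [ 0.4  1.2 -0.4] j [ 0.49  0.51 -0.49  1.45  0.25  1.23 -0.13]
turn(rad) [ 0.0174  0.0091 -0.0065] shift after turn [ 59.3  -8.4 123.2] | shift in current axes [ 60.4 -10.9 122.5]
px 3 7 n 130 ztop 0.0233 top (array([373.7,  97.3]), array([16.7,  3.6]), 56.03) col [76 16 14]
px 169 12 n 1504 ztop 0.0534 top (array([555.7,  67. ]), array([18.7, 52.7]), 84.68) col [101 102 100]
px 264 43 n 2849 ztop 0.0537 top (array([656.9,  28.4]), array([56. , 55.5]), 78.72) col [117 118 117]
px 366 66 n 3236 ztop 0.0212 top (array([769.1,  -8.5]), array([118.1, 118. ]), 14.88) col [ 65  90 120]
px 19 95 n 2085 ztop 0.0532 top (array([376.3,   2. ]), array([54.4, 21.8]), 72.64) col [117  16  13]
px 274 138 n 2109 ztop 0.0536 top (array([656.2, -73.3]), array([56., 56.]), 12.73) col [117 117 117]
```

View pics/w9.png

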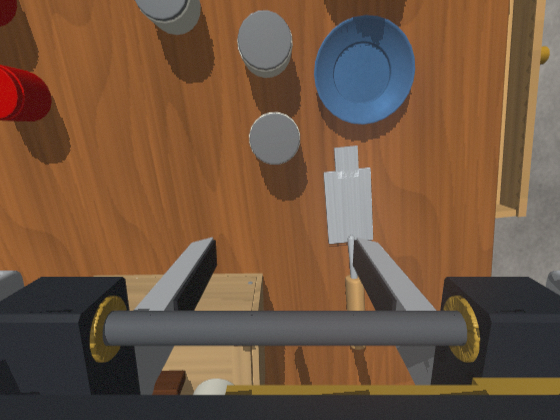

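Tub B is at px (274,138), (656.2,-73.3). The trowel at px (346,190) is well clear of the right finger.

```bash
python3 -m jog '[{"dx":30,"dy":-5,"dz":20,"ax":0.017,"ay":0.009,"az":-0.006,"jaw":0.87},{"dx":30,"dy":-5,"dz":30,"ax":0,"ay":0,"az":0,"jaw":0.87},{"dx":3,"dy":0,"dz":35,"ax":0,"ay":0,"az":0,"jaw":0.87},{"dx":0,"dy":0,"dz":30,"ax":0,"ay":0,"az":0,"jaw":0.87},{"dx":0,"dy":0,"dz":20,"ax":0,"ay":0,"az":0,"jaw":0.87},{"dx":0,"dy":0,"dz":0,"ax":0,"ay":0,"az":0,"jaw":0.87}]' 30; echo; python3 to.py 656.2 -73.3 70 -5.5
```

```text
clock: 31.37
eef_pos: [0.6551, -0.0766, 0.1048]
ee_rot: [[0.103, 0.995, 0.005], [0.995, -0.103, -0.004], [-0.004, 0.006, -1.0]]
ft_force: [0.9, -0.2, -0.0]
gripper_width: 0.0816

clock 31.37 pos [655.1 -76.6 104.8] yawy -5.93 w 81.6 F [ 0.9 -0.2 -0. ] j [ 0.39  0.62 -0.47  1.6   0.32  0.99 -0.28]
turn(rad) [ 0.0058  0.0037 -0.0074] shift after turn [ 3.4  0.8 34.8] | shift in current axes [ 3.6  0.6 34.8]
```

```bash
python3 -m jog '[{"dx":5,"dy":0,"dz":20,"ax":0.006,"ay":0.004,"az":-0.007,"jaw":0.87},{"dx":1,"dy":-1,"dz":25,"ax":0,"ay":0,"az":0,"jaw":0.87},{"dx":1,"dy":-1,"dz":20,"ax":0,"ay":0,"az":0,"jaw":0.87},{"dx":1,"dy":0,"dz":10,"ax":0,"ay":0,"az":0,"jaw":0.87},{"dx":0,"dy":0,"dz":3,"ax":0,"ay":0,"az":0,"jaw":0.87}]' 30; echo; python3 to.py 656.2 -73.3 18 -5.5
```

```text
clock: 31.78
eef_pos: [0.6561, -0.0753, 0.0295]
ee_rot: [[0.103, 0.995, 0.005], [0.995, -0.103, -0.003], [-0.002, 0.005, -1.0]]
ft_force: [-0.5, -0.4, -0.2]
gripper_width: 0.0819

clock 31.78 pos [656.1 -75.3  29.5] yawy -5.91 w 81.9 F [-0.5 -0.4 -0.2] j [ 0.37  0.71 -0.43  1.63  0.37  0.87 -0.31]
turn(rad) [ 0.0052  0.0022 -0.0071] shift after turn [ 2.  -0.1 11.5] | shift in current axes [ 2.  -0.2 11.5]
```

```bash
python3 -m jog '[{"dx":2,"dy":0,"dz":7,"ax":0.005,"ay":0.002,"az":-0.007,"jaw":0.87},{"dx":0.5,"dy":-0.5,"dz":4,"ax":0,"ay":0,"az":0,"jaw":0.75},{"dx":0,"dy":0,"dz":2,"ax":0,"ay":0,"az":0,"jaw":0.4},{"dx":0,"dy":0,"dz":1,"ax":0,"ay":0,"az":0,"jaw":0.3},{"dx":0,"dy":0,"dz":0.5,"ax":0,"ay":0,"az":0,"jaw":0.3},{"dx":0,"dy":0,"dz":0,"ax":0,"ay":0,"az":0,"jaw":0.3}]' 30; echo; python3 to.py 656.2 -73.3 18 -5.5
```

```text
clock: 32.28
eef_pos: [0.6584, -0.0748, 0.0185]
ee_rot: [[0.097, 0.995, 0.005], [0.995, -0.097, -0.001], [-0.001, 0.005, -1.0]]
ft_force: [1.0, -0.4, -1.4]
gripper_width: 0.0594

clock 32.28 pos [658.4 -74.8  18.5] yawy -5.59 w 59.4 F [ 1.  -0.4 -1.4] j [ 0.37  0.73 -0.43  1.63  0.38  0.86 -0.31]
turn(rad) [ 0.0048  0.001  -0.0016] shift after turn [ 1.2 -2.3  0.5] | shift in current axes [ 1.2 -2.3  0.5]
```

```bash
python3 -m jog '[{"dx":0,"dy":0,"dz":-20,"ax":0,"ay":0,"az":0,"jaw":0.3},{"dx":0,"dy":0,"dz":-40,"ax":0,"ay":0,"az":0,"jaw":0.3},{"dx":0,"dy":0,"dz":-40,"ax":0,"ay":0,"az":0,"jaw":0.3},{"dx":0,"dy":0,"dz":-40,"ax":0,"ay":0,"az":0,"jaw":0.3},{"dx":0,"dy":0,"dz":-40,"ax":0,"ay":0,"az":0,"jaw":0.3},{"dx":0,"dy":0,"dz":-40,"ax":0,"ay":0,"az":0,"jaw":0.3}]' 30; python3 to.py 420.5 -363.3 220 -5.5
```

```text
clock: 32.78
eef_pos: [0.6527, -0.0739, 0.2389]
ee_rot: [[0.096, 0.995, -0.01], [0.995, -0.096, 0.001], [-0.0, -0.01, -1.0]]
ft_force: [-0.1, 0.0, -1.9]
gripper_width: 0.0594
clock 32.78 pos [652.7 -73.9 238.9] yawy -5.50 w 59.4 F [-0.1  0.  -1.9] j [ 0.42  0.5  -0.51  1.47  0.25  1.25 -0.21]
turn(rad) [-0.0099  0.      0.    ] shift after turn [-310.3 -203.4   18.9] | shift in current axes [-310.3 -203.2   21. ]
```

```bash
python3 -m jog '[{"dx":-20,"dy":-13,"dz":0,"ax":-0.01,"ay":0,"az":0,"jaw":0.3},{"dx":-31,"dy":-20,"dz":0,"ax":0,"ay":0,"az":0,"jaw":0.3},{"dx":-31,"dy":-20,"dz":0,"ax":0,"ay":0,"az":0,"jaw":0.3},{"dx":-31,"dy":-20,"dz":0,"ax":0,"ay":0,"az":0,"jaw":0.3},{"dx":-31,"dy":-20,"dz":0,"ax":0,"ay":0,"az":0,"jaw":0.3},{"dx":-31,"dy":-20,"dz":0,"ax":0,"ay":0,"az":0,"jaw":0.3},{"dx":-31,"dy":-20,"dz":0,"ax":0,"ay":0,"az":0,"jaw":0.3},{"dx":-31,"dy":-20,"dz":0,"ax":0,"ay":0,"az":0,"jaw":0.3},{"dx":-31,"dy":-20,"dz":0,"ax":0,"ay":0,"az":0,"jaw":0.3},{"dx":-20,"dy":-14,"dz":0,"ax":0,"ay":0,"az":0,"jaw":0.3},{"dx":-10,"dy":-7,"dz":0,"ax":0,"ay":0,"az":0,"jaw":0.3},{"dx":0,"dy":0,"dz":0,"ax":0,"ay":0,"az":0,"jaw":0.3}]' 30; python3 to.py 420.5 -363.3 190 -5.5
```

```text
clock: 33.78
eef_pos: [0.4241, -0.3614, 0.252]
ee_rot: [[0.091, 0.996, 0.021], [0.996, -0.091, -0.006], [-0.004, 0.021, -1.0]]
ft_force: [-0.3, 1.1, -2.1]
gripper_width: 0.0595
clock 33.78 pos [ 424.1 -361.4  252. ] yawy -5.24 w 59.5 F [-0.3  1.1 -2.1] j [ 1.    0.27 -0.41  1.73  0.11  1.14  0.47]
turn(rad) [0.021  0.0039 0.0045] shift after turn [-2.2 -3.4 62. ] | shift in current axes [-1.9 -4.7 61.9]
```

```bash
python3 -m jog '[{"dx":-2,"dy":-4,"dz":20,"ax":0.021,"ay":0.004,"az":0.004,"jaw":0.3},{"dx":-1,"dy":-1,"dz":30,"ax":0,"ay":0,"az":0,"jaw":0.3},{"dx":-1,"dy":-1,"dz":30,"ax":0,"ay":0,"az":0,"jaw":0.3},{"dx":0,"dy":0,"dz":15,"ax":0,"ay":0,"az":0,"jaw":0.3},{"dx":0,"dy":0,"dz":5,"ax":0,"ay":0,"az":0,"jaw":0.3}]' 30; python3 to.py 420.5 -363.3 114 -5.5
```

```text
clock: 34.2
eef_pos: [0.4205, -0.3649, 0.1524]
ee_rot: [[0.096, 0.995, 0.005], [0.995, -0.096, -0.005], [-0.004, 0.006, -1.0]]
ft_force: [-0.8, 0.3, -1.1]
gripper_width: 0.0599
clock 34.20 pos [ 420.5 -364.9  152.4] yawy -5.48 w 59.9 F [-0.8  0.3 -1.1] j [ 0.97  0.38 -0.39  1.83  0.17  0.96  0.42]
turn(rad) [0.0055 0.0043 0.0003] shift after turn [ 1.6 -0.2 38.4] | shift in current axes [ 1.8 -0.4 38.3]
```

```bash
python3 -m jog '[{"dx":2,"dy":-0.5,"dz":13,"ax":0.005,"ay":0.004,"az":0,"jaw":0.3},{"dx":0,"dy":-0.5,"dz":12,"ax":0,"ay":0,"az":0,"jaw":0.3},{"dx":0,"dy":0,"dz":7,"ax":0,"ay":0,"az":0,"jaw":0.3},{"dx":0,"dy":0,"dz":2,"ax":0,"ay":0,"az":0,"jaw":0.3}]' 30; python3 to.py 420.5 -363.3 114 -5.5
```

```text
clock: 34.53
eef_pos: [0.4216, -0.3614, 0.1167]
ee_rot: [[0.093, 0.996, 0.001], [0.996, -0.093, -0.0], [-0.0, 0.001, -1.0]]
ft_force: [-0.7, 0.6, -1.2]
gripper_width: 0.0594
clock 34.53 pos [ 421.6 -361.4  116.7] yawy -5.35 w 59.4 F [-0.7  0.6 -1.2] j [ 0.96  0.42 -0.38  1.86  0.2   0.89  0.39]
turn(rad) [0.0014 0.0001 0.0027] shift after turn [-2.  -0.9  2.7] | shift in current axes [-2.  -0.9  2.7]
```

```bash
python3 -m jog '[{"dx":-2,"dy":-1,"dz":1.5,"ax":0.001,"ay":0,"az":0.003,"jaw":0.3},{"dx":0,"dy":0,"dz":1,"ax":0,"ay":0,"az":0,"jaw":0.3}]' 30; python3 to.py 420.5 -363.3 114 -5.5
```

```text
clock: 34.7
eef_pos: [0.4207, -0.3634, 0.1143]
ee_rot: [[0.096, 0.995, 0.001], [0.995, -0.096, -0.0], [-0.0, 0.001, -1.0]]
ft_force: [0.5, -0.6, -1.7]
gripper_width: 0.0596
clock 34.70 pos [ 420.7 -363.4  114.3] yawy -5.51 w 59.6 F [ 0.5 -0.6 -1.7] j [ 0.96  0.43 -0.38  1.86  0.2   0.89  0.39]
turn(rad) [ 0.0007  0.0004 -0.0002] shift after turn [ 0.1 -0.2  0.3] | shift in current axes [ 0.1 -0.2  0.3]
```

```bash
python3 -m jog '[{"dx":0,"dy":0,"dz":0.7,"ax":0,"ay":0,"az":0,"jaw":0.3},{"dx":0,"dy":0,"dz":0,"ax":0,"ay":0,"az":0,"jaw":0.72},{"dx":0,"dy":0,"dz":0,"ax":0,"ay":0,"az":0,"jaw":0.72},{"dx":0,"dy":0,"dz":-15,"ax":0,"ay":0,"az":0,"jaw":0.72},{"dx":0,"dy":0,"dz":-35,"ax":0,"ay":0,"az":0,"jaw":0.75},{"dx":0,"dy":0,"dz":-40,"ax":0,"ay":0,"az":0,"jaw":0.87},{"dx":0,"dy":0,"dz":-30,"ax":0,"ay":0,"az":0,"jaw":0.87}]' 30; echo; python3 to.py 656.9 -30 230 -5.5;  python3 - <<'E'
from h import *
im,D=manip.get_image("wrist"); cv2.imwrite("pics/w10.png",im[...,::-1])
E
```

```text
clock: 35.28
eef_pos: [0.4189, -0.3621, 0.2343]
ee_rot: [[0.096, 0.995, -0.004], [0.995, -0.096, 0.005], [0.004, -0.004, -1.0]]
ft_force: [-0.7, -1.0, 0.2]
gripper_width: 0.08

clock 35.28 pos [ 418.9 -362.1  234.3] yawy -5.52 w 80.0 F [-0.7 -1.   0.2] j [ 0.99  0.29 -0.41  1.74  0.12  1.14  0.45]
turn(rad) [-0.0043 -0.0042 -0.0004] shift after turn [353.4 205.1   4.3] | shift in current axes [353.5 205.    4.9]
```

View pics/w10.png

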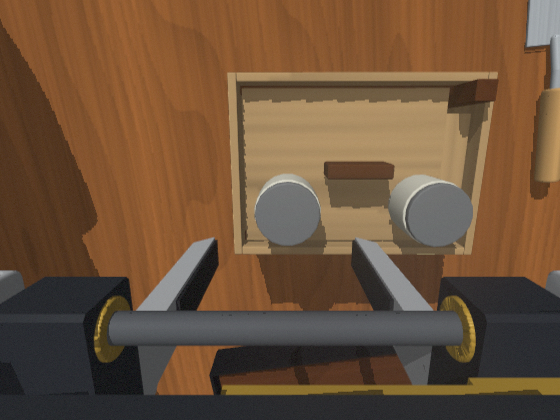

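Two tubs now stand on the divider at px (288,210) and (430,208). Next is the knocked tub A, near (657,28).

```bash
python3 -m jog '[{"dx":32,"dy":18,"dz":0,"ax":-0.004,"ay":-0.004,"az":0,"jaw":0.85},{"dx":32,"dy":19,"dz":0,"ax":0,"ay":0,"az":0,"jaw":0.85},{"dx":32,"dy":19,"dz":0,"ax":0,"ay":0,"az":0,"jaw":0.85},{"dx":32,"dy":19,"dz":0,"ax":0,"ay":0,"az":0,"jaw":0.85},{"dx":32,"dy":19,"dz":0,"ax":0,"ay":0,"az":0,"jaw":0.85},{"dx":32,"dy":19,"dz":0,"ax":0,"ay":0,"az":0,"jaw":0.85},{"dx":32,"dy":19,"dz":0,"ax":0,"ay":0,"az":0,"jaw":0.85},{"dx":32,"dy":19,"dz":0,"ax":0,"ay":0,"az":0,"jaw":0.85},{"dx":32,"dy":19,"dz":0,"ax":0,"ay":0,"az":0,"jaw":0.85},{"dx":32,"dy":19,"dz":0,"ax":0,"ay":0,"az":0,"jaw":0.85},{"dx":15,"dy":10,"dz":0,"ax":0,"ay":0,"az":0,"jaw":0.85},{"dx":0,"dy":0,"dz":0,"ax":0,"ay":0,"az":0,"jaw":0.85}]' 30; echo; python3 to.py 656.9 28.4 120 -5.5; python3 wm.py w11
```

```text
clock: 36.33
eef_pos: [0.6637, -0.0393, 0.2486]
ee_rot: [[0.107, 0.994, 0.019], [0.994, -0.107, -0.014], [-0.012, 0.02, -1.0]]
ft_force: [0.1, -0.9, -0.2]
gripper_width: 0.0801

clock 36.33 pos [663.7 -39.3 248.6] yawy -6.13 w 80.1 F [ 0.1 -0.9 -0.2] j [ 0.38  0.49 -0.53  1.46  0.27  1.24 -0.3 ]
turn(rad) [ 0.0202  0.0119 -0.0112] shift after turn [ 66.8 -13.2 128.6] | shift in current axes [ 68.1 -16.6 127.4]
px 358 27 n 5195 ztop 0.0925 top (array([767.9, 126.1]), array([24.6, 55.1]), 84.39) col [107  97  85]
px 13 87 n 1354 ztop 0.0517 top (array([372.8, 105.5]), array([39.2,  7.7]), 69.48) col [93 17 15]
px 176 89 n 2680 ztop 0.0536 top (array([557.4,  86. ]), array([56. , 55.8]), 77.49) col [116 118 118]
px 363 149 n 2583 ztop 0.021 top (array([768.8,  -8.6]), array([117.4, 117.5]), 42.56) col [ 71  95 126]
px 269 131 n 2102 ztop 0.0535 top (array([656.9,  28.8]), array([55.4, 55.4]), 38.67) col [121 121 121]
px 29 176 n 2782 ztop 0.0533 top (array([363.8,   6. ]), array([55.9, 47.9]), 71.71) col [148  15  12]
```

View pics/w11.png

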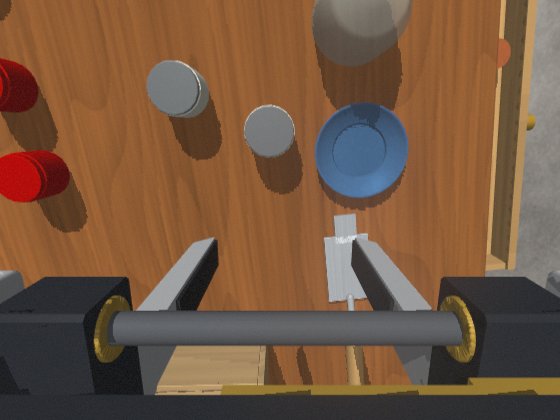

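Tub A is at px (269,131), (656.9,28.8). The saucer at px (362,150) leaves about 15 mm beside the right finger, so I'll open only to 74 mm and align high up first.

```bash
python3 -m jog '[{"dx":34,"dy":-8,"dz":20,"ax":0.02,"ay":0.012,"az":-0.011,"jaw":0.79},{"dx":34,"dy":-7,"dz":30,"ax":0,"ay":0,"az":0,"jaw":0.79},{"dx":3,"dy":-1,"dz":35,"ax":0,"ay":0,"az":0,"jaw":0.79},{"dx":0,"dy":0,"dz":30,"ax":0,"ay":0,"az":0,"jaw":0.79},{"dx":0,"dy":0,"dz":15,"ax":0,"ay":0,"az":0,"jaw":0.79},{"dx":0,"dy":0,"dz":0,"ax":0,"ay":0,"az":0,"jaw":0.79}]' 30; echo; python3 to.py 656.9 28.8 70 -5.5
```

```text
clock: 36.88
eef_pos: [0.6546, 0.0256, 0.1171]
ee_rot: [[0.103, 0.995, 0.006], [0.995, -0.103, -0.003], [-0.002, 0.006, -1.0]]
ft_force: [0.0, -0.4, -0.7]
gripper_width: 0.0745

clock 36.88 pos [654.6  25.6 117.1] yawy -5.91 w 74.5 F [ 0.  -0.4 -0.7] j [ 0.27  0.61 -0.51  1.6   0.34  1.02 -0.45]
turn(rad) [ 0.006   0.0024 -0.0072] shift after turn [ 3.4  2.  47.1] | shift in current axes [ 3.5  1.6 47.1]
```

```bash
python3 -m jog '[{"dx":4,"dy":1.5,"dz":15,"ax":0.006,"ay":0.002,"az":-0.007,"jaw":0.79},{"dx":1,"dy":-1,"dz":20,"ax":0,"ay":0,"az":0,"jaw":0.79},{"dx":1,"dy":-1,"dz":10,"ax":0,"ay":0,"az":0,"jaw":0.79},{"dx":0,"dy":0,"dz":0,"ax":0,"ay":0,"az":0,"jaw":0.79}]' 30; echo; python3 to.py 656.9 28.8 60 -5.5
```

```text
clock: 37.22
eef_pos: [0.6557, 0.0263, 0.0746]
ee_rot: [[0.101, 0.995, 0.003], [0.995, -0.101, -0.002], [-0.002, 0.003, -1.0]]
ft_force: [-0.6, 0.5, 0.6]
gripper_width: 0.0742

clock 37.22 pos [655.7  26.3  74.6] yawy -5.82 w 74.2 F [-0.6  0.5  0.6] j [ 0.26  0.66 -0.49  1.62  0.37  0.95 -0.47]
turn(rad) [ 0.0034  0.0022 -0.0056] shift after turn [ 2.6  1.  14.6] | shift in current axes [ 2.7  0.9 14.6]
```

```bash
python3 -m jog '[{"dx":3,"dy":1,"dz":15,"ax":0.003,"ay":0.002,"az":-0.005,"jaw":0.79},{"dx":1,"dy":-1,"dz":18,"ax":0,"ay":0,"az":0,"jaw":0.79},{"dx":1,"dy":-1,"dz":13,"ax":0,"ay":0,"az":0,"jaw":0.79},{"dx":0,"dy":0,"dz":5,"ax":0,"ay":0,"az":0,"jaw":0.79}]' 30; echo; python3 to.py 656.9 28.8 18 -5.5
```

```text
clock: 37.55
eef_pos: [0.6585, 0.0292, 0.0265]
ee_rot: [[0.099, 0.995, 0.007], [0.995, -0.099, -0.001], [-0.0, 0.007, -1.0]]
ft_force: [-0.2, -0.2, -0.9]
gripper_width: 0.0743

clock 37.55 pos [658.5  29.2  26.5] yawy -5.69 w 74.3 F [-0.2 -0.2 -0.9] j [ 0.24  0.72 -0.47  1.64  0.4   0.87 -0.49]
turn(rad) [ 0.0074  0.0003 -0.0034] shift after turn [-0.5 -1.5  8.5] | shift in current axes [-0.5 -1.6  8.5]
```

```bash
python3 -m jog '[{"dx":-0.5,"dy":-2,"dz":6,"ax":0.007,"ay":0,"az":-0.003,"jaw":0.79},{"dx":0,"dy":-0.5,"dz":3,"ax":0,"ay":0,"az":0,"jaw":0.6},{"dx":0,"dy":0,"dz":1.5,"ax":0,"ay":0,"az":0,"jaw":0.3},{"dx":0,"dy":0,"dz":1,"ax":0,"ay":0,"az":0,"jaw":0.3},{"dx":0,"dy":0,"dz":0,"ax":0,"ay":0,"az":0,"jaw":0.3}]' 30; echo; python3 to.py 656.9 28.8 18 -5.5
```

```text
clock: 37.97
eef_pos: [0.6564, 0.0286, 0.0152]
ee_rot: [[0.096, 0.995, 0.0], [0.995, -0.096, -0.0], [-0.0, 0.0, -1.0]]
ft_force: [0.6, -0.1, -2.3]
gripper_width: 0.0601

clock 37.97 pos [656.4  28.6  15.2] yawy -5.51 w 60.1 F [ 0.6 -0.1 -2.3] j [ 0.24  0.74 -0.46  1.64  0.41  0.86 -0.49]
turn(rad) [ 0.0003  0.0004 -0.0002] shift after turn [ 0.3  0.4 -2.8] | shift in current axes [ 0.3  0.4 -2.8]
```

The grip is 3 mm lower than planned and would bring the fingertips to rim height. I'll regrip 4 mm higher.

```bash
python3 -m jog '[{"dx":0,"dy":0,"dz":0,"ax":0,"ay":0,"az":0,"jaw":0.72},{"dx":0,"dy":0,"dz":-2,"ax":0,"ay":0,"az":0,"jaw":0.72},{"dx":0,"dy":0,"dz":-2.5,"ax":0,"ay":0,"az":0,"jaw":0.72},{"dx":0,"dy":0,"dz":0,"ax":0,"ay":0,"az":0,"jaw":0.3},{"dx":0,"dy":0,"dz":0,"ax":0,"ay":0,"az":0,"jaw":0.3},{"dx":0,"dy":0,"dz":0,"ax":0,"ay":0,"az":0,"jaw":0.3}]' 30; echo; python3 to.py 656.9 28.8 18 -5.5
```

```text
clock: 38.47
eef_pos: [0.6574, 0.0286, 0.0218]
ee_rot: [[0.096, 0.995, 0.003], [0.995, -0.096, -0.0], [-0.0, 0.003, -1.0]]
ft_force: [-0.1, 0.4, -1.5]
gripper_width: 0.0597

clock 38.47 pos [657.4  28.6  21.8] yawy -5.52 w 59.7 F [-0.1  0.4 -1.5] j [ 0.24  0.73 -0.47  1.64  0.41  0.87 -0.49]
turn(rad) [ 0.0027  0.0002 -0.0003] shift after turn [ 0.2 -0.5  3.8] | shift in current axes [ 0.2 -0.5  3.8]
```

```bash
python3 -m jog '[{"dx":0,"dy":0,"dz":-20,"ax":0,"ay":0,"az":0,"jaw":0.3},{"dx":0,"dy":0,"dz":-40,"ax":0,"ay":0,"az":0,"jaw":0.3},{"dx":0,"dy":0,"dz":-40,"ax":0,"ay":0,"az":0,"jaw":0.3},{"dx":0,"dy":0,"dz":-40,"ax":0,"ay":0,"az":0,"jaw":0.3},{"dx":0,"dy":0,"dz":-40,"ax":0,"ay":0,"az":0,"jaw":0.3},{"dx":0,"dy":0,"dz":-40,"ax":0,"ay":0,"az":0,"jaw":0.3}]' 30; python3 to.py 558.7 -304.3 230 -5.5
```

```text
clock: 38.97
eef_pos: [0.6516, 0.0281, 0.2398]
ee_rot: [[0.095, 0.995, -0.015], [0.996, -0.095, -0.0], [-0.002, -0.015, -1.0]]
ft_force: [0.1, -0.8, -0.9]
gripper_width: 0.0593
clock 38.97 pos [651.6  28.1 239.8] yawy -5.44 w 59.3 F [ 0.1 -0.8 -0.9] j [ 0.3   0.5  -0.56  1.47  0.27  1.26 -0.39]
turn(rad) [-0.0154  0.0017  0.0011] shift after turn [-339.8  -60.6    9.8] | shift in current axes [-339.7  -60.8   11.3]
```

```bash
python3 -m jog '[{"dx":-22,"dy":-4,"dz":0,"ax":-0.015,"ay":0,"az":0,"jaw":0.3},{"dx":-34,"dy":-6,"dz":0,"ax":0,"ay":0,"az":0,"jaw":0.3},{"dx":-34,"dy":-6,"dz":0,"ax":0,"ay":0,"az":0,"jaw":0.3},{"dx":-34,"dy":-6,"dz":0,"ax":0,"ay":0,"az":0,"jaw":0.3},{"dx":-34,"dy":-6,"dz":0,"ax":0,"ay":0,"az":0,"jaw":0.3},{"dx":-34,"dy":-6,"dz":0,"ax":0,"ay":0,"az":0,"jaw":0.3},{"dx":-34,"dy":-6,"dz":0,"ax":0,"ay":0,"az":0,"jaw":0.3},{"dx":-34,"dy":-6,"dz":0,"ax":0,"ay":0,"az":0,"jaw":0.3},{"dx":-34,"dy":-6,"dz":0,"ax":0,"ay":0,"az":0,"jaw":0.3},{"dx":-20,"dy":-4,"dz":0,"ax":0,"ay":0,"az":0,"jaw":0.3},{"dx":-10,"dy":-2,"dz":0,"ax":0,"ay":0,"az":0,"jaw":0.3},{"dx":0,"dy":0,"dz":0,"ax":0,"ay":0,"az":0,"jaw":0.3}]' 30; python3 to.py 558.7 -304.3 180 -5.5
```

```text
clock: 39.97
eef_pos: [0.5613, -0.3001, 0.2496]
ee_rot: [[0.09, 0.996, 0.013], [0.996, -0.09, -0.001], [-0.0, 0.013, -1.0]]
ft_force: [-0.3, 0.1, -1.7]
gripper_width: 0.0597
clock 39.97 pos [ 561.3 -300.1  249.6] yawy -5.16 w 59.7 F [-0.3  0.1 -1.7] j [ 0.79  0.43 -0.48  1.53  0.2   1.21  0.2 ]
turn(rad) [0.0135 0.0001 0.0059] shift after turn [-4.5 -2.2 69.6] | shift in current axes [-4.4 -3.1 69.6]
```

```bash
python3 -m jog '[{"dx":-4,"dy":-3,"dz":20,"ax":0.013,"ay":0,"az":0.006,"jaw":0.3},{"dx":0,"dy":-1,"dz":30,"ax":0,"ay":0,"az":0,"jaw":0.3},{"dx":0,"dy":-1,"dz":25,"ax":0,"ay":0,"az":0,"jaw":0.3},{"dx":0,"dy":0,"dz":10,"ax":0,"ay":0,"az":0,"jaw":0.3},{"dx":0,"dy":0,"dz":2,"ax":0,"ay":0,"az":0,"jaw":0.3}]' 30; python3 to.py 558.7 -304.3 117 -5.5
```

```text
clock: 40.38
eef_pos: [0.5586, -0.2975, 0.1585]
ee_rot: [[0.091, 0.996, 0.001], [0.996, -0.091, 0.001], [0.001, 0.001, -1.0]]
ft_force: [0.3, -0.6, -0.8]
gripper_width: 0.0593
clock 40.38 pos [ 558.6 -297.5  158.5] yawy -5.23 w 59.3 F [ 0.3 -0.6 -0.8] j [ 0.77  0.52 -0.46  1.63  0.25  1.06  0.16]
turn(rad) [ 0.0012 -0.0014  0.0047] shift after turn [-6.8  0.8 41.5] | shift in current axes [-6.8  0.7 41.5]
```

```bash
python3 -m jog '[{"dx":-8,"dy":0.5,"dz":5,"ax":0.001,"ay":-0.001,"az":0.005,"jaw":0.3},{"dx":-1,"dy":-0.5,"dz":12,"ax":0,"ay":0,"az":0,"jaw":0.3},{"dx":-1,"dy":0,"dz":10,"ax":0,"ay":0,"az":0,"jaw":0.3},{"dx":0,"dy":0,"dz":4,"ax":0,"ay":0,"az":0,"jaw":0.3}]' 30; python3 to.py 558.7 -304.3 117 -5.5
```

```text
clock: 40.72
eef_pos: [0.5599, -0.3063, 0.1272]
ee_rot: [[0.094, 0.996, 0.003], [0.996, -0.094, -0.0], [-0.0, 0.003, -1.0]]
ft_force: [-0.2, 0.5, -2.1]
gripper_width: 0.0595
clock 40.72 pos [ 559.9 -306.3  127.2] yawy -5.37 w 59.5 F [-0.2  0.5 -2.1] j [ 0.77  0.56 -0.44  1.64  0.27  1.01  0.15]
turn(rad) [0.0026 0.0001 0.0022] shift after turn [ 1.9 -1.4 10.2] | shift in current axes [ 1.9 -1.4 10.2]
```

```bash
python3 -m jog '[{"dx":1.5,"dy":-1.5,"dz":4,"ax":0.002,"ay":0,"az":0.002,"jaw":0.3},{"dx":0,"dy":0,"dz":4,"ax":0,"ay":0,"az":0,"jaw":0.3},{"dx":0,"dy":0,"dz":1,"ax":0,"ay":0,"az":0,"jaw":0.3}]' 30; python3 to.py 558.7 -304.3 117 -5.5
```

```text
clock: 40.97
eef_pos: [0.5586, -0.3046, 0.1171]
ee_rot: [[0.096, 0.995, 0.001], [0.995, -0.096, -0.0], [0.0, 0.001, -1.0]]
ft_force: [0.2, 0.0, -1.0]
gripper_width: 0.0593
clock 40.97 pos [ 558.6 -304.6  117.1] yawy -5.51 w 59.3 F [ 0.2  0.  -1. ] j [ 0.77  0.57 -0.44  1.65  0.28  0.99  0.14]
turn(rad) [ 0.0005 -0.     -0.0002] shift after turn [0.3 0.  0.1] | shift in current axes [0.3 0.  0.1]
```

```bash
python3 -m jog '[{"dx":0,"dy":0,"dz":0.8,"ax":0,"ay":0,"az":0,"jaw":0.3},{"dx":0,"dy":0,"dz":0.6,"ax":0,"ay":0,"az":0,"jaw":0.3}]' 30; python3 to.py 558.7 -304.3 115 -5.5;  python3 -m jog '[{"dx":0,"dy":0,"dz":0.6,"ax":0,"ay":0,"az":0,"jaw":0.3},{"dx":0,"dy":0,"dz":0.5,"ax":0,"ay":0,"az":0,"jaw":0.3}]' 30
```

```text
clock: 41.13
eef_pos: [0.5589, -0.3046, 0.1165]
ee_rot: [[0.096, 0.995, 0.001], [0.995, -0.096, -0.001], [-0.0, 0.001, -1.0]]
ft_force: [-5.6, 1.3, 9.8]
gripper_width: 0.0595
clock 41.13 pos [ 558.9 -304.6  116.5] yawy -5.50 w 59.5 F [-5.6  1.3  9.8] j [ 0.77  0.57 -0.44  1.65  0.28  0.99  0.14]
turn(rad) [ 0.001   0.0005 -0.0001] shift after turn [ 0.3 -0.2  1.5] | shift in current axes [ 0.3 -0.2  1.5]
clock: 41.3
eef_pos: [0.5592, -0.3048, 0.1165]
ee_rot: [[0.096, 0.995, 0.002], [0.995, -0.096, -0.001], [-0.001, 0.002, -1.0]]
ft_force: [-0.6, 0.3, 1.3]
gripper_width: 0.0594
```

Contact, 1 to 10 N. Releasing.

```bash
python3 -m jog '[{"dx":0,"dy":0,"dz":0,"ax":0,"ay":0,"az":0,"jaw":0.7},{"dx":0,"dy":0,"dz":0,"ax":0,"ay":0,"az":0,"jaw":0.7},{"dx":0,"dy":0,"dz":-15,"ax":0,"ay":0,"az":0,"jaw":0.72},{"dx":0,"dy":0,"dz":-35,"ax":0,"ay":0,"az":0,"jaw":0.75},{"dx":0,"dy":0,"dz":-40,"ax":0,"ay":0,"az":0,"jaw":0.87},{"dx":0,"dy":0,"dz":-30,"ax":0,"ay":0,"az":0,"jaw":0.87}]' 30; echo; python3 to.py 557.4 27 230 -5.5;  python3 - <<'E'
from h import *
im,D=manip.get_image("wrist"); cv2.imwrite("pics/w12.png",im[...,::-1])
E
```

```text
clock: 41.8
eef_pos: [0.5565, -0.3033, 0.2344]
ee_rot: [[0.095, 0.995, -0.006], [0.995, -0.095, 0.004], [0.003, -0.006, -1.0]]
ft_force: [0.2, 0.1, 0.8]
gripper_width: 0.0798

clock 41.80 pos [ 556.5 -303.3  234.4] yawy -5.47 w 79.8 F [0.2 0.1 0.8] j [ 0.79  0.45 -0.47  1.54  0.21  1.21  0.19]
turn(rad) [-0.0064 -0.0035  0.0004] shift after turn [328.9 -30.8   4.4] | shift in current axes [328.9 -30.6   5.8]
```

View pics/w12.png

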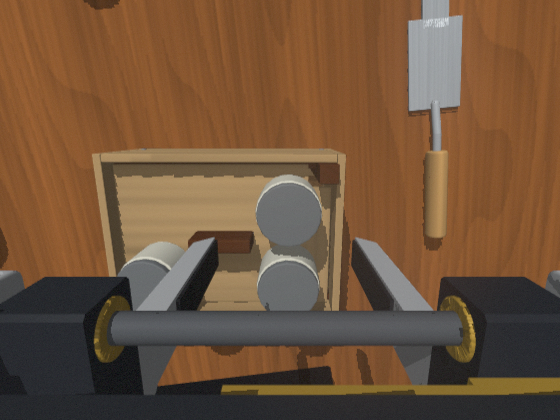

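Three tubs now stand on the divider. The new one is at px (288,210), clear of the post at px (328,172). The last is tub C, near (557,86).

```bash
python3 -m jog '[{"dx":35,"dy":-3,"dz":0,"ax":-0.006,"ay":-0.004,"az":0,"jaw":0.87},{"dx":35,"dy":-3,"dz":0,"ax":0,"ay":0,"az":0,"jaw":0.87},{"dx":35,"dy":-3,"dz":0,"ax":0,"ay":0,"az":0,"jaw":0.87},{"dx":35,"dy":-3,"dz":0,"ax":0,"ay":0,"az":0,"jaw":0.87},{"dx":35,"dy":-3,"dz":0,"ax":0,"ay":0,"az":0,"jaw":0.87},{"dx":35,"dy":-3,"dz":0,"ax":0,"ay":0,"az":0,"jaw":0.87},{"dx":35,"dy":-3,"dz":0,"ax":0,"ay":0,"az":0,"jaw":0.87},{"dx":35,"dy":-3,"dz":0,"ax":0,"ay":0,"az":0,"jaw":0.87},{"dx":30,"dy":-3,"dz":0,"ax":0,"ay":0,"az":0,"jaw":0.87},{"dx":15,"dy":-2,"dz":0,"ax":0,"ay":0,"az":0,"jaw":0.87},{"dx":0,"dy":0,"dz":0,"ax":0,"ay":0,"az":0,"jaw":0.87}]' 30; echo; python3 to.py 557.4 86 120 -5.5; python3 wm.py w13
```

```text
clock: 42.77
eef_pos: [0.5627, 0.0343, 0.2417]
ee_rot: [[0.101, 0.995, 0.017], [0.995, -0.101, -0.009], [-0.007, 0.018, -1.0]]
ft_force: [0.5, 0.0, 0.3]
gripper_width: 0.082

clock 42.77 pos [562.7  34.3 241.7] yawy -5.77 w 82.0 F [0.5 0.  0.3] j [ 0.38  0.32 -0.62  1.72  0.21  1.15 -0.4 ]
turn(rad) [ 0.018   0.0071 -0.0048] shift after turn [ 51.  -10.2 121.7] | shift in current axes [ 51.8 -12.7 121.1]
px 56 10 n 1396 ztop 0.0533 top (array([338.7, 248.5]), array([13.1, 46.6]), 85.46) col [134 114  10]
px 420 7 n 159 ztop 0.0206 top (array([739.8, 219.9]), array([17.9, 11.3]), 81.66) col [160 125  81]
px 458 71 n 8688 ztop 0.1122 top (array([768.5, 144.2]), array([16.8, 16.9]), 53.95) col [137 128 115]
px 92 139 n 2922 ztop 0.0535 top (array([350. , 115.1]), array([55.7, 55.9]), 47.97) col [161  16  12]
px 271 146 n 2086 ztop 0.0535 top (array([556.6,  86.3]), array([54.6, 55.7]), 84.2) col [125 125 124]
px 449 194 n 1926 ztop 0.0209 top (array([769.7,  -2. ]), array([104.5, 118.7]), 83.9) col [ 71  96 126]
px 122 219 n 1765 ztop 0.0533 top (array([359.8,  18.6]), array([34.3, 56.6]), 83.32) col [163  15  12]
```

View pics/w13.png

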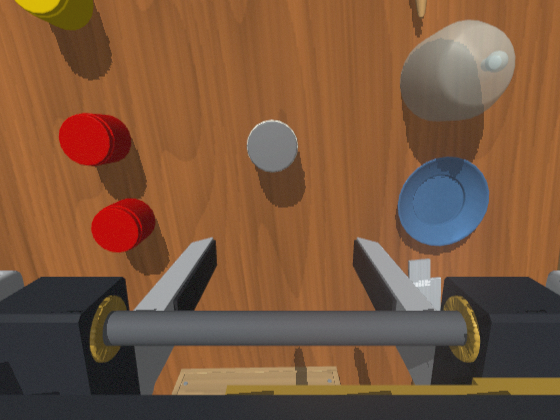

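The last white tub, C, is at px (271,146), (556.6,86.3), with nothing close to it.

```bash
python3 -m jog '[{"dx":27,"dy":-7,"dz":20,"ax":0.018,"ay":0.007,"az":-0.005,"jaw":0.87},{"dx":27,"dy":-6,"dz":30,"ax":0,"ay":0,"az":0,"jaw":0.87},{"dx":1,"dy":-1,"dz":35,"ax":0,"ay":0,"az":0,"jaw":0.87},{"dx":0,"dy":0,"dz":30,"ax":0,"ay":0,"az":0,"jaw":0.87},{"dx":0,"dy":0,"dz":20,"ax":0,"ay":0,"az":0,"jaw":0.87},{"dx":0,"dy":0,"dz":0,"ax":0,"ay":0,"az":0,"jaw":0.87}]' 30; echo; python3 to.py 556.6 86.3 70 -5.5
```

```text
clock: 43.32
eef_pos: [0.5579, 0.0828, 0.1022]
ee_rot: [[0.105, 0.994, 0.005], [0.995, -0.105, -0.002], [-0.002, 0.005, -1.0]]
ft_force: [-0.7, -0.5, 0.4]
gripper_width: 0.0823

clock 43.32 pos [557.9  82.8 102.2] yawy -6.01 w 82.3 F [-0.7 -0.5  0.4] j [ 0.25  0.49 -0.58  1.85  0.34  0.9  -0.59]
turn(rad) [ 0.0055  0.0017 -0.0089] shift after turn [ 3.4 -1.6 32.2] | shift in current axes [ 3.4 -1.8 32.2]
```

```bash
python3 -m jog '[{"dx":4,"dy":-3,"dz":20,"ax":0.006,"ay":0.002,"az":-0.009,"jaw":0.87},{"dx":1,"dy":-1,"dz":25,"ax":0,"ay":0,"az":0,"jaw":0.87},{"dx":1,"dy":-1,"dz":20,"ax":0,"ay":0,"az":0,"jaw":0.87},{"dx":0,"dy":0,"dz":8,"ax":0,"ay":0,"az":0,"jaw":0.87},{"dx":0,"dy":0,"dz":2,"ax":0,"ay":0,"az":0,"jaw":0.87}]' 30; echo; python3 to.py 556.6 86.3 19 -5.5
```

```text
clock: 43.73
eef_pos: [0.5575, 0.0831, 0.0285]
ee_rot: [[0.103, 0.995, 0.003], [0.995, -0.103, -0.001], [-0.001, 0.004, -1.0]]
ft_force: [0.0, 0.4, 0.7]
gripper_width: 0.0818

clock 43.73 pos [557.5  83.1  28.5] yawy -5.91 w 81.8 F [0.  0.4 0.7] j [ 0.2   0.6  -0.52  1.88  0.42  0.77 -0.65]
turn(rad) [ 0.0035  0.0011 -0.0072] shift after turn [ 3.1 -1.2  9.5] | shift in current axes [ 3.1 -1.2  9.5]
```

```bash
python3 -m jog '[{"dx":3,"dy":-1.5,"dz":5,"ax":0.003,"ay":0.001,"az":-0.007,"jaw":0.87},{"dx":0.5,"dy":-0.5,"dz":3,"ax":0,"ay":0,"az":0,"jaw":0.7},{"dx":0,"dy":0,"dz":1,"ax":0,"ay":0,"az":0,"jaw":0.3},{"dx":0,"dy":0,"dz":0.5,"ax":0,"ay":0,"az":0,"jaw":0.3},{"dx":0,"dy":0,"dz":0.5,"ax":0,"ay":0,"az":0,"jaw":0.3},{"dx":0,"dy":0,"dz":0,"ax":0,"ay":0,"az":0,"jaw":0.3}]' 30; echo; python3 to.py 556.6 86.3 19 -5.5
```

```text
clock: 44.23
eef_pos: [0.559, 0.0855, 0.0224]
ee_rot: [[0.098, 0.995, 0.006], [0.995, -0.098, -0.0], [0.0, 0.006, -1.0]]
ft_force: [1.0, -0.1, -1.8]
gripper_width: 0.0597

clock 44.23 pos [559.   85.5  22.4] yawy -5.61 w 59.7 F [ 1.  -0.1 -1.8] j [ 0.2   0.61 -0.52  1.88  0.43  0.76 -0.66]
turn(rad) [ 0.0058 -0.0001 -0.002 ] shift after turn [ 0.6 -2.4  3.4] | shift in current axes [ 0.6 -2.4  3.4]
```

```bash
python3 -m jog '[{"dx":0,"dy":0,"dz":-20,"ax":0,"ay":0,"az":0,"jaw":0.3},{"dx":0,"dy":0,"dz":-40,"ax":0,"ay":0,"az":0,"jaw":0.3},{"dx":0,"dy":0,"dz":-40,"ax":0,"ay":0,"az":0,"jaw":0.3},{"dx":0,"dy":0,"dz":-40,"ax":0,"ay":0,"az":0,"jaw":0.3},{"dx":0,"dy":0,"dz":-40,"ax":0,"ay":0,"az":0,"jaw":0.3},{"dx":0,"dy":0,"dz":-40,"ax":0,"ay":0,"az":0,"jaw":0.3}]' 30; python3 to.py 427.4 -291.6 230 -5.5
```

```text
clock: 44.73
eef_pos: [0.5528, 0.0852, 0.2439]
ee_rot: [[0.095, 0.995, -0.009], [0.995, -0.095, -0.001], [-0.002, -0.009, -1.0]]
ft_force: [1.2, -0.6, -0.7]
gripper_width: 0.0595
clock 44.73 pos [552.8  85.2 243.9] yawy -5.48 w 59.5 F [ 1.2 -0.6 -0.7] j [ 0.32  0.33 -0.65  1.71  0.21  1.18 -0.49]
turn(rad) [-0.0087  0.0015  0.0004] shift after turn [-387.1  -88.7   13.9] | shift in current axes [-387.1  -88.7   15.3]
```

```bash
python3 -m jog '[{"dx":-22,"dy":-5,"dz":0,"ax":-0.009,"ay":0.001,"az":0,"jaw":0.3},{"dx":-35,"dy":-8,"dz":0,"ax":0,"ay":0,"az":0,"jaw":0.3},{"dx":-35,"dy":-8,"dz":0,"ax":0,"ay":0,"az":0,"jaw":0.3},{"dx":-35,"dy":-8,"dz":0,"ax":0,"ay":0,"az":0,"jaw":0.3},{"dx":-35,"dy":-8,"dz":0,"ax":0,"ay":0,"az":0,"jaw":0.3},{"dx":-35,"dy":-8,"dz":0,"ax":0,"ay":0,"az":0,"jaw":0.3},{"dx":-35,"dy":-8,"dz":0,"ax":0,"ay":0,"az":0,"jaw":0.3},{"dx":-35,"dy":-8,"dz":0,"ax":0,"ay":0,"az":0,"jaw":0.3},{"dx":-35,"dy":-8,"dz":0,"ax":0,"ay":0,"az":0,"jaw":0.3},{"dx":-35,"dy":-8,"dz":0,"ax":0,"ay":0,"az":0,"jaw":0.3},{"dx":-20,"dy":-5,"dz":0,"ax":0,"ay":0,"az":0,"jaw":0.3},{"dx":-10,"dy":-2,"dz":0,"ax":0,"ay":0,"az":0,"jaw":0.3},{"dx":0,"dy":0,"dz":0,"ax":0,"ay":0,"az":0,"jaw":0.3}]' 30; python3 to.py 427.4 -291.6 180 -5.5
```

```text
clock: 45.82
eef_pos: [0.4308, -0.2843, 0.2566]
ee_rot: [[0.089, 0.996, 0.02], [0.996, -0.089, -0.003], [-0.001, 0.02, -1.0]]
ft_force: [-0.2, 0.7, -2.3]
gripper_width: 0.0595
clock 45.82 pos [ 430.8 -284.3  256.6] yawy -5.13 w 59.5 F [-0.2  0.7 -2.3] j [ 0.91  0.18 -0.43  1.82  0.08  1.13  0.37]
turn(rad) [0.0205 0.0011 0.0064] shift after turn [-7.6 -2.7 76.6] | shift in current axes [-7.4 -4.3 76.6]
```

```bash
python3 -m jog '[{"dx":-7,"dy":-4,"dz":20,"ax":0.02,"ay":0.001,"az":0.006,"jaw":0.3},{"dx":-1,"dy":-2,"dz":30,"ax":0,"ay":0,"az":0,"jaw":0.3},{"dx":-1,"dy":-2,"dz":30,"ax":0,"ay":0,"az":0,"jaw":0.3},{"dx":0,"dy":0,"dz":15,"ax":0,"ay":0,"az":0,"jaw":0.3},{"dx":0,"dy":0,"dz":3,"ax":0,"ay":0,"az":0,"jaw":0.3}]' 30; python3 to.py 427.4 -291.6 118 -5.5
```

```text
clock: 46.23
eef_pos: [0.4265, -0.288, 0.1578]
ee_rot: [[0.091, 0.996, 0.005], [0.996, -0.091, -0.002], [-0.001, 0.005, -1.0]]
ft_force: [-0.2, -0.2, -1.4]
gripper_width: 0.0596
clock 46.23 pos [ 426.5 -288.   157.8] yawy -5.20 w 59.6 F [-0.2 -0.2 -1.4] j [ 0.88  0.3  -0.41  1.93  0.15  0.94  0.31]
turn(rad) [0.0055 0.0014 0.0052] shift after turn [-3.5  1.3 39.8] | shift in current axes [-3.4  1.  39.8]
```

```bash
python3 -m jog '[{"dx":-4,"dy":0,"dz":8,"ax":0.005,"ay":0.001,"az":0.005,"jaw":0.3},{"dx":-1,"dy":-0.5,"dz":13,"ax":0,"ay":0,"az":0,"jaw":0.3},{"dx":-1,"dy":0,"dz":9,"ax":0,"ay":0,"az":0,"jaw":0.3},{"dx":0,"dy":0,"dz":3,"ax":0,"ay":0,"az":0,"jaw":0.3}]' 30; python3 to.py 427.4 -291.6 118 -5.5
```

```text
clock: 46.57
eef_pos: [0.4285, -0.2918, 0.1252]
ee_rot: [[0.092, 0.996, 0.002], [0.996, -0.092, -0.001], [-0.001, 0.002, -1.0]]
ft_force: [-0.6, 0.6, -1.2]
gripper_width: 0.0595
clock 46.57 pos [ 428.5 -291.8  125.2] yawy -5.27 w 59.5 F [-0.6  0.6 -1.2] j [ 0.87  0.35 -0.4   1.94  0.17  0.88  0.29]
turn(rad) [0.0023 0.0007 0.0041] shift after turn [ 0.  -1.1  7.2] | shift in current axes [ 0.1 -1.1  7.2]
```

```bash
python3 -m jog '[{"dx":0,"dy":-1,"dz":4,"ax":0.002,"ay":0.001,"az":0.004,"jaw":0.3},{"dx":0,"dy":0,"dz":2.5,"ax":0,"ay":0,"az":0,"jaw":0.3},{"dx":0,"dy":0,"dz":0.7,"ax":0,"ay":0,"az":0,"jaw":0.3}]' 30; python3 to.py 427.4 -291.6 117 -5.5; python3 -m jog '[{"dx":0,"dy":0,"dz":0.7,"ax":0,"ay":0,"az":0,"jaw":0.3},{"dx":0,"dy":0,"dz":0.5,"ax":0,"ay":0,"az":0,"jaw":0.3}]' 30
```

```text
clock: 46.82
eef_pos: [0.4286, -0.2915, 0.1185]
ee_rot: [[0.096, 0.995, 0.001], [0.995, -0.096, -0.0], [-0.0, 0.001, -1.0]]
ft_force: [0.3, 0.1, -2.2]
gripper_width: 0.0596
clock 46.82 pos [ 428.6 -291.5  118.5] yawy -5.49 w 59.6 F [ 0.3  0.1 -2.2] j [ 0.87  0.36 -0.4   1.95  0.18  0.87  0.28]
turn(rad) [0.0012 0.     0.0001] shift after turn [-0.2 -1.2  1.5] | shift in current axes [-0.2 -1.2  1.5]
clock: 46.98
eef_pos: [0.4289, -0.2917, 0.1178]
ee_rot: [[0.096, 0.995, 0.002], [0.995, -0.096, -0.001], [-0.001, 0.002, -1.0]]
ft_force: [0.1, 0.8, -1.3]
gripper_width: 0.0595
```

```bash
python3 -m jog '[{"dx":0,"dy":-1,"dz":0.6,"ax":0.002,"ay":0,"az":0,"jaw":0.3},{"dx":0,"dy":0,"dz":0.6,"ax":0,"ay":0,"az":0,"jaw":0.3}]' 30;python3 -m jog '[{"dx":0,"dy":0,"dz":0.6,"ax":0,"ay":0,"az":0,"jaw":0.3},{"dx":0,"dy":0,"dz":0.3,"ax":0,"ay":0,"az":0,"jaw":0.3}]' 30
```

```text
clock: 47.15
eef_pos: [0.4281, -0.2918, 0.1171]
ee_rot: [[0.096, 0.995, 0.0], [0.995, -0.096, -0.001], [-0.001, 0.001, -1.0]]
ft_force: [0.8, -0.7, -1.7]
gripper_width: 0.0596
clock: 47.32
eef_pos: [0.4282, -0.2919, 0.1171]
ee_rot: [[0.096, 0.995, 0.001], [0.995, -0.096, -0.002], [-0.002, 0.001, -1.0]]
ft_force: [-1.0, 0.5, 1.3]
gripper_width: 0.0598
```

Contact. I'll release, rise and move aside for the final checks.

```bash
python3 -m jog '[{"dx":0,"dy":0,"dz":0,"ax":0,"ay":0,"az":0,"jaw":0.7},{"dx":0,"dy":0,"dz":0,"ax":0,"ay":0,"az":0,"jaw":0.7},{"dx":0,"dy":0,"dz":-15,"ax":0,"ay":0,"az":0,"jaw":0.72},{"dx":0,"dy":0,"dz":-35,"ax":0,"ay":0,"az":0,"jaw":0.72},{"dx":0,"dy":0,"dz":-40,"ax":0,"ay":0,"az":0,"jaw":0.72},{"dx":0,"dy":10,"dz":-40,"ax":0,"ay":0,"az":0,"jaw":0.72},{"dx":-20,"dy":20,"dz":-40,"ax":0,"ay":0,"az":0,"jaw":0.72},{"dx":-30,"dy":30,"dz":-30,"ax":0,"ay":0,"az":0,"jaw":0.72},{"dx":-30,"dy":10,"dz":0,"ax":0,"ay":0,"az":0,"jaw":0.72},{"dx":0,"dy":0,"dz":0,"ax":0,"ay":0,"az":0,"jaw":0.72},{"dx":0,"dy":0,"dz":0,"ax":0,"ay":0,"az":0,"jaw":0.72}]' 30; echo; python3 to.py 427 -300 300 -5.5; python3 fit.py f3; python3 wm.py w14
```

```text
clock: 48.23
eef_pos: [0.4834, -0.3703, 0.3145]
ee_rot: [[0.094, 0.996, 0.003], [0.996, -0.094, -0.003], [-0.003, 0.003, -1.0]]
ft_force: [0.2, 1.1, -0.6]
gripper_width: 0.0677

clock 48.23 pos [ 483.4 -370.3  314.5] yawy -5.41 w 67.7 F [ 0.2  1.1 -0.6] j [ 0.9   0.33 -0.4   1.51  0.13  1.32  0.4 ]
turn(rad) [0.0028 0.003  0.0015] shift after turn [ 64.5 -62.9  14.5] | shift in current axes [ 64.7 -62.8  14.1]
px 462 125 n 1725 ztop 0.0273 top (array([ 744.4, -328.7]), array([ 22.9, 109.6]), 0.5) col [169 137  96]
px 288 154 n 29599 ztop 0.1481 top (array([ 489.9, -333.5]), array([127.8, 188.2]), 84.18) col [135 118  97]
```

View pics/w14.png

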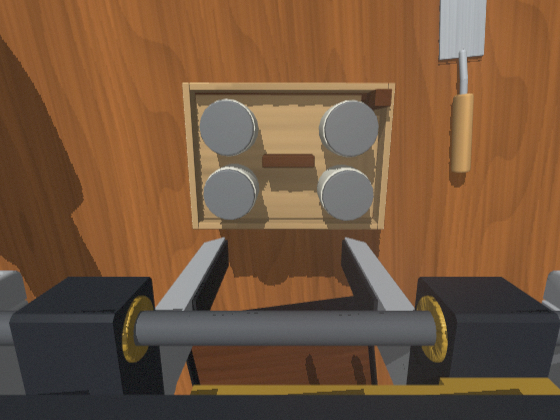

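View pics/f3scene.png

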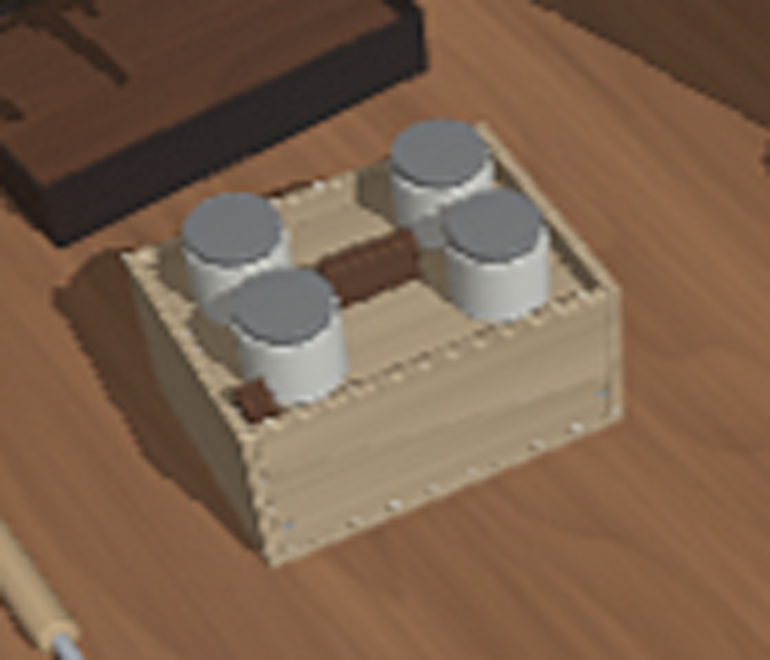

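All four tubs stand upright on the divider (px (228,128), (349,127), (230,193) and (346,193)). A last numeric check of plate height, plate tilt, tub tops and the bystanders:

```bash
python3 - <<'E'
from meas import *
m=manip.camera_model("wrist"); im,D=manip.get_image("wrist"); P=cloud(m,D); Z=P[...,2]*1000
a=np.radians(-5.5); c,s=np.cos(a),np.sin(a); dx,dy=P[...,0]*1000-490,P[...,1]*1000+333.9; X=c*dx+s*dy; Y=-s*dx+c*dy
ok=np.ones(Z.shape,bool); ok[236:]=0
pl=ok&(abs(X)<105)&(abs(Y)<72)&(abs(Z-95)<6)
A=np.c_[X[pl],Y[pl],np.ones(pl.sum())]; co=np.linalg.lstsq(A,Z[pl],rcond=None)[0]; print("plate z0 %.1f tilt %.2f %.2f deg"%(co[2],*np.degrees(co[:2])),"std",(Z[pl]-A@co).std().round(2),"z range",np.percentile(Z[pl],[2,98]).round(1))
for b in blobs(ok&(Z>143)&(Z<152)&(abs(X)<115)&(abs(Y)<80),60):
    q=np.c_[X[b],Y[b]]; B=np.c_[q,np.ones(len(q))]; k=np.linalg.lstsq(B,Z[b],rcond=None)[0]
    print("tub",np.round((q.max(0)+q.min(0))/2,1),"z",np.median(Z[b]).round(1),"tilt",np.degrees(k[:2]).round(1))
E
python3 meas.py | awk '/scene/{exit} {print}'; python3 plate.py f3 95 | sed -n 1,12p
```

```text
plate z0 95.2 tilt -0.00 0.03 deg std 0.92 z range [93.5 97.1]
tub [-65.3  36.4] z 147.1 tilt [-0.1 -0. ]
tub [65.7 35.5] z 147.1 tilt [0.1 0.1]
tub [-65.7 -34.7] z 147.1 tilt [-0.1 -0.1]
tub [ 65.4 -35.6] z 147.0 tilt [ 0.2 -0.1]
top
px 242 149 n 1051 ztop 0.1057 top (array([768.9, 146. ]), array([14.2, 14.3]), 42.13) col [126 112  96]
px 294 147 n 458 ztop 0.0226 top (array([770.3,  -6.6]), array([117.7, 116.5]), 22.73) col [ 67  84 110]
px 531 252 n 10315 ztop 0.7325 top (array([ 256.6, -183.3]), array([ 5.2, 48. ]), 57.89) col [49 57 56]
px 398 150 n 364 ztop 0.0296 top (array([ 744.3, -324.4]), array([106.6,  20.8]), 89.31) col [173 135  91]
px 186 165 n 454 ztop 0.0297 top (array([737.7, 314.5]), array([154.7,  22.4]), 89.93) col [170 126  76]
px 423 232 n 7043 ztop 0.1495 top (array([ 490.6, -330.9]), array([128.6, 187.5]), 83.74) col [138 118  90]
px 298 290 n 392 ztop 0.056 top (array([359.2,   8.9]), array([53.1, 54.4]), 85.9) col [172  35  23]
px 259 296 n 410 ztop 0.0559 top (array([349.6, 116.1]), array([53.9, 55.2]), 41.38) col [171  34  23]
px 201 303 n 445 ztop 0.0556 top (array([339.2, 271.7]), array([53.9, 53.7]), 86.56) col [195 161  23]
pics/f3wrist.npz plate n 11896 z med 95.2
 tilt deg about: dz/dx 0.03 dz/dy 0.06
 x+ edge at0 112.3 slope 0.07deg n12
 x- edge at0 -112.6 slope 0.02deg n12
 y+ edge at0 78.4 slope -0.03deg n12
 y- edge at0 -78.2 slope -0.04deg n12
 notch x-side at0 198.0 slope -56.84deg n2  y-side at0 218.8 slope -57.27deg n2
 post n 310 X 93.3 111.8 Y 60.4 78.3 z 125.1
  rim x+ n 835 inner/outer [111.6 119.4]
  rim x- n 855 inner/outer [-119.7 -112. ]
  rim y+ n 1370 inner/outer [78.5 86.1]
  rim y- n 1114 inner/outer [-85.6 -77.7]
```

All checks pass: plate top at 95.2 with 0.03° of tilt, tub tops at 147 and level, bystanders and look-alikes where they were, and the robot touching nothing. Handing in.

```bash
python3 -c "
from cell import manip
print(manip.hand_in()); print(manip.get_state()['clock'])"
```

```text
the job is handed in; nothing more can be done
None
the job is handed in; nothing more can be done
```

The order box is packed as asked and handed in, at about 48 s of the 210 s allowed.

**What I did**
- **Cartons:** I laid carton b in lane 2 and carton a in lane 0, ridge up, and left the packed carton in lane 1 where it was.
- **Divider:** I seated it on the ledges with its notch round the post.
- **Tubs:** I stood all four white tubs on it, one in each quarter. One had been knocked about 4 cm aside during the run, so I located it again before picking it up.

**Last checks, just before handing in**
- **Divider:** its top was at 95.2 mm (95 nominal), with about 0.03° of tilt. Once it was down, the plate's edges could not be told apart from the box walls in the images. Its squareness therefore rests on the fit just before lowering (within about 0.15°) and on the post sitting inside the notch.
- **Tubs:** all four tops were at 147 mm and level, at about (±65.5, ±35.5) from the box's centre.
- **Bystanders:** the cloche, saucer, trowel and dibber, and the red and yellow look-alikes, were where they started, to within about 2 mm.

**Disagreements and troubles**
- The cameras differed by 1–2.5 mm in absolute position, so I aligned the divider relative to the box within each view.
- Setting carton a down pushed harder than planned, with a brief 89 N at the wrist against the 120 N limit. I backed off and released. The wrist picture just after showed it lying correctly in its lane.

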